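# Fetch the specimen from behind the caddy's front things

### The arm

A 7-joint arm with a two-finger parallel gripper is mounted at the origin on a cart in front of the work surface, level with it; the furniture and walls round the work are solid. World frame = base frame: x ahead of the robot, y to its left, z up, the work surface at z = 0. Lengths are in m, angles in rad, forces in N, time in s.
With the tool pointing down it reaches from about 0.4 to 0.875 m from the base axis. Payload 19.3 kg.
Tool frame: the origin (TCP) lies on the centre line of the jaws, within the pads' length; the fingertips stand 8 mm ahead of it and the grasp point (between the pads) lies 11 mm behind it (bot.tip_extent is the distance from the TCP to the fingertips, in m); x points along the fingers, y is the direction in which the jaws open and shut, and the axes are right-handed (so a half turn about x gives the same grasp; the last joint's range is limited). The gripper opens to 85 mm and grips with 20 to 120 N. Pads are 22 mm wide; open, the fingers measure 114 mm over their backs; the gripper's body (76 mm by 85 mm) begins 54 mm behind the grasp point. The pads swing forward as they close: fully open they stand 13 mm farther back than shut.
Start: joints at [-1.383, 0.521, -0.036, 1.599, 0.021, 1.021, -0.113], TCP at [0.159, 0.604, 0.239] pointing down, gripper open.
Joint ranges: [-2.91, 2.91], [-0.3, 2.13], [-1.5, 1.42], [0.17, 2.43], [-1.26, 4.41], [0.16, 1.93], [-2.52, 2.52]. Speed limits (rad/s): [1.89, 1.89, 2.39, 2.39, 3.01, 3.01, 3.01].

### API

Orientations are given as [roll, pitch, yaw] about the fixed x, y, z axes, in that order (R = Rz(yaw) Ry(pitch) Rx(roll)).
In Python, from workcell import sensors, imaging, order, bot gives the robot as it stands.
- The arm moves only by the tool arm_command, never from a script. Its argument "commands" is a list of rows, each an object of numbers: "dx", "dy", "dz": the shift along the tool's x, y, z in cm; "twist": the turn about the tool's x in rad. A call has 1 to 12 rows; each row is the pose to reach, as a shift and turn from the pose measured when the call began, along the tool's axes at that moment; what a row does not reach only later rows make up. A row lasts 1/12 s, in which the tool goes at most 41.7 mm and 7.16 degrees, less where a joint would pass 70% of its speed; a pose out of reach is approached as far as the arm can. A call with a gripper value outside its range is refused whole. "grip" is the closure, from -1 (fully open) to 1 (shut), set as the call begins (left out, the last holds). The fingers move at their own pace and stop on an object; "squeeze" is the grip in N (left out, the last holds). Time passes only in rows, so rows that repeat a pose let the fingers close. It gives the time, the measured TCP pose, the force and the opening at its end, in the units of the state.
- sensors.observe(): the state, without advancing time (a new reading comes with each control period).
- imaging.grab_frame(name): name is "scene" or "side" or "wrist"; returns the picture (480x640x3 uint8, red, green, blue); there is no depth.
- imaging.camera_info(name): a dict with "fx", "fy", "cx", "cy" (pixels), "origin" and "attitude" of the camera in the world. Camera axes: x right, y down, z forward; pixel columns grow to the right and rows downward; lengths in m; the calibration is good to about 2 mm. A picture is of the moment at which its call begins: read the wrist's pose just before it. camera_info takes no time and is no camera call; for the wrist camera it gives the pose at the moment of the call.
- order.job_done(): hands the job in, once; it reports no verdict.
The state is a dict: "clock": time; "qpos": joint angles; "qd": joint speeds; "joint_efforts": joint torques, N m; "position": TCP position; "tool_rot": TCP orientation; "force": force on the tool from outside, world axes, zero at the start; "moment": the same for the moment, N m; "grip_width": finger opening in m.
Only numpy, scipy, OpenCV 4.12 (cv2) and the standard library are available. Lean on these libraries where they do the work, as an engineer would, in place of code of your own. Each camera call takes 0.05 s, during which the arm holds its last target.

### The job

Clear the bottle, the beaker and the timer out of the grey caddy and stand all three on the black rubber mat; only then fetch the mounted specimen that stood hemmed in behind them and set it down flat, the same way up as it stood, in the middle of the steel dish. Once it lies there, put the bottle, the beaker and the timer back in the caddy, upright, each on the very place where it stood at the start. Do not tip anything over, and leave the tape roll and the marker where they are.

Things in the scene. Friction and masses are not known exactly. Their poses are not given: they have to be found in the camera images.
- bottle_centre (a point): plastic bottle with a yellow screw cap, loose, standing upright in the caddy; round, 46 mm across, 124 mm tall (straight body up to about 80 mm, then a shoulder, cap 24 mm across over the top 16 mm). The point is its centre, 62 mm above its foot; z is its axis, pointing up.
- beaker_centre (a point): small clear beaker, empty, loose, standing upright in the caddy; 55 mm across at the top, 52 mm at the foot, 72 mm tall. The point is its centre, 36 mm above its foot; z is its axis, pointing up.
- timer_centre (a point): round white mechanical timer, loose, standing in the caddy; body 64 mm across and 34 mm tall, with a grey dial 44 mm across and 12 mm tall on top (47 mm in all; the dial does not turn and is a good grip). The point is its centre, 23.5 mm above its foot; z points up.
- specimen_centre (a point): mounted specimen, a black plastic disc with a small metal inset in its top, loose, standing in the caddy at the middle of its back edge between and behind the other three; 30 mm across, 25 mm tall. The point is its centre, 12.5 mm above its foot; z is its axis, pointing up.
- caddy: grey plastic caddy, fixed: a flat tray 150 mm (its x) by 216 mm (its y) with a lip 14 mm high all round and a floor 6 mm above the worktop. Origin on the worktop under its centre; x points to its back edge, away from the robot. Outlined places on its floor, in its x, y: left (32, 64), right (32, -64), front (-26, 0) mm for bottle, beaker and timer in any order, and back (40, 0) mm for the specimen.
- mat: black ribbed rubber mat, fixed flat on the worktop at its front edge, 90 mm (its x) by 270 mm (its y), 3 mm thick. Origin under its centre, on the worktop.
- dish_middle (a point): round shallow steel dish, fixed on the worktop, empty; 93 mm across, 15 mm tall, wall and floor 3 mm. The point is the centre of its inner floor, 3 mm above the worktop; z points up. The specimen ends up here.
- tape_centre (a point): roll of dark tape lying flat on the worktop near the front edge, 53 mm across, 19 mm tall, loose; a bystander to be left alone. The point is its centre.
- marker_centre (a point): black-capped grey marker pen lying on the worktop near the front edge, 13 x 135 x 14 mm, long along its y, loose; a bystander to be left alone. The point is its centre.

How it is judged:
By the outcome, as a careful person would: the job done as asked, in the order asked, and still so for the second after the job is handed in, with the robot touching nothing.
It also fails if it takes over 150 s, if anything falls off the work surface, if the arm or the gripper's body presses on something with over 40 N, if the wrist force passes 120 N, or if a joint passes its speed limit or range.

## Working session

There is one attempt and no reset: what is moved stays moved. The work goes in short steps, Python scripts to look and compute and a tool call to move; the robot and the scene stay as the last step left them, time stands still between calls to the robot, and variables do not carry over. Pictures are saved under pics/ and viewed, and the job is handed in when it is done.

Besides the shell and the picture viewer there is one more tool, called after "Request:" in YAML: its name, and indented under it one key for each argument. arm_command: Moves the arm, as the interface text tells. Its arguments: {"type":"object","properties":{"commands":{"type":"array"},"grip":{"type":"number"},"squeeze":{"type":"number"}},"required":["commands"]}

```bash
ls; mkdir -p pics; python3 - <<'E'
from workcell import sensors, imaging, order, bot
import cv2
print(sensors.observe()); print(bot.tip_extent)
for n in ["scene","side","wrist"]:
    i=imaging.camera_info(n); print(n,i)
    cv2.imwrite(f"pics/{n}0.png",imaging.grab_frame(n)[:,:,::-1])
E
```

```text
pics
{'clock': 0.0, 'qpos': array([-1.38320579,  0.5220376 , -0.03630476,  1.60003814,  0.02122253,
        1.0211452 , -0.11280066]), 'qd': array([ 6.47489036e-04, -2.58049036e-03,  2.08619259e-04,  7.92565297e-05,
       -6.43941761e-04, -3.47457145e-05,  5.64535562e-04]), 'joint_efforts': array([-2.18545479e-04, -9.27112412e+01,  1.98023468e+00, -3.69932270e+01,
        1.79143361e-02,  8.13670456e-03,  3.90980773e-06]), 'position': array([0.15930515, 0.6039812 , 0.23870052]), 'tool_rot': array([-1.47236057,  1.56955342, -1.73016906]), 'force': array([0.12726577, 0.8526593 , 0.1360139 ]), 'moment': array([ 0.02322544, -0.02420306,  0.02381129]), 'grip_width': 0.08529391740070073}
0.008
scene {'fx': 435.32332178775664, 'fy': 435.32332178775664, 'cx': 312.4359557308393, 'cy': 244.4231399712912, 'origin': array([-0.03454374, -0.84756356,  0.61158857]), 'attitude': array([-2.06891107, -0.02555756, -0.54901131])}
side {'fx': 434.72104392388337, 'fy': 434.72104392388337, 'cx': 311.3396218178412, 'cy': 240.00569327823794, 'origin': array([ 0.20258843, -0.89700324,  0.58726357]), 'attitude': array([-2.08966729, -0.00933815, -0.31405722])}
wrist {'fx': 397.7687640544356, 'fy': 397.7687640544356, 'cx': 313.6962727768439, 'cy': 236.87424651109737, 'origin': array([0.08367709, 0.62388257, 0.37318618]), 'attitude': array([2.82866427e+00, 6.34399928e-04, 1.31209037e+00])}
```

View pics/scene0.png

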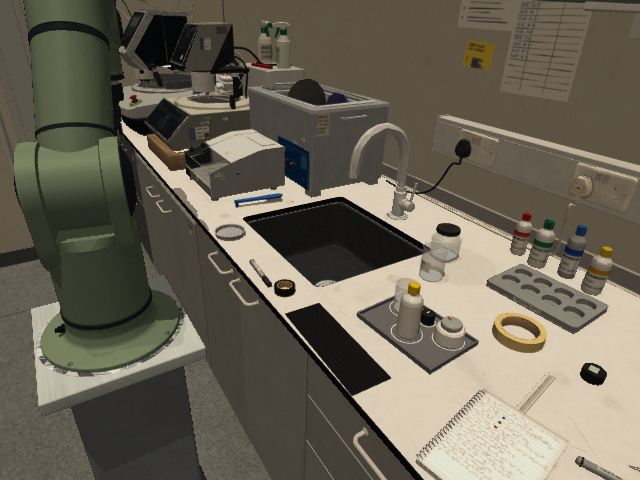

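View pics/side0.png

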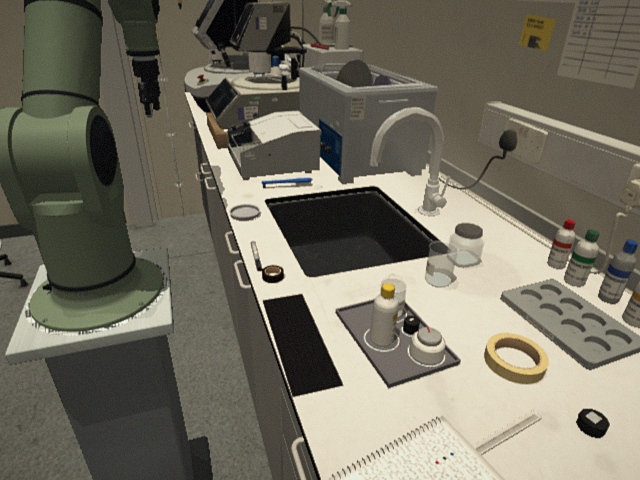

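View pics/wrist0.png

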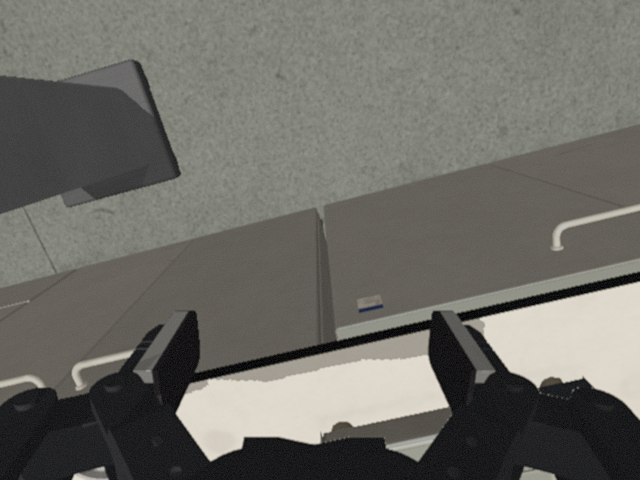

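The bottle stands at the front place (scene 410,318), the beaker at the left (402,290) and the timer at the right (450,332). The specimen is behind them at (428,316), the dish is at (230,232) and the mat at (338,345). Next I calibrate these positions.

```bash
cat > h.py <<'E'
import numpy as np, cv2
from scipy.spatial.transform import Rotation as R
from workcell import sensors, imaging, order, bot
def rot(a): return R.from_euler('xyz',a).as_matrix()
def proj(i,p):
    c=(np.atleast_2d(p)-i['origin'])@rot(i['attitude'])
    return np.c_[i['fx']*c[:,0]/c[:,2]+i['cx'], i['fy']*c[:,1]/c[:,2]+i['cy']]
def back(i,uv,z):
    uv=np.atleast_2d(uv).astype(float)
    d=np.c_[(uv[:,0]-i['cx'])/i['fx'],(uv[:,1]-i['cy'])/i['fy'],np.ones(len(uv))]@rot(i['attitude']).T
    return i['origin']+d*((z-i['origin'][2])/d[:,2])[:,None]
def state():
    s=sensors.observe(); print('t %.2f'%s['clock'],'pos',np.round(s['position'],4),'F',np.round(s['force'],1),'w %.4f'%s['grip_width'])
    M=rot(s['tool_rot']); print('tool x',M[:,0].round(3),'y',M[:,1].round(3),'z',M[:,2].round(3)); return s
def to(p,yaxis=None):
    "report dx,dy,dz (cm), twist to reach world p"
    s=sensors.observe(); M=rot(s['tool_rot']); d=M.T@(np.array(p)-s['position'])*100
    tw=None
    if yaxis is not None:
        # rotate about tool x so tool y (mod pi) along yaxis
        v=M.T@np.array([yaxis[0],yaxis[1],0]); tw=np.arctan2(v[2],v[1]); tw=(tw+np.pi/2)%np.pi-np.pi/2
    return d.round(2),tw
def save(n,name,crop=None,k=1):
    im=imaging.grab_frame(n)[:,:,::-1]
    if crop: x0,y0,x1,y1=crop; im=im[y0:y1,x0:x1]
    if k!=1: im=cv2.resize(im,None,fx=k,fy=k,interpolation=cv2.INTER_CUBIC)
    cv2.imwrite(f'pics/{name}.png',im)
E
python3 - <<'E'
from h import *
state()
i=imaging.camera_info('scene'); j=imaging.camera_info('side')
print(back(i,[[410,335],[338,345],[230,232],[285,285],[260,272]],0).round(3))
print(back(j,[[383,338],[246,212]],0).round(3))
a=cv2.imread('pics/scene0.png')[270:390,280:480]; cv2.imwrite('pics/sc0z.png',cv2.resize(a,None,fx=4,fy=4,interpolation=cv2.INTER_CUBIC))
a=cv2.imread('pics/side0.png')[270:400,260:470]; cv2.imwrite('pics/sd0z.png',cv2.resize(a,None,fx=3.8,fy=3.8,interpolation=cv2.INTER_CUBIC))
E
```

```text
t 0.15 pos [0.1593 0.6041 0.2389] F [ 0.3 -0.2 -0. ] w 0.0850
tool x [-0.    -0.001 -1.   ] y [ 0.255  0.967 -0.001] z [ 0.967 -0.255  0.   ]
[[ 0.537 -0.344  0.   ]
 [ 0.385 -0.293  0.   ]
 [ 0.385  0.294  0.   ]
 [ 0.395 -0.044  0.   ]
 [ 0.366  0.041  0.   ]]
[[ 0.54  -0.33   0.   ]
 [ 0.388  0.302  0.   ]]
```

View pics/sc0z.png

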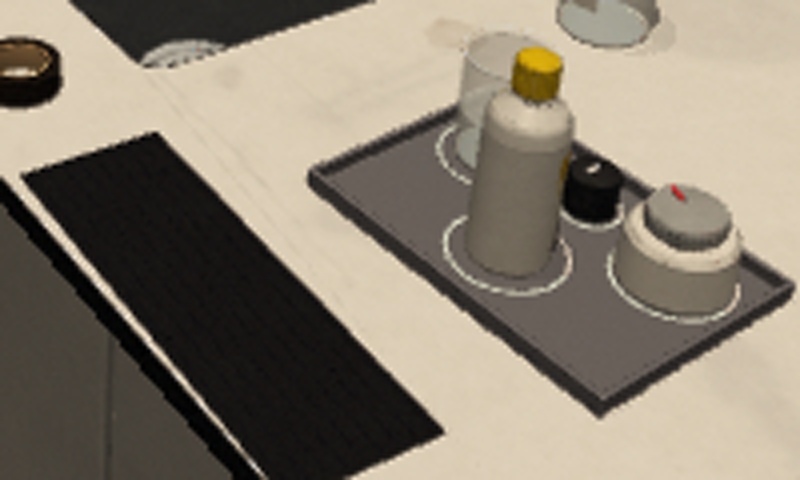

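View pics/sd0z.png

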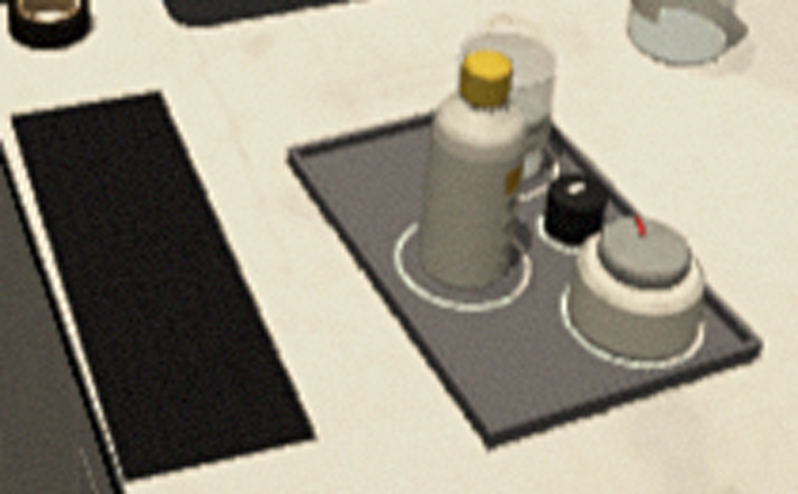

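```bash
python3 - <<'E'
from h import *
i=imaging.camera_info('scene'); j=imaging.camera_info('side')
print('caddy'); 
for c,uv in ((i,[[357.5,313],[430,370.5],[478.2,342]]),(j,[[336.3,310.3],[389,385],[460,360.8]])):
    print(back(c,uv,0.014).round(4).tolist())
print('mat')
print(back(i,[[286.25,313.75],[319.25,303.25],[390.5,378]],0.003).round(4).tolist())
print(back(j,[[263.4,301],[302.6,294.2],[342.9,385],[292.9,395.8]],0.003).round(4).tolist())
print(to([0.38,0.3,0.30]))
E
```

```text
caddy
[[0.473, -0.2406, 0.014], [0.4867, -0.4514, 0.014], [0.6325, -0.4427, 0.014]]
[[0.4765, -0.2387, 0.014], [0.4908, -0.45, 0.014], [0.638, -0.4385, 0.014]]
mat
[[0.3399, -0.1519, 0.003], [0.4262, -0.1549, 0.003], [0.4172, -0.4207, 0.003]]
[[0.3417, -0.1491, 0.003], [0.4302, -0.151, 0.003], [0.4209, -0.4176, 0.003], [0.333, -0.4139, 0.003]]
(array([ -6.09, -23.79,  29.09]), None)
```

```bash
python3 - <<'E'
from h import *
print(to([0.41,0.28,0.33]))
E
```

```text
(array([ -9.09, -24.96,  32.5 ]), None)
```

Request:
arm_command:
  commands:
    - {"dx": -3,"dy": -2.1,"dz": 2.7,"twist": 0.12}
    - {"dx": -5,"dy": -4.2,"dz": 5.4,"twist": 0.24}
    - {"dx": -7,"dy": -6.3,"dz": 8.1,"twist": 0.36}
    - {"dx": -9,"dy": -8.4,"dz": 10.8,"twist": 0.48}
    - {"dx": -9,"dy": -10.5,"dz": 13.5,"twist": 0.6}
    - {"dx": -9,"dy": -12.6,"dz": 16.2,"twist": 0.72}
    - {"dx": -9,"dy": -14.7,"dz": 18.9,"twist": 0.84}
    - {"dx": -9,"dy": -16.8,"dz": 21.6,"twist": 0.96}
    - {"dx": -9,"dy": -18.9,"dz": 24.3,"twist": 1.08}
    - {"dx": -9,"dy": -21,"dz": 27,"twist": 1.2}
    - {"dx": -9,"dy": -23,"dz": 29.7,"twist": 1.3}
    - {"dx": -9,"dy": -25,"dz": 32.5,"twist": 1.4}

```text
clock: 1.15
position: [0.4104, 0.2781, 0.3292]
tool_rot: [-0.263, 1.57, -1.926]
force: [0.4, 1.0, 0.6]
grip_width: 0.0854
```

```bash
python3 - <<'E'
from h import *
s=state(); print(s['qpos'].round(2))
save('wrist','w1')
print(imaging.camera_info('wrist'))
print(to([0.56,-0.34,0.33],[0.066,-0.998]), to([0.50,-0.20,0.33],[0.066,-0.998]))
E
```

```text
t 1.15 pos [0.4104 0.2781 0.3292] F [0.4 1.  0.6] w 0.0854
tool x [-0.    -0.001 -1.   ] y [ 0.996 -0.092 -0.   ] z [-0.092 -0.996  0.001]
[-1.04  0.23  0.39  1.83 -0.1   1.1  -0.7 ]
{'fx': 397.7687640544356, 'fy': 397.7687640544356, 'cx': 313.6962727768439, 'cy': 236.87424651109737, 'origin': array([0.42308505, 0.35089471, 0.46372742]), 'attitude': array([ 2.82744171e+00, -2.24633684e-03, -1.07185937e-01])}
(array([ 0.1 , 20.98, 59.37]), np.float64(1.3984279476862373)) (array([ 0.06, 13.53, 46.09]), np.float64(1.3984279476862373))
```

View pics/w1.png

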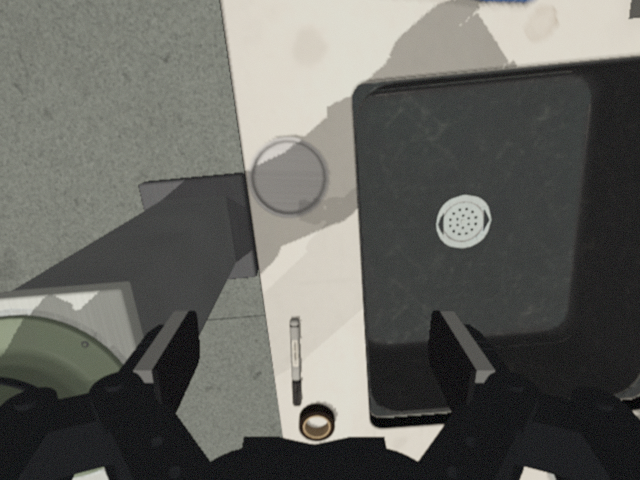

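Dish centre is at wrist pixel (289,176), the marker at (295,360) and the tape at (317,422). I carry on to the caddy.

Request:
arm_command:
  commands:
    - {"dx": 0,"dy": 1.2,"dz": 3.5,"twist": 0.12}
    - {"dx": 0,"dy": 2.4,"dz": 7,"twist": 0.24}
    - {"dx": 0,"dy": 3.6,"dz": 10.5,"twist": 0.36}
    - {"dx": 0,"dy": 4.8,"dz": 14,"twist": 0.48}
    - {"dx": 0,"dy": 6,"dz": 17.5,"twist": 0.6}
    - {"dx": 0,"dy": 7.2,"dz": 21,"twist": 0.72}
    - {"dx": 0,"dy": 8.4,"dz": 24.5,"twist": 0.84}
    - {"dx": 0,"dy": 9.6,"dz": 28,"twist": 0.96}
    - {"dx": 0,"dy": 10.8,"dz": 31.5,"twist": 1.08}
    - {"dx": 0,"dy": 12,"dz": 35,"twist": 1.2}
    - {"dx": 0,"dy": 13.2,"dz": 38.5,"twist": 1.3}
    - {"dx": 0,"dy": 14.4,"dz": 42,"twist": 1.4}

```text
clock: 2.2
position: [0.5131, -0.1618, 0.3306]
tool_rot: [2.257, 1.568, -0.824]
force: [0.5, 1.2, -0.2]
grip_width: 0.085
```

```bash
python3 - <<'E'
from h import *
s=state(); print(s['qpos'].round(2))
print(to([0.62,-0.33,0.33],[0.066,-0.998]))
E
```

```text
t 2.20 pos [ 0.5131 -0.1618  0.3306] F [ 0.5  1.2 -0.2] w 0.0850
tool x [ 0.002 -0.002 -1.   ] y [ 0.06  -0.998  0.002] z [-0.998 -0.06  -0.002]
[-0.42  0.39  0.84  1.74 -0.31  1.15 -1.  ]
(array([ 0.11, 17.43, -9.66]), np.float64(-0.005856335686542646))
```

Request:
arm_command:
  commands:
    - {"dy": 3.5,"dz": -2}
    - {"dy": 7,"dz": -4}
    - {"dy": 10.5,"dz": -6}
    - {"dy": 14,"dz": -8}
    - {"dy": 17.4,"dz": -9.7}
    - {"dy": 17.4,"dz": -9.7}

```text
validation failed for argument at $.co...
```

```bash
python3 - <<'E'
from h import *
s=state(); print(s['qpos'].round(2))
save('wrist','w2')
print(imaging.camera_info('wrist'))
E
```

```text
t 2.20 pos [ 0.5131 -0.1618  0.3306] F [ 0.5  1.2 -0.2] w 0.0850
tool x [ 0.002 -0.002 -1.   ] y [ 0.06  -0.998  0.002] z [-0.998 -0.06  -0.002]
[-0.42  0.39  0.84  1.74 -0.31  1.15 -1.  ]
{'fx': 397.7687640544356, 'fy': 397.7687640544356, 'cx': 313.6962727768439, 'cy': 236.87424651109737, 'origin': array([ 0.59210458, -0.16451493,  0.46541808]), 'attitude': array([ 2.83167881, -0.00530905, -1.52519719])}
```

View pics/w2.png

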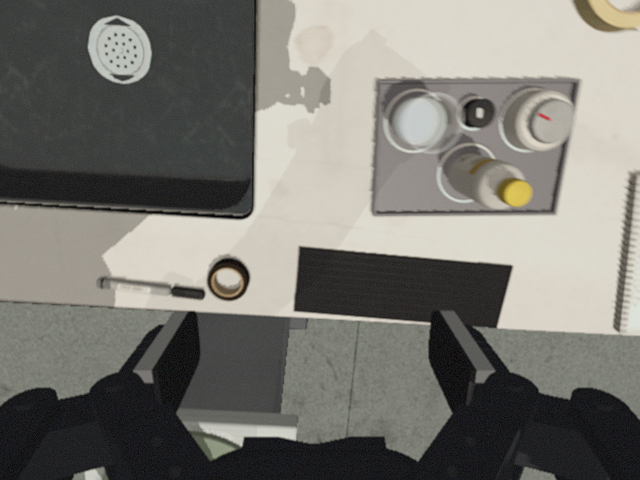

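The wrist view shows the whole caddy, with corners (375,80), (579,80), (556,213) and (373,213). The mat corners are (300,247), (511,265), (496,327) and (295,312). I zoom in for accuracy.

```bash
python3 - <<'E'
import cv2
a=cv2.imread('pics/w2.png')
cv2.imwrite('pics/w2a.png',cv2.resize(a[60:230,360:600],None,fx=3.3,fy=3.3,interpolation=cv2.INTER_CUBIC))
E
```

```text
(no output)
```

View pics/w2a.png

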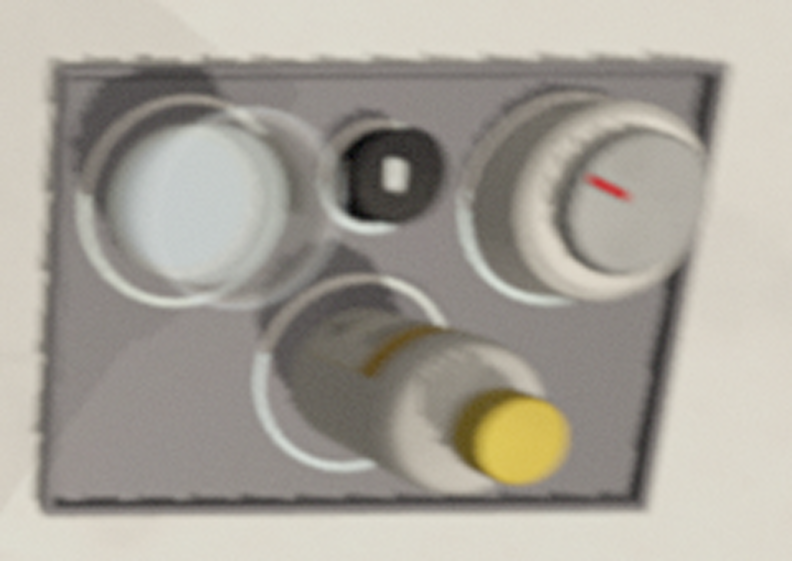

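```bash
cat > fit.py <<'E'
from h import *
from scipy.optimize import least_squares
i=imaging.camera_info('scene'); j=imaging.camera_info('side')
w=dict(i); w.update(fx=397.7687640544356,fy=397.7687640544356,cx=313.6962727768439,cy=236.87424651109737,origin=np.array([ 0.59210458, -0.16451493,  0.46541808]),attitude=np.array([ 2.83167881, -0.00530905, -1.52519719]))
C=np.array([[.075,.108],[.075,-.108],[-.075,-.108],[-.075,.108]])
obs=[(w,{0:(376.1,79.4),1:(580.3,80),2:(554.8,213.9),3:(373.3,213.9)}),(i,{3:(357.5,313),2:(430,370.5),1:(478.2,342)}),(j,{3:(336.3,310.3),2:(389,385),1:(460,360.8)})]
def xf(p,q): c,s=np.cos(p[2]),np.sin(p[2]); return p[:2]+np.array([c*q[0]-s*q[1],s*q[0]+c*q[1]])
def f(p,views):
    r=[]
    for c,d in views:
        for k,uv in d.items(): r+=list((proj(c,np.r_[xf(p,C[k]),.014])[0]-uv))
    return np.array(r)
if __name__=='__main__':
    for v in (obs,obs[:1],obs[1:2],obs[2:]):
        s=least_squares(f,[.555,-.34,.06],args=(v,)); print(s.x.round(4),'rms px',np.sqrt(np.mean(s.fun**2)).round(2))
    P=least_squares(f,[.555,-.34,.06],args=(obs,)).x
    for n,q in dict(left=(.032,.064),right=(.032,-.064),front=(-.026,0),back=(.04,0)).items(): print(n,xf(P,q).round(4))
    for n,z,uvs in (('bottle',.130,[(517.6,193.3),(415.2,284.2),(388.2,287.4)]),('timer',.053,[(552.7,120.9),(452.5,323),(430.3,335)]),('spec',.031,[(480,113),(428,313),(411.8,320.8)]),('beaker',.078,[(435.8,122.7)])):
        print(n,[back(c,u,z)[0][:2].round(4).tolist() for c,u in zip((w,i,j),uvs)])
    M=[back(w,u,.003)[0][:2].round(4).tolist() for u in [(300,247),(511,265),(496,327),(295,312)]]; print('mat',M)
    print('tape',back(w,(229,279),.019).round(3),'marker',back(w,[(99,284),(205,294)],.01).round(3))
    w1=dict(w); w1.update(origin=np.array([0.42308505, 0.35089471, 0.46372742]),attitude=np.array([ 2.82744171e+00, -2.24633684e-03, -1.07185937e-01]))
    print('dish',back(w1,(289.5,176),.015),back(i,(230,230),.015),back(j,(245.5,211),.015))
E
python3 fit.py
```

```text
[ 0.5565 -0.3426  0.0504] rms px 1.71
[ 0.5566 -0.3441  0.0487] rms px 1.39
[ 0.554  -0.34    0.0606] rms px 0.8
[ 0.5576 -0.3372  0.0691] rms px 0.87
left [ 0.5852 -0.2771]
right [ 0.5916 -0.4049]
front [ 0.5305 -0.3439]
back [ 0.5964 -0.3406]
bottle [[0.5318, -0.3441], [0.532, -0.34], [0.5326, -0.3394]]
timer [[0.5922, -0.4057], [0.5897, -0.4032], [0.5945, -0.3993]]
spec [[0.5966, -0.3406], [0.5935, -0.3344], [0.5978, -0.3324]]
beaker [[0.5856, -0.2815]]
mat [[0.4305, -0.1575], [0.4182, -0.4223], [0.3301, -0.4198], [0.3409, -0.1541]]
tape [[ 0.391 -0.073  0.019]] marker [[ 0.373  0.091  0.01 ]
 [ 0.365 -0.04   0.01 ]]
dish [[0.38904771 0.28067283 0.015     ]] [[0.37996019 0.27847116 0.015     ]] [[0.3827677  0.27902731 0.015     ]]
```

```bash
python3 - <<'E'
from h import *
print(to([0.5315,-0.3425,0.22],[0.05,-0.9987]))
E
```

```text
(array([11.19, 17.4 , -1.  ]), np.float64(-0.0035894903287723157))
```

Request:
arm_command:
  commands:
    - {"dx": 1,"dy": 3.5,"dz": -0.2,"twist": 0}
    - {"dx": 3,"dy": 7,"dz": -0.4,"twist": 0}
    - {"dx": 5,"dy": 10.5,"dz": -0.6,"twist": 0}
    - {"dx": 7,"dy": 14,"dz": -0.8,"twist": 0}
    - {"dx": 9.5,"dy": 17.4,"dz": -1.0,"twist": 0}
    - {"dx": 11.2,"dy": 17.4,"dz": -1.0,"twist": 0}
    - {"dx": 11.2,"dy": 17.4,"dz": -1.0,"twist": 0}
    - {"dx": 11.2,"dy": 17.4,"dz": -1.0,"twist": 0}
  grip: -0.65
  squeeze: 25

```text
clock: 2.92
position: [0.5312, -0.342, 0.2194]
tool_rot: [1.695, 1.566, -1.401]
force: [0.3, 0.3, 0.9]
grip_width: 0.0702
```

```bash
python3 - <<'E'
from h import *
s=state(); print(s['qpos'].round(2))
save('wrist','w3'); save('side','s3',(260,200,520,400),3)
print(imaging.camera_info('wrist'))
print(to([0.5315,-0.3425,0.072],[0.05,-0.9987]))
E
```

```text
t 2.92 pos [ 0.5312 -0.342   0.2194] F [0.3 0.3 0.9] w 0.0702
tool x [ 0.001 -0.005 -1.   ] y [ 0.046 -0.999  0.005] z [-0.999 -0.046 -0.001]
[ 0.03  0.66  0.72  1.63 -0.49  1.03 -0.63]
{'fx': 397.7687640544356, 'fy': 397.7687640544356, 'cx': 313.6962727768439, 'cy': 236.87424651109737, 'origin': array([ 0.61102845, -0.3374208 ,  0.35576304]), 'attitude': array([ 2.8329092 , -0.00545874, -1.52371535])}
(array([1.491e+01, 1.000e-02, 1.300e-01]), np.float64(-0.0020192841796220495))
```

View pics/w3.png

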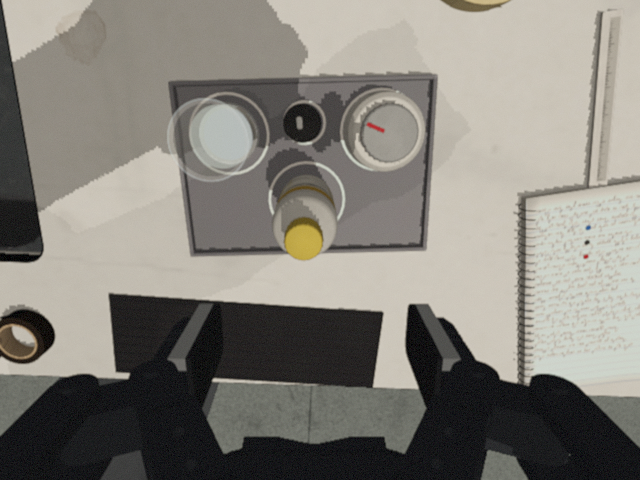

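View pics/s3.png

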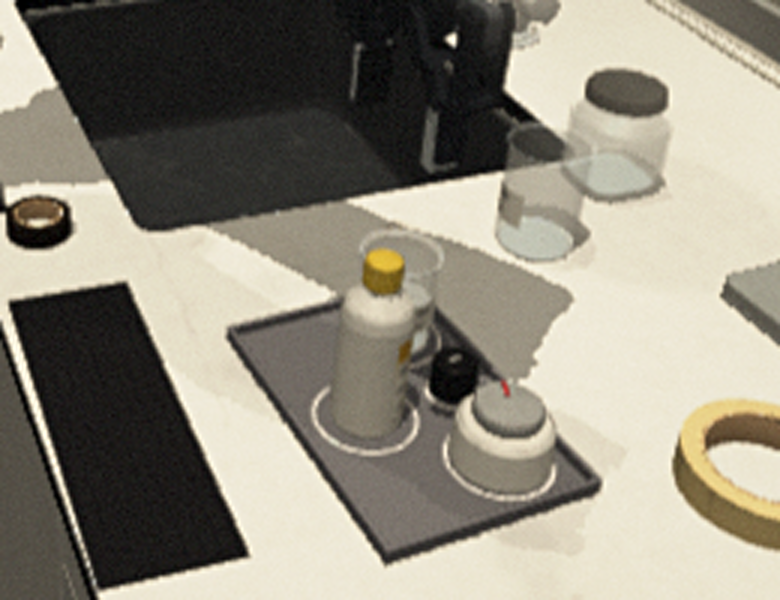

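```bash
cat >> fit.py <<'E'
w3=dict(w); w3.update(origin=np.array([ 0.61102845, -0.3374208 ,  0.35576304]),attitude=np.array([ 2.8329092 , -0.00545874, -1.52371535]))
E
python3 - <<'E'
from fit import *
import cv2
a=cv2.imread('pics/w3.png'); cv2.imwrite('pics/w3a.png',cv2.resize(a[60:265,150:450],None,fx=2.6,fy=2.6,interpolation=cv2.INTER_CUBIC))
o=[(w3,{0:(170,81.5),1:(436,73.5),2:(426,249),3:(192,254)})]
s=least_squares(f,[.555,-.34,.06],args=(o,)); print(s.x.round(4),s.fun.round(1))
for n,uv,z in (('bottle',(305,238),.13),('dial',(387.5,131.5),.053),('spec',(303,122.5),.031),('beaker',(210,138.5),.078)): print(n,back(w3,uv,z).round(4))
E
```

```text
[ 0.5613 -0.3351  0.0737] [-1.9 -1.1  2.3 -0.7  1.   0.9 -1.3  2.2]
bottle [[ 0.5382 -0.3369  0.13  ]]
dial [[ 0.5986 -0.3941  0.053 ]]
spec [[ 0.6014 -0.3312  0.031 ]]
beaker [[ 0.5894 -0.2695  0.078 ]]
```

View pics/w3a.png

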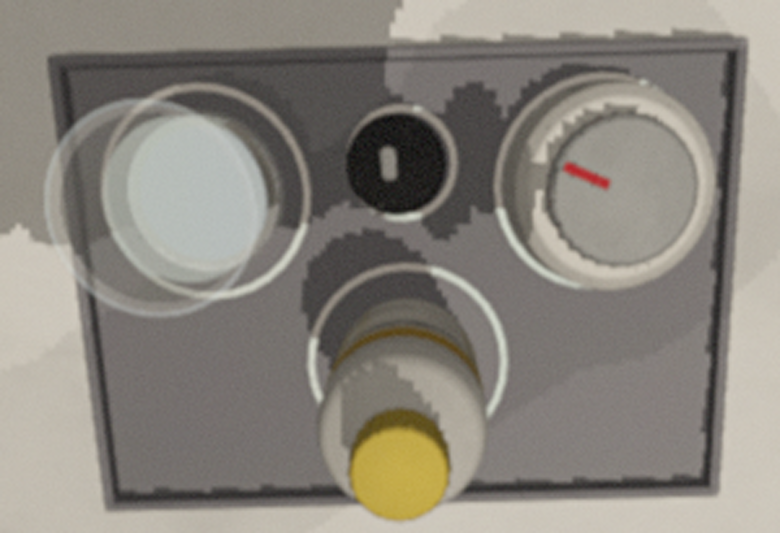

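Request:
arm_command:
  commands:
    - {"dx": 0,"dy": 0,"dz": 0,"twist": 0}
    - {"dx": 0,"dy": 0,"dz": 0,"twist": 0}

```text
clock: 3.18
position: [0.5332, -0.3406, 0.2226]
tool_rot: [2.297, 1.563, -0.795]
force: [0.7, -0.5, 0.9]
grip_width: 0.0707
```

```bash
python3 - <<'E'
from fit import *
s=state(); c=imaging.camera_info('wrist'); print(c['origin'],c['attitude'])
save('wrist','w4'); 
o=[(c,{0:(168.5,82.3),1:(437.3,74.6),2:(425.8,249.2),3:(191.5,256.2)})]
s=least_squares(f,[.555,-.34,.06],args=(o,)); print(s.x.round(4),s.fun.round(1))
d=cv2.absdiff(cv2.imread('pics/w3.png'),cv2.imread('pics/w4.png')); print(d.mean(),d.max())
im=cv2.imread('pics/w4.png'); hsv=cv2.cvtColor(im,cv2.COLOR_BGR2HSV)
m=((hsv[...,0]>20)&(hsv[...,0]<32)&(hsv[...,1]>130)).astype('u1'); m[:180]=0;m[300:]=0;m[:,:250]=0;m[:,350:]=0
ys,xs=np.nonzero(m); print(xs.min(),xs.max(),ys.min(),ys.max())
E
```

```text
t 3.18 pos [ 0.5332 -0.3406  0.2226] F [ 0.7 -0.5  0.9] w 0.0707
tool x [ 0.006 -0.006 -1.   ] y [ 0.05  -0.999  0.006] z [-0.999 -0.05  -0.005]
[ 0.61169629 -0.33630317  0.35736273] [ 2.8349318  -0.00584839 -1.52191336]
[ 0.5618 -0.334   0.0767] [ 0.  -0.4 -0.1 -0.6  0.6  0.9 -0.4  0.5]
7.3372634548611115 184
283 330 189 261
```

```bash
python3 - <<'E'
import cv2
a=cv2.imread('pics/w4.png'); cv2.imwrite('pics/w4a.png',cv2.resize(a[60:265,150:450],None,fx=2.6,fy=2.6,interpolation=cv2.INTER_CUBIC))
E
```

```text
(no output)
```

View pics/w4a.png

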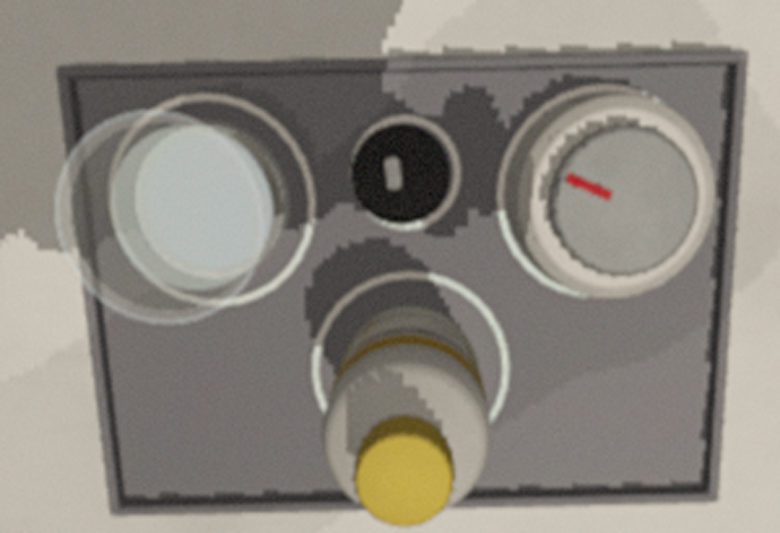

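```bash
cat >> fit.py <<'E'
w4=dict(w); w4.update(origin=np.array([ 0.61169629,-0.33630317,0.35736273]),attitude=np.array([ 2.8349318,-0.00584839,-1.52191336]))
E
python3 - <<'E'
from fit import *
g=lambda x,y:(x/2.6+150-0.3,y/2.6+60-0.3)
o=(w4,{0:g(58,67),1:g(747,52),2:g(717,499),3:g(112,513)})
for v in ([o],[o]+obs[1:]):
    s=least_squares(f,[.555,-.34,.06],args=(v,)); print(s.x.round(4),s.fun.round(1))
    P=s.x
    for n,q in dict(left=(.032,.064),right=(.032,-.064),front=(-.026,0),back=(.04,0)).items(): print(n,xf(P,q).round(4))
for n,uv,z in (('bottle',g(405,477),.13),('dial',g(624,198),.053),('spec',g(401,174),.031),('beaker',g(165,217),.078)): print(n,back(w4,uv,z).round(4))
s=state()
E
```

```text
[ 0.5593 -0.335   0.0704] [-1.5 -1.   1.5 -1.3  1.1  1.9 -1.1  1.7]
left [ 0.5867 -0.2689]
right [ 0.5957 -0.3966]
front [ 0.5333 -0.3369]
back [ 0.5992 -0.3322]
[ 0.5589 -0.3355  0.0693] [-0.9 -0.7  2.  -0.7  1.4  2.4 -0.7  2.  -0.7 -2.3  0.7 -1.9  1.  -2.7
 -0.9 -1.7 -0.  -0.8  1.4 -0.6]
left [ 0.5864 -0.2694]
right [ 0.5953 -0.3971]
front [ 0.533  -0.3373]
back [ 0.5988 -0.3327]
bottle [[ 0.5356 -0.3364  0.13  ]]
dial [[ 0.5969 -0.3954  0.053 ]]
spec [[ 0.5996 -0.3311  0.031 ]]
beaker [[ 0.5874 -0.2702  0.078 ]]
t 3.23 pos [ 0.533  -0.3408  0.2223] F [-0.5  0.1 -1. ] w 0.0704
tool x [ 0.005 -0.006 -1.   ] y [ 0.049 -0.999  0.006] z [-0.999 -0.049 -0.005]
```

```bash
python3 - <<'E'
from h import *
print(to([0.534,-0.3375,0.15],[0.07,-0.9975]),to([0.534,-0.3375,0.072],[0.07,-0.9975]))
E
```

```text
(array([ 7.22, -0.37, -0.08]), np.float64(-0.020587901477110426)) (array([15.02, -0.41, -0.04]), np.float64(-0.020587901477110426))
```

Request:
arm_command:
  commands:
    - {"dx": 1,"dy": -0.4,"dz": -0.1,"twist": -0.02}
    - {"dx": 3,"dy": -0.4,"dz": -0.1,"twist": -0.02}
    - {"dx": 5,"dy": -0.4,"dz": -0.1,"twist": -0.02}
    - {"dx": 7.2,"dy": -0.4,"dz": -0.1,"twist": -0.02}
    - {"dx": 7.2,"dy": -0.4,"dz": -0.1,"twist": -0.02}
    - {"dx": 7.2,"dy": -0.4,"dz": -0.1,"twist": -0.02}
    - {"dx": 7.2,"dy": -0.4,"dz": -0.1,"twist": -0.02}

```text
clock: 3.82
position: [0.5345, -0.3373, 0.1512]
tool_rot: [2.269, 1.562, -0.802]
force: [0.3, 1.0, 0.6]
grip_width: 0.0706
```

```bash
python3 - <<'E'
from h import *
state()
print(to([0.534,-0.3375,0.072],[0.07,-0.9975]))
save('wrist','w5'); save('side','s5',(260,200,520,400),3)
print(to([0.534,-0.3375,0.072],[0.07,-0.9975]))
E
```

```text
t 3.82 pos [ 0.5345 -0.3373  0.1512] F [0.3 1.  0.6] w 0.0706
tool x [ 0.006 -0.006 -1.   ] y [ 0.07  -0.998  0.007] z [-0.998 -0.07  -0.006]
(array([ 7.92, -0.04,  0.1 ]), np.float64(-9.716632848855156e-05))
(array([ 7.96, -0.05,  0.12]), np.float64(-0.00019018817478300143))
```

View pics/w5.png

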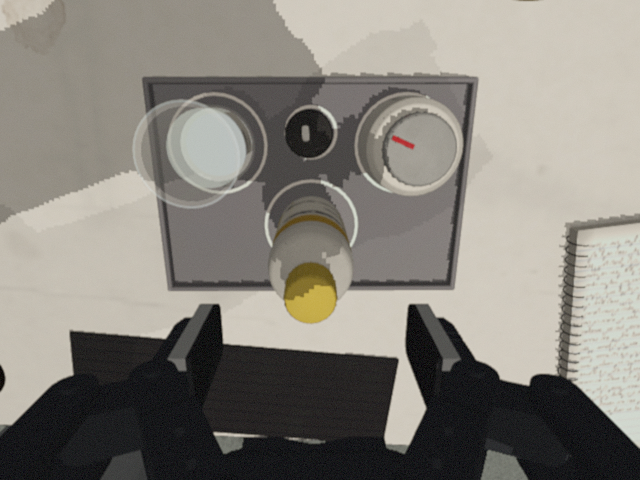

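View pics/s5.png

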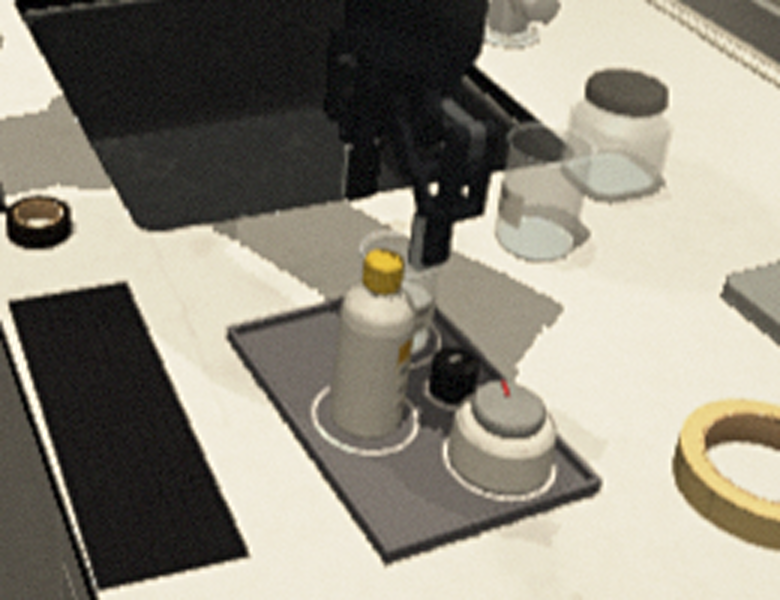

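Request:
arm_command:
  commands:
    - {"dx": 2,"dy": 0,"dz": 0.1,"twist": 0}
    - {"dx": 4,"dy": 0,"dz": 0.1,"twist": 0}
    - {"dx": 6,"dy": 0,"dz": 0.1,"twist": 0}
    - {"dx": 7.9,"dy": 0,"dz": 0.1,"twist": 0}
    - {"dx": 7.9,"dy": 0,"dz": 0.1,"twist": 0}
    - {"dx": 7.9,"dy": 0,"dz": 0.1,"twist": 0}

```text
clock: 4.42
position: [0.5343, -0.3381, 0.0731]
tool_rot: [2.295, 1.561, -0.776]
force: [-0.1, -0.6, 0.6]
grip_width: 0.0704
```

```bash
python3 - <<'E'
from h import *
state()
save('wrist','w6'); save('scene','s6',(340,200,500,380),3.2)
print(to([0.534,-0.3375,0.072],[0.07,-0.9975]))
E
```

```text
t 4.42 pos [ 0.5343 -0.3381  0.0731] F [-0.1 -0.6  0.6] w 0.0704
tool x [ 0.007 -0.007 -1.   ] y [ 0.07  -0.998  0.007] z [-0.998 -0.07  -0.006]
(array([ 0.22, -0.11,  0.08]), np.float64(-0.000244085432852037))
```

View pics/w6.png

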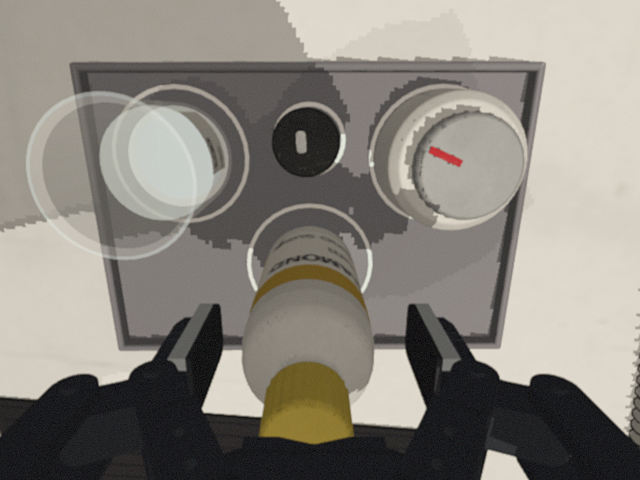

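View pics/s6.png

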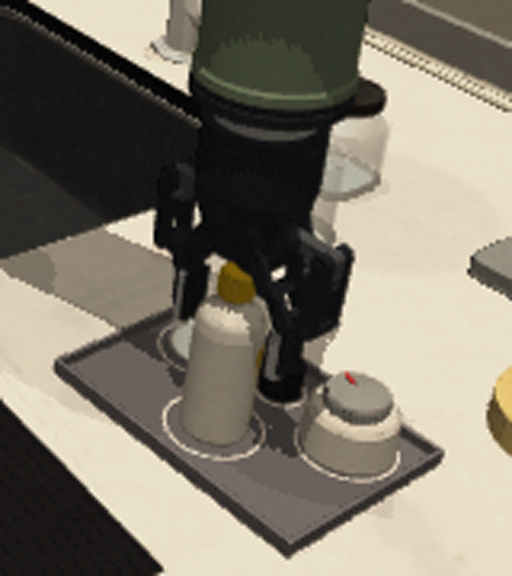

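```bash
python3 - <<'E'
from h import *
s=sensors.observe();M=rot(s['tool_rot']);p=s['position']
i=imaging.camera_info('scene');c=imaging.camera_info('wrist')
for n,o in dict(tipR=(.008,.0355,0),tipRback=(.008,.05,0),tipL=(.008,-.0355,0)).items():
    q=p+M@np.array(o); print(n,q.round(3),((proj(i,q)-[340,200])*3.2).round(0),proj(c,q).round(0))
for q in ([.5345,-.337,.13],[.5345,-.337,.006],[.54,-.337,.006],[.5345,-.337,.08]): print(q,((proj(i,q)-[340,200])*3.2).round(0),proj(c,q).round(0))
E
```

```text
tipR [ 0.537 -0.374  0.066] [[271. 377.]] [[401. 316.]]
tipRback [ 0.538 -0.388  0.067] [[288. 389.]] [[437. 316.]]
tipL [ 0.532 -0.303  0.066] [[189. 322.]] [[225. 316.]]
[0.5345, -0.337, 0.13] [[240. 266.]] [[308. 442.]]
[0.5345, -0.337, 0.006] [[215. 420.]] [[309. 263.]]
[0.54, -0.337, 0.006] [[221. 418.]] [[310. 253.]]
[0.5345, -0.337, 0.08] [[230. 331.]] [[309. 335.]]
```

Request:
arm_command:
  commands:
    - {"dx": 0.1,"dy": -0.1,"dz": 0,"twist": 0}
    - {"dx": 0.1,"dy": -0.1,"dz": 0,"twist": 0}
    - {"dx": 0.1,"dy": -0.1,"dz": 0,"twist": 0}
    - {"dx": 0.1,"dy": -0.1,"dz": 0,"twist": 0}
    - {"dx": 0.1,"dy": -0.1,"dz": 0,"twist": 0}
    - {"dx": 0.1,"dy": -0.1,"dz": 0,"twist": 0}
  grip: 0.4
  squeeze: 30

```text
clock: 5.02
position: [0.5355, -0.3376, 0.0745]
tool_rot: [2.423, 1.558, -0.648]
force: [-0.2, 3.4, 11.3]
grip_width: 0.0449
```

```bash
python3 - <<'E'
from h import *
state()
save('wrist','w7')
print(to([0.534,-0.3375,0.11],[0.07,-0.9975]))
E
```

```text
t 5.02 pos [ 0.5355 -0.3376  0.0745] F [-0.2  3.4 11.3] w 0.0449
tool x [ 0.01  -0.008 -1.   ] y [ 0.07  -0.998  0.009] z [-0.997 -0.07  -0.01 ]
(array([-3.55,  0.01,  0.12]), np.float64(9.172947987856617e-06))
```

View pics/w7.png

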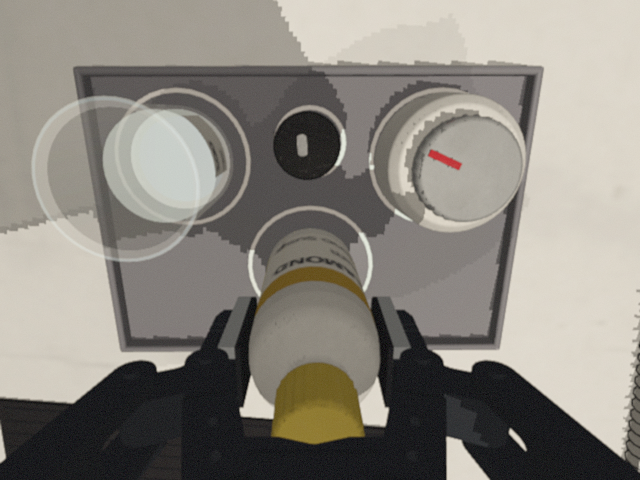

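```bash
python3 - <<'E'
from h import *
print(to([0.5355,-0.3376,0.155]),to([0.38,-0.288,0.155],[0.05,-1]))
E
```

```text
(array([-8.05,  0.07, -0.07]), None) (array([-8.25, -5.97, 15.09]), np.float64(0.020111085244493898))
```

Request:
arm_command:
  commands:
    - {"dx": -1,"dy": 0,"dz": 0,"twist": 0}
    - {"dx": -3,"dy": 0,"dz": 0,"twist": 0}
    - {"dx": -5.5,"dy": 0,"dz": 0,"twist": 0}
    - {"dx": -8.1,"dy": 0,"dz": 0,"twist": 0}
    - {"dx": -8.1,"dy": -1,"dz": 2.5,"twist": 0}
    - {"dx": -8.1,"dy": -2.4,"dz": 6,"twist": 0}
    - {"dx": -8.2,"dy": -3.8,"dz": 9.5,"twist": 0}
    - {"dx": -8.2,"dy": -5,"dz": 12.5,"twist": 0}
    - {"dx": -8.2,"dy": -6,"dz": 15.1,"twist": 0}
    - {"dx": -8.2,"dy": -6,"dz": 15.1,"twist": 0}
    - {"dx": -8.2,"dy": -6,"dz": 15.1,"twist": 0}
    - {"dx": -8.2,"dy": -6,"dz": 15.1,"twist": 0}

```text
clock: 6.07
position: [0.3807, -0.2879, 0.1553]
tool_rot: [2.474, 1.556, -0.598]
force: [0.3, 0.0, -1.7]
grip_width: 0.0447
```

```bash
python3 - <<'E'
from h import *
s=state(); print(s['qpos'].round(2))
print(to([0.38,-0.288,0.0725],[0.05,-1]))
save('side','s8',(200,150,500,420),2.5)
save('wrist','w8')
c=imaging.camera_info('wrist')
E
```

```text
t 6.07 pos [ 0.3807 -0.2879  0.1553] F [ 0.3  0.  -1.7] w 0.0447
tool x [ 0.012 -0.008 -1.   ] y [ 0.07  -0.997  0.009] z [-0.997 -0.07  -0.011]
[ 0.01  0.51  0.69  2.09 -0.51  0.69 -0.47]
(array([ 8.27, -0.07,  0.16]), np.float64(0.02033470244647173))
```

View pics/s8.png

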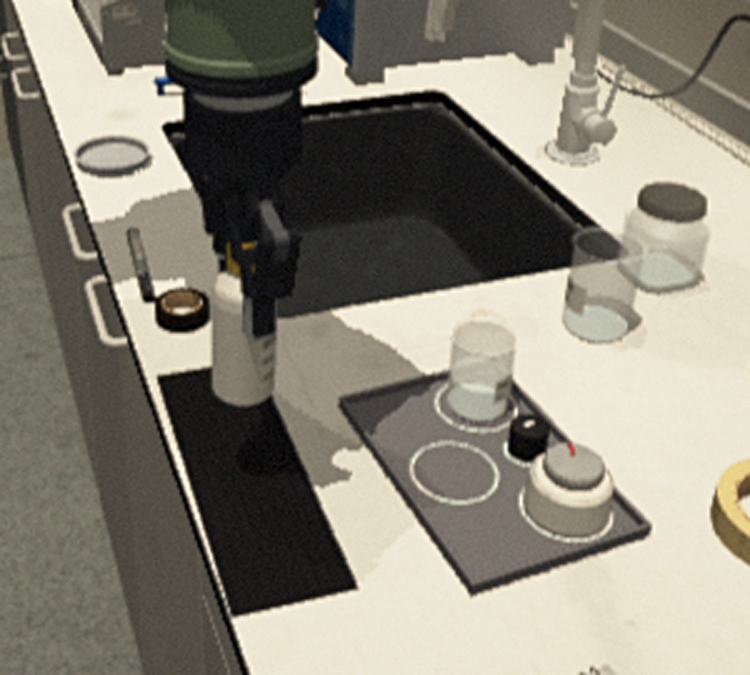

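View pics/w8.png

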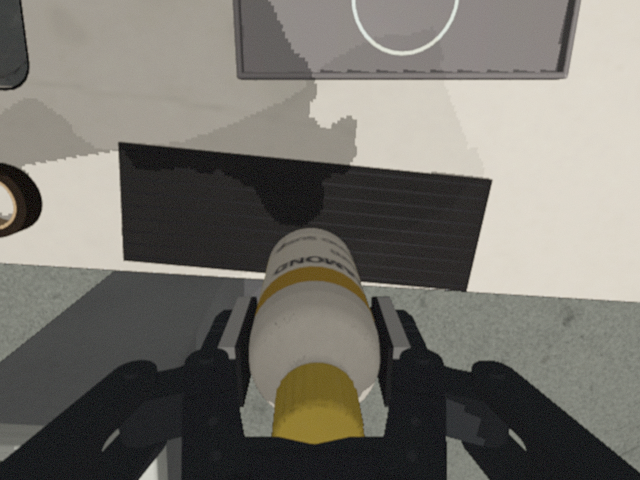

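```bash
python3 - <<'E'
from h import *
state(); c=imaging.camera_info('wrist')
m=back(c,[(121,143),(490,181),(466,290),(124,262)],.003); print(m.round(4), m.mean(0).round(4))
print(back(c,[(238,76),(567,76)],.014).round(4))
E
```

```text
t 6.17 pos [ 0.3808 -0.288   0.1548] F [-0.3 -0.3 -1.6] w 0.0447
tool x [ 0.011 -0.008 -1.   ] y [ 0.071 -0.997  0.009] z [-0.997 -0.071 -0.01 ]
[[ 0.4292 -0.1509  0.003 ]
 [ 0.4205 -0.4154  0.003 ]
 [ 0.3337 -0.4138  0.003 ]
 [ 0.3396 -0.1466  0.003 ]] [ 0.3808 -0.2816  0.003 ]
[[ 0.478  -0.2339  0.014 ]
 [ 0.493  -0.4465  0.014 ]]
```

Request:
arm_command:
  commands:
    - {"dx": 3,"dy": -0.1,"dz": 0,"twist": 0}
    - {"dx": 6,"dy": -0.2,"dz": 0.1,"twist": 0}
    - {"dx": 7.5,"dy": -0.3,"dz": 0.1,"twist": 0}
    - {"dx": 8.1,"dy": -0.3,"dz": 0.1,"twist": 0}
    - {"dx": 8.3,"dy": -0.3,"dz": 0.1,"twist": 0}
    - {"dx": 8.3,"dy": -0.3,"dz": 0.1,"twist": 0}
    - {"dx": 8.3,"dy": -0.3,"dz": 0.1,"twist": 0}

```text
clock: 6.75
position: [0.3811, -0.2862, 0.0723]
tool_rot: [2.424, 1.556, -0.647]
force: [-0.1, -0.5, -2.0]
grip_width: 0.0447
```

```bash
python3 - <<'E'
from h import *
s=state(); 
save('side','s9',(200,150,500,420),2.5)
E
```

```text
t 6.75 pos [ 0.3811 -0.2862  0.0723] F [-0.1 -0.5 -2. ] w 0.0447
tool x [ 0.012 -0.009 -1.   ] y [ 0.071 -0.997  0.01 ] z [-0.997 -0.071 -0.011]
```

View pics/s9.png

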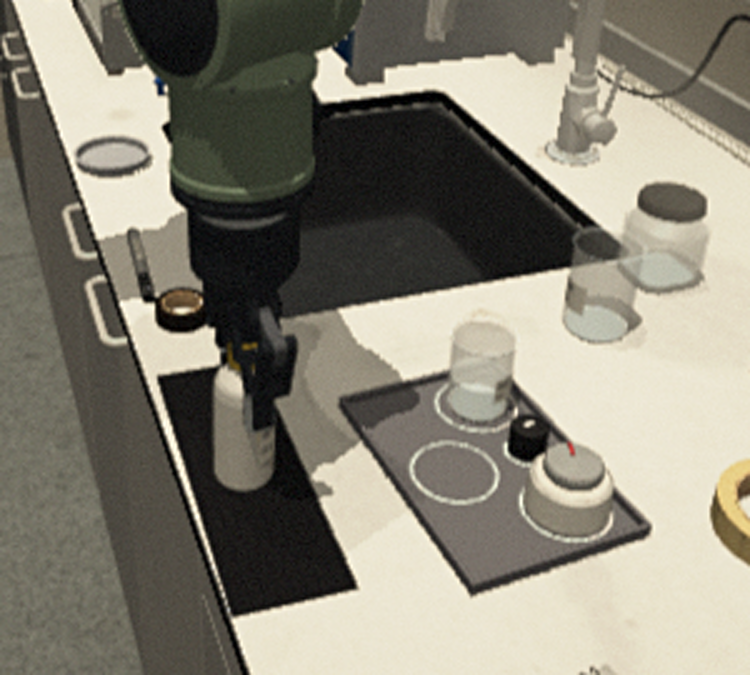

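Request:
arm_command:
  commands:
    - {"dx": 0.1,"dy": 0,"dz": 0,"twist": 0}
    - {"dx": 0.2,"dy": 0,"dz": 0,"twist": 0}
    - {"dx": 0.2,"dy": 0,"dz": 0,"twist": 0}

```text
clock: 7.05
position: [0.3819, -0.2866, 0.0713]
tool_rot: [2.479, 1.554, -0.592]
force: [-2.4, 4.4, 22.1]
grip_width: 0.0447
```

Request:
arm_command:
  commands:
    - {"dx": -0.1,"dy": 0,"dz": 0,"twist": 0}
    - {"dx": -0.1,"dy": 0,"dz": 0,"twist": 0}
    - {"dx": -0.1,"dy": 0,"dz": 0,"twist": 0}
    - {"dx": -0.1,"dy": 0,"dz": 0,"twist": 0}
    - {"dx": -0.1,"dy": 0,"dz": 0,"twist": 0}
  grip: -0.55

```text
clock: 7.47
position: [0.3819, -0.2866, 0.0722]
tool_rot: [2.473, 1.554, -0.597]
force: [-0.4, -0.1, -0.2]
grip_width: 0.0663
```

```bash
python3 - <<'E'
from h import *
s=state(); 
save('wrist','w10')
p=s['position']
print(to([p[0],p[1],.17]),to([0.587,-0.27,0.17],[.07,-.9975]))
E
```

```text
t 7.47 pos [ 0.3819 -0.2866  0.0722] F [-0.4 -0.1 -0.2] w 0.0663
tool x [ 0.014 -0.009 -1.   ] y [ 0.071 -0.997  0.01 ] z [-0.997 -0.071 -0.013]
(array([-9.78,  0.1 , -0.13]), None) (array([ -9.51,  -0.1 , -20.7 ]), np.float64(0.0008031903470226975))
```

View pics/w10.png

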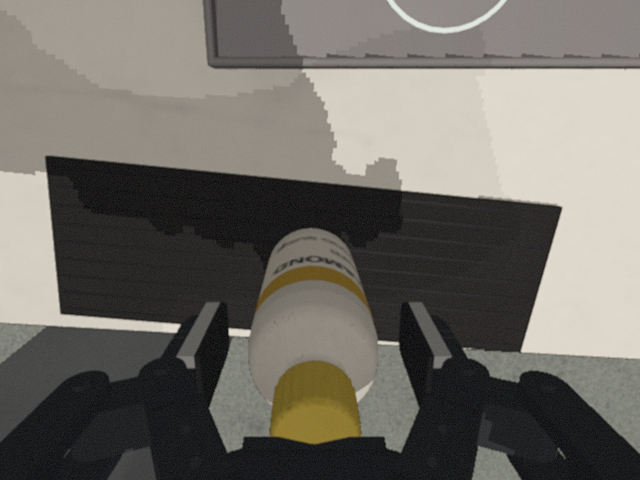

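Request:
arm_command:
  commands:
    - {"dx": -3,"dy": 0,"dz": 0,"twist": 0}
    - {"dx": -6.5,"dy": 0,"dz": 0,"twist": 0}
    - {"dx": -9.8,"dy": 0,"dz": -1,"twist": 0}
    - {"dx": -9.8,"dy": 0,"dz": -4.5,"twist": 0}
    - {"dx": -9.7,"dy": 0,"dz": -8.5,"twist": 0}
    - {"dx": -9.7,"dy": 0,"dz": -12.5,"twist": 0}
    - {"dx": -9.6,"dy": -0.1,"dz": -16.5,"twist": 0}
    - {"dx": -9.6,"dy": -0.1,"dz": -19.5,"twist": 0}
    - {"dx": -9.5,"dy": -0.1,"dz": -20.7,"twist": 0}
    - {"dx": -9.5,"dy": -0.1,"dz": -20.7,"twist": 0}
    - {"dx": -9.5,"dy": -0.1,"dz": -20.7,"twist": 0}
    - {"dx": -9.5,"dy": -0.1,"dz": -20.7,"twist": 0}
  grip: -0.7

```text
clock: 8.52
position: [0.586, -0.2704, 0.1697]
tool_rot: [2.445, 1.555, -0.627]
force: [-0.3, 0.1, 0.1]
grip_width: 0.0723
```

```bash
python3 - <<'E'
from h import *
s=state(); c=imaging.camera_info('wrist'); print(repr(c['origin']),repr(c['attitude']))
save('wrist','w11'); save('side','s11',(200,150,500,420),2.5)
print(to([0.587,-0.27,0.045],[.07,-.9975]))
E
```

```text
t 8.52 pos [ 0.586  -0.2704  0.1697] F [-0.3  0.1  0.1] w 0.0723
tool x [ 0.013 -0.009 -1.   ] y [ 0.07  -0.998  0.01 ] z [-0.997 -0.07  -0.012]
array([ 0.66347206, -0.26405418,  0.30507008]) array([ 2.84176107, -0.00999476, -1.5018435 ])
(array([12.51, -0.16,  0.08]), np.float64(-0.000245797826608829))
```

View pics/w11.png

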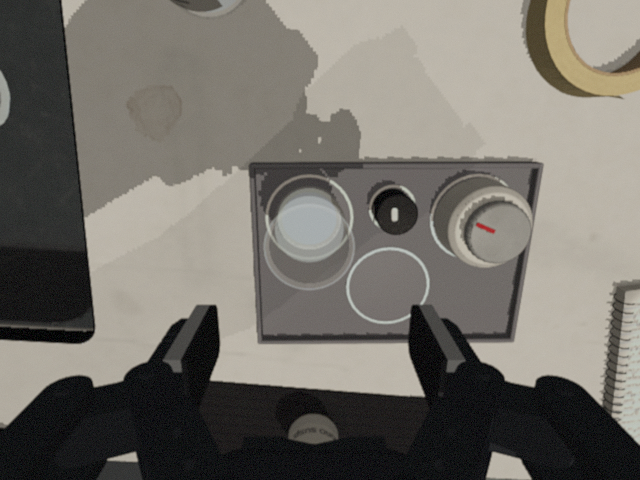

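View pics/s11.png

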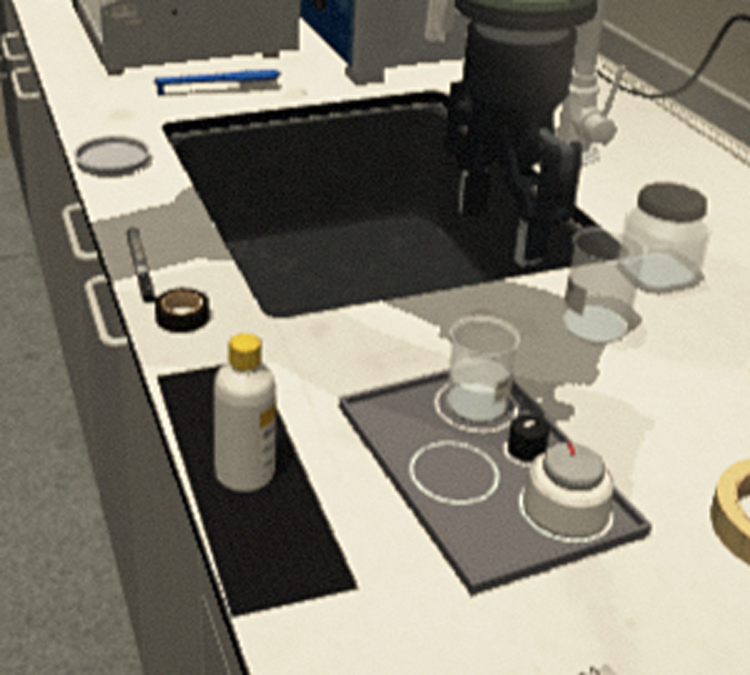

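```bash
cat >> fit.py <<'E'
w11=dict(w); w11.update(origin=np.array([ 0.66347206, -0.26405418,  0.30507008]),attitude=np.array([ 2.84176107, -0.00999476, -1.5018435 ]))
E
python3 - <<'E'
import cv2
a=cv2.imread('pics/w11.png'); cv2.imwrite('pics/w11a.png',cv2.resize(a[150:350,240:550],None,fx=2.5,fy=2.5,interpolation=cv2.INTER_CUBIC))
E
```

```text
(no output)
```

View pics/w11a.png

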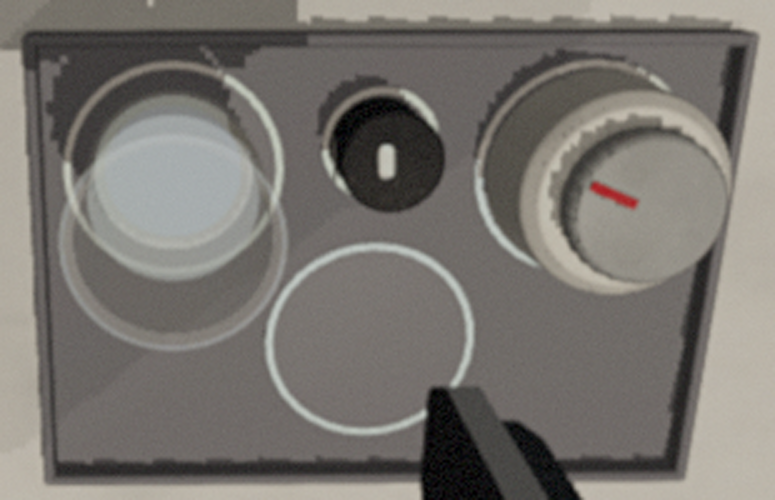

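```bash
python3 - <<'E'
from fit import *
g=lambda x,y:(x/2.5+240-0.3,y/2.5+150-0.3)
o=(w11,{0:g(25,35),1:g(757,33),2:g(684,479),3:g(46,482)})
s=least_squares(f,[.555,-.34,.06],args=([o],)); P=s.x; print(P.round(4),s.fun.round(1))
for n,q in dict(left=(.032,.064),right=(.032,-.064),front=(-.026,0),back=(.04,0)).items(): print(n,xf(P,q).round(4))
for n,uv,z in (('ringfront',g(370,338),.006),('dial',g(652,207),.053),('spec',g(395,158),.031),('beaker rim',g(174,241),.078)): print(n,back(w11,uv,z).round(4))
print(to([.587,-.27,.045]))
E
```

```text
[ 0.5595 -0.3347  0.0698] [-2.  -1.   2.3 -0.8  1.   1.4 -1.4  1.9]
left [ 0.5869 -0.2686]
right [ 0.5959 -0.3963]
front [ 0.5335 -0.3365]
back [ 0.5994 -0.3319]
ringfront [[ 0.5343 -0.3367  0.006 ]]
dial [[ 0.5971 -0.3956  0.053 ]]
spec [[ 0.6008 -0.3309  0.031 ]]
beaker rim [[ 0.5876 -0.2689  0.078 ]]
(array([12.51, -0.16,  0.08]), None)
```

```bash
python3 - <<'E'
from h import *
print(to([.5872,-.2688,.046],[.07,-.9975]))
E
```

```text
(array([12.41, -0.28,  0.05]), np.float64(-0.000245797826608829))
```

Request:
arm_command:
  commands:
    - {"dx": 2,"dy": -0.3,"dz": 0,"twist": 0}
    - {"dx": 5,"dy": -0.3,"dz": 0,"twist": 0}
    - {"dx": 8,"dy": -0.3,"dz": 0,"twist": 0}
    - {"dx": 11,"dy": -0.3,"dz": 0,"twist": 0}
    - {"dx": 12.4,"dy": -0.3,"dz": 0,"twist": 0}
    - {"dx": 12.4,"dy": -0.3,"dz": 0,"twist": 0}
    - {"dx": 12.4,"dy": -0.3,"dz": 0,"twist": 0}

```text
clock: 9.2
position: [0.5875, -0.2691, 0.0468]
tool_rot: [2.458, 1.554, -0.614]
force: [-0.3, -0.6, 1.4]
grip_width: 0.0726
```

```bash
python3 - <<'E'
from h import *
state(); save('wrist','w12')
print(to([.5872,-.2688,.046],[.07,-.9975]))
E
```

```text
t 9.20 pos [ 0.5875 -0.2691  0.0468] F [-0.3 -0.6  1.4] w 0.0726
tool x [ 0.013 -0.009 -1.   ] y [ 0.069 -0.998  0.01 ] z [-0.998 -0.069 -0.013]
(array([ 0.16, -0.05,  0.08]), np.float64(-0.0006805340581199637))
```

View pics/w12.png

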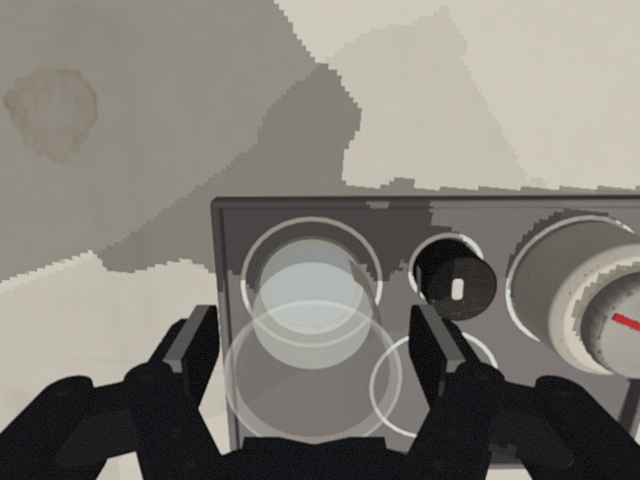

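Request:
arm_command:
  commands:
    - {"dx": 0,"dy": 0,"dz": 0,"twist": 0}
    - {"dx": 0,"dy": 0,"dz": 0,"twist": 0}
    - {"dx": 0,"dy": 0,"dz": 0,"twist": 0}
    - {"dx": 0,"dy": 0,"dz": 0,"twist": 0}
    - {"dx": 0,"dy": 0,"dz": 0,"twist": 0}
  grip: 0.1
  squeeze: 25

```text
clock: 9.67
position: [0.5891, -0.2697, 0.0498]
tool_rot: [2.526, 1.55, -0.546]
force: [-1.5, 0.9, 10.9]
grip_width: 0.0539
```

```bash
python3 - <<'E'
from h import *
s=state(); p=s['position']
print(to([p[0],p[1],.135]),to([0.385,-0.200,.135]))
E
```

```text
t 9.67 pos [ 0.5891 -0.2697  0.0498] F [-1.5  0.9 10.9] w 0.0539
tool x [ 0.018 -0.011 -1.   ] y [ 0.069 -0.998  0.012] z [-0.997 -0.069 -0.017]
(array([-8.52,  0.1 , -0.14]), None) (array([-8.96, -8.26, 19.73]), None)
```

Request:
arm_command:
  commands:
    - {"dx": -1.5,"dy": 0,"dz": 0,"twist": 0}
    - {"dx": -4.5,"dy": 0,"dz": -0.1,"twist": 0}
    - {"dx": -8.5,"dy": 0,"dz": -0.1,"twist": 0}
    - {"dx": -8.5,"dy": -1,"dz": 2.5,"twist": 0}
    - {"dx": -8.6,"dy": -2.5,"dz": 6,"twist": 0}
    - {"dx": -8.7,"dy": -4,"dz": 9.5,"twist": 0}
    - {"dx": -8.8,"dy": -5.4,"dz": 13,"twist": 0}
    - {"dx": -8.9,"dy": -6.9,"dz": 16.5,"twist": 0}
    - {"dx": -9,"dy": -8.3,"dz": 19.7,"twist": 0}
    - {"dx": -9,"dy": -8.3,"dz": 19.7,"twist": 0}
    - {"dx": -9,"dy": -8.3,"dz": 19.7,"twist": 0}
    - {"dx": -9,"dy": -8.3,"dz": 19.7,"twist": 0}

```text
clock: 10.67
position: [0.3864, -0.1998, 0.1366]
tool_rot: [2.589, 1.548, -0.483]
force: [0.7, -0.4, -0.5]
grip_width: 0.0542
```

```bash
python3 - <<'E'
from h import *
s=state(); p=s['position']; print(s['qpos'].round(2))
print(to([0.385,-0.200,.046]))
save('wrist','w13'); save('side','s13',(200,150,500,420),2.5)
E
```

```text
t 10.67 pos [ 0.3864 -0.1998  0.1366] F [ 0.7 -0.4 -0.5] w 0.0542
tool x [ 0.02  -0.011 -1.   ] y [ 0.069 -0.998  0.012] z [-0.997 -0.07  -0.02 ]
[-0.19  0.48  0.69  2.22 -0.56  0.59 -0.59]
(array([ 9.05, -0.09,  0.32]), None)
```

View pics/w13.png

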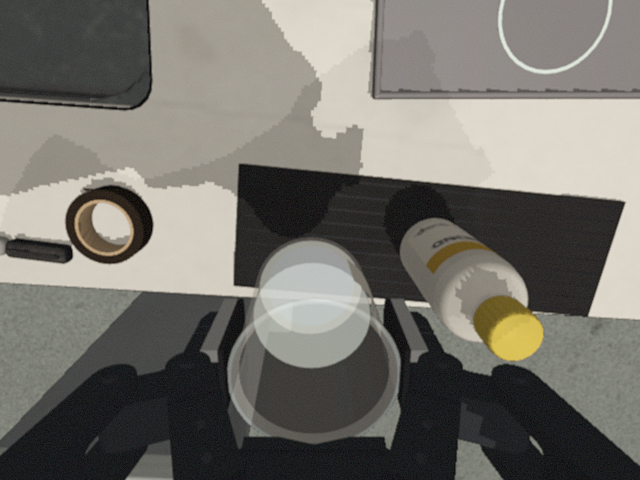

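View pics/s13.png

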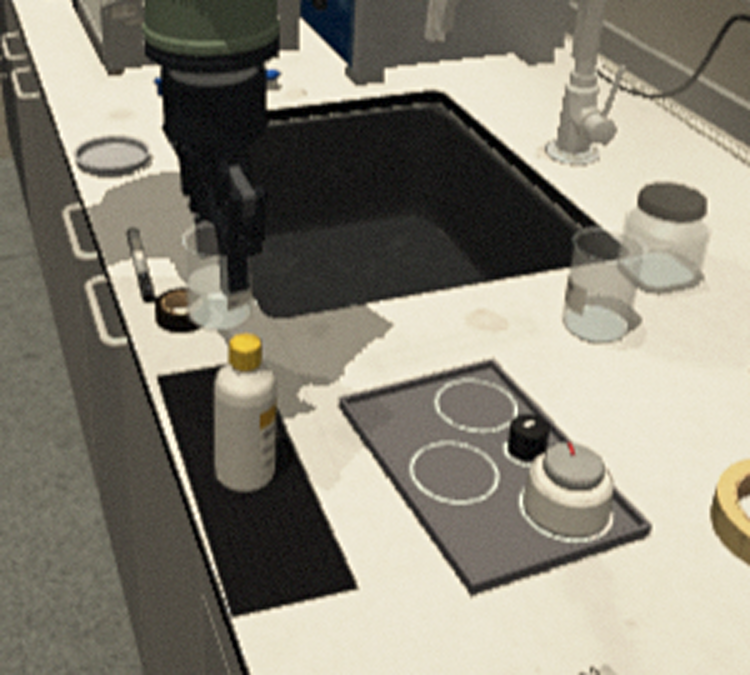

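Request:
arm_command:
  commands:
    - {"dx": 3,"dy": 0,"dz": 0.1,"twist": 0}
    - {"dx": 6,"dy": 0,"dz": 0.2,"twist": 0}
    - {"dx": 8,"dy": -0.1,"dz": 0.3,"twist": 0}
    - {"dx": 8.9,"dy": -0.1,"dz": 0.3,"twist": 0}
    - {"dx": 9,"dy": -0.1,"dz": 0.3,"twist": 0}
    - {"dx": 9,"dy": -0.1,"dz": 0.3,"twist": 0}
    - {"dx": 9,"dy": -0.1,"dz": 0.3,"twist": 0}

```text
clock: 11.35
position: [0.3855, -0.2006, 0.0458]
tool_rot: [2.534, 1.548, -0.538]
force: [-0.1, 0.4, -0.2]
grip_width: 0.0543
```

Request:
arm_command:
  commands:
    - {"dx": 0.1,"dy": 0,"dz": 0,"twist": 0}
    - {"dx": 0.2,"dy": 0,"dz": 0,"twist": 0}
    - {"dx": 0.2,"dy": 0,"dz": 0,"twist": 0}

```text
clock: 11.6
position: [0.3861, -0.201, 0.0441]
tool_rot: [2.539, 1.547, -0.533]
force: [0.7, -0.7, 3.5]
grip_width: 0.0541
```

```bash
python3 - <<'E'
from h import *
save('side','s14',(220,200,400,360),4)
E
```

```text
(no output)
```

View pics/s14.png

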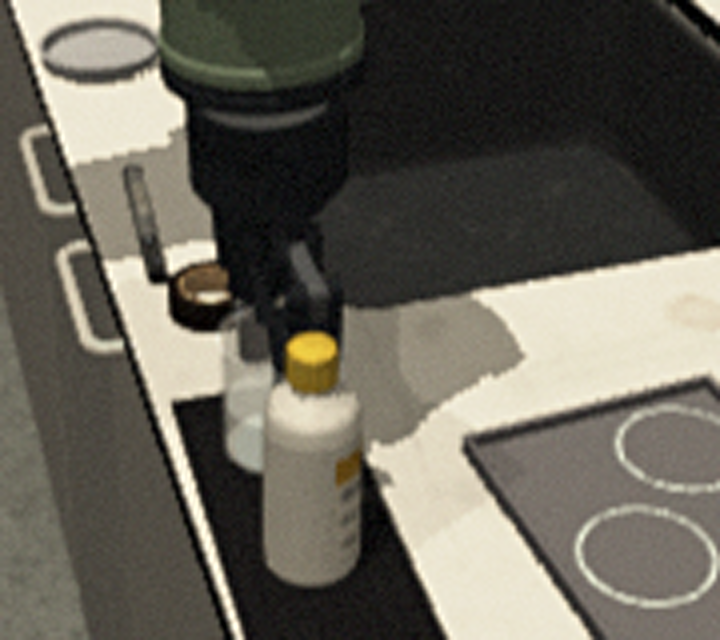

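Request:
arm_command:
  commands:
    - {"dx": 0,"dy": 0,"dz": 0,"twist": 0}
    - {"dx": 0,"dy": 0,"dz": 0,"twist": 0}
    - {"dx": 0,"dy": 0,"dz": 0,"twist": 0}
    - {"dx": 0,"dy": 0,"dz": 0,"twist": 0}
    - {"dx": -0.2,"dy": 0,"dz": 0,"twist": 0}
  grip: -0.65

```text
clock: 12.07
position: [0.3859, -0.2008, 0.046]
tool_rot: [2.535, 1.548, -0.537]
force: [-0.7, 0.8, 0.6]
grip_width: 0.0702
```

```bash
python3 - <<'E'
from h import *
s=state(); p=s['position']
save('wrist','w15')
print(to([p[0],p[1],.165]),to([0.44,-0.2,.165]),to([0.5965,-0.396,0.165],[.07,-.9975]))
E
```

```text
t 12.07 pos [ 0.3859 -0.2008  0.046 ] F [-0.7  0.8  0.6] w 0.0702
tool x [ 0.02  -0.012 -1.   ] y [ 0.069 -0.998  0.013] z [-0.997 -0.07  -0.019]
(array([-11.86,   0.15,  -0.23]), None) (array([-11.75,   0.44,  -5.62]), None) (array([-11.2 ,  21.08, -19.87]), np.float64(-0.00047849328586435647))
```

View pics/w15.png

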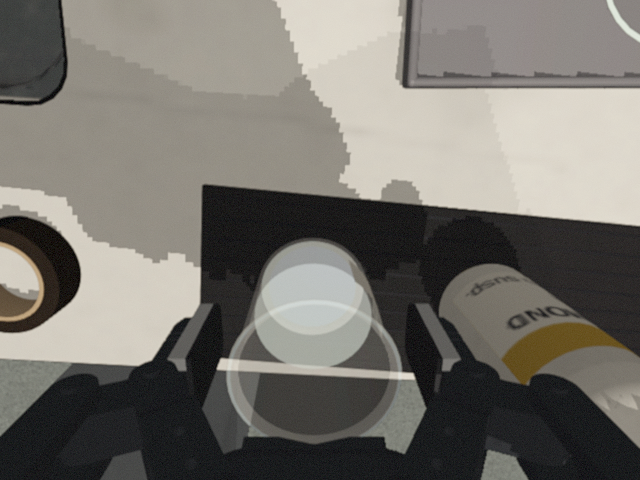

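Request:
arm_command:
  commands:
    - {"dx": -3.5,"dy": 0,"dz": 0,"twist": 0}
    - {"dx": -7.5,"dy": 0.1,"dz": -0.1,"twist": 0}
    - {"dx": -11.5,"dy": 0.2,"dz": -0.8,"twist": 0}
    - {"dx": -11.7,"dy": 2,"dz": -4.2,"twist": 0}
    - {"dx": -11.7,"dy": 5,"dz": -7,"twist": 0}
    - {"dx": -11.6,"dy": 8,"dz": -9.8,"twist": 0}
    - {"dx": -11.5,"dy": 11,"dz": -12.6,"twist": 0}
    - {"dx": -11.4,"dy": 14,"dz": -15.4,"twist": 0}
    - {"dx": -11.3,"dy": 17.5,"dz": -17.5,"twist": 0}
    - {"dx": -11.2,"dy": 21,"dz": -19.5,"twist": 0}
    - {"dx": -11.2,"dy": 21.1,"dz": -19.9,"twist": 0}
    - {"dx": -11.2,"dy": 21.1,"dz": -19.9,"twist": 0}

```text
clock: 13.12
position: [0.5968, -0.398, 0.164]
tool_rot: [2.483, 1.548, -0.59]
force: [-0.8, -0.6, 0.3]
grip_width: 0.0709
```

Request:
arm_command:
  commands:
    - {"dx": 0,"dy": 0,"dz": 0,"twist": 0}
    - {"dx": 0,"dy": 0,"dz": 0,"twist": 0}

```text
clock: 13.28
position: [0.5963, -0.3974, 0.1639]
tool_rot: [2.488, 1.549, -0.586]
force: [0.2, -0.8, -0.1]
grip_width: 0.0707
```

```bash
python3 - <<'E'
from h import *
s=state(); c=imaging.camera_info('wrist'); print(repr(c['origin']),repr(c['attitude']))
save('wrist','w16'); save('scene','s16',(260,220,520,400),3)
print(to([0.5965,-0.396,0.045],[.07,-.9975]))
E
```

```text
t 13.28 pos [ 0.5963 -0.3974  0.1639] F [ 0.2 -0.8 -0.1] w 0.0707
tool x [ 0.019 -0.012 -1.   ] y [ 0.068 -0.998  0.014] z [-0.998 -0.068 -0.018]
array([ 0.67295524, -0.39075114,  0.29963579]) array([ 2.84717329, -0.01328366, -1.50378732])
(array([11.93, -0.27,  0.23]), np.float64(-0.0014142729511790186))
```

View pics/w16.png

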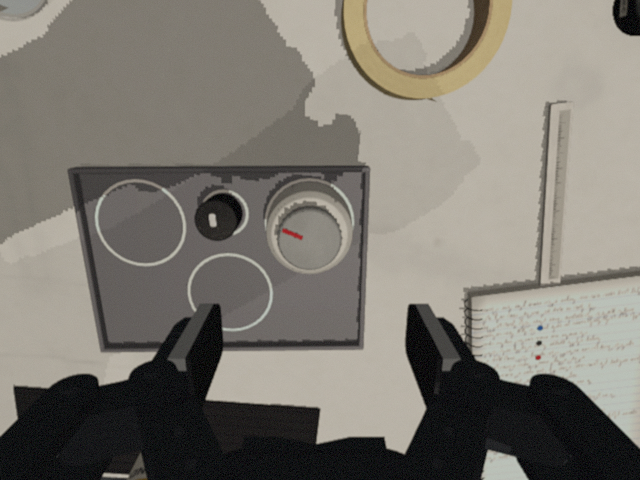

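View pics/s16.png

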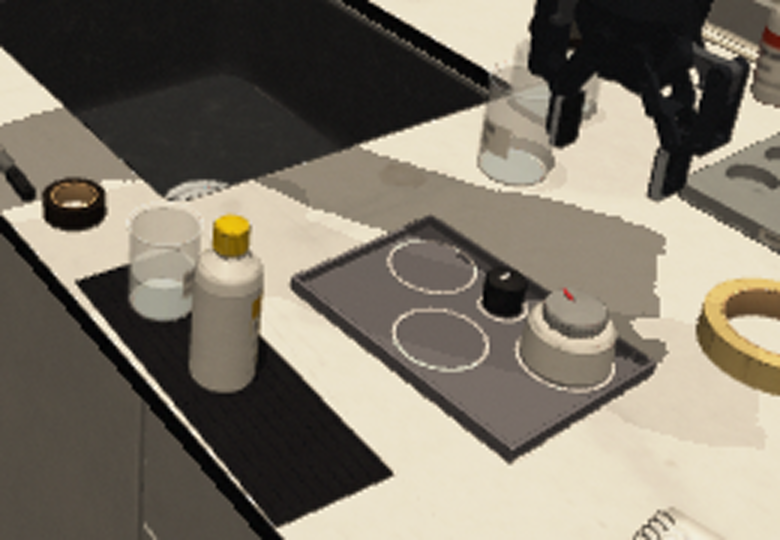

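```bash
cat >> fit.py <<'E'
w16=dict(w); w16.update(origin=np.array([ 0.67295524, -0.39075114,  0.29963579]),attitude=np.array([ 2.84717329, -0.01328366, -1.50378732]))
E
python3 - <<'E'
from fit import *
print(back(w16,(308.5,236.5),.053),back(w16,(141,223),.006),back(w16,(230.5,291.5),.006), back(w16,(218.5,217),.031))
print(to([0.5965,-0.3957,0.0395],[.07,-.9975]))
E
```

```text
[[ 0.59858888 -0.39565221  0.053     ]] [[ 0.58709683 -0.26906257  0.006     ]] [[ 0.53445696 -0.33702926  0.006     ]] [[ 0.60211787 -0.33295798  0.031     ]]
(array([12.48, -0.31,  0.24]), np.float64(-0.0014142729511790186))
```

```bash
python3 - <<'E'
from h import *
s=sensors.observe();M=rot(s['tool_rot']);p=s['position'];c=imaging.camera_info('wrist')
for t in (.008,.004,0,-.004,-.008):
    print(t,[proj(c,p+M@np.array([t,y,z]))[0].round(0).tolist() for y in (.0353,-.0353) for z in (-.011,.011)])
save('wrist','w17',(130,280,510,480),2)
E
```

```text
0.008 [[403.0, 291.0], [399.0, 340.0], [223.0, 291.0], [227.0, 340.0]]
0.004 [[405.0, 295.0], [401.0, 345.0], [221.0, 296.0], [225.0, 345.0]]
0 [[407.0, 300.0], [403.0, 351.0], [218.0, 300.0], [223.0, 351.0]]
-0.004 [[409.0, 305.0], [405.0, 357.0], [216.0, 305.0], [220.0, 357.0]]
-0.008 [[412.0, 311.0], [408.0, 363.0], [213.0, 311.0], [218.0, 364.0]]
```

View pics/w17.png

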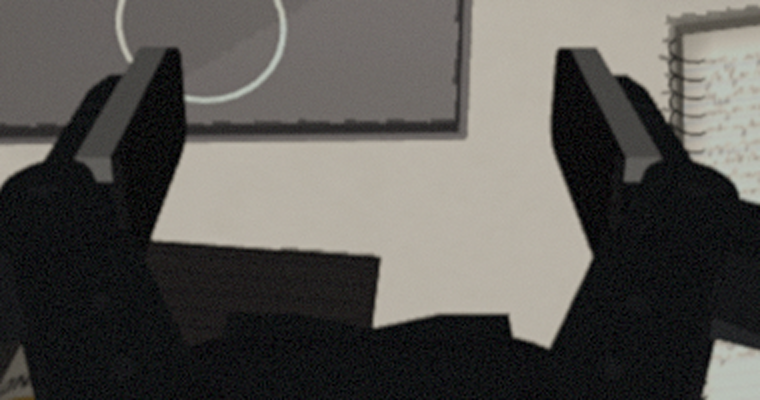

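```bash
python3 - <<'E'
from h import *
print(to([0.5972,-0.3957,0.047],[.07,-.9975]))
E
```

```text
(array([11.74, -0.31,  0.17]), np.float64(-0.0013703283334838279))
```

Request:
arm_command:
  commands:
    - {"dx": 2,"dy": -0.1,"dz": 0.1,"twist": 0}
    - {"dx": 5,"dy": -0.2,"dz": 0.1,"twist": 0}
    - {"dx": 8,"dy": -0.3,"dz": 0.2,"twist": 0}
    - {"dx": 10.5,"dy": -0.3,"dz": 0.2,"twist": 0}
    - {"dx": 11.7,"dy": -0.3,"dz": 0.2,"twist": 0}
    - {"dx": 11.7,"dy": -0.3,"dz": 0.2,"twist": 0}
    - {"dx": 11.7,"dy": -0.3,"dz": 0.2,"twist": 0}

```text
clock: 14.02
position: [0.5969, -0.3959, 0.0482]
tool_rot: [2.494, 1.547, -0.579]
force: [-0.2, -0.1, 1.2]
grip_width: 0.0704
```

```bash
python3 - <<'E'
from h import *
state(); save('wrist','w18'); save('side','s18',(340,250,520,400),4)
print(to([0.5972,-0.3957,0.047],[.07,-.9975]))
E
```

```text
t 14.02 pos [ 0.5969 -0.3959  0.0482] F [-0.2 -0.1  1.2] w 0.0704
tool x [ 0.02  -0.013 -1.   ] y [ 0.068 -0.998  0.014] z [-0.997 -0.069 -0.019]
(array([ 0.23, -0.07,  0.03]), np.float64(-0.0012744799944166552))
```

View pics/w18.png

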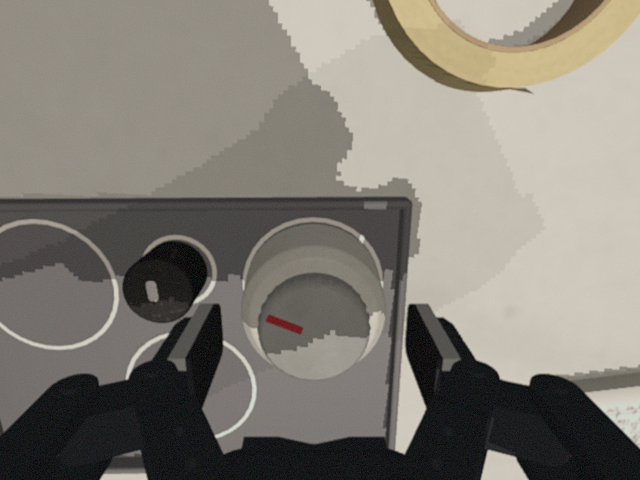

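View pics/s18.png

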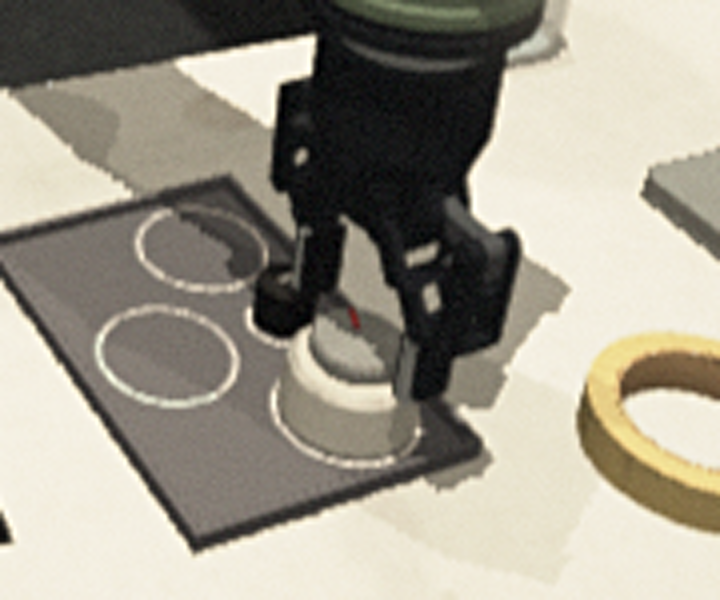

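Request:
arm_command:
  commands:
    - {"dx": 0.2,"dy": -0.1,"dz": 0,"twist": 0}
    - {"dx": 0.2,"dy": -0.1,"dz": 0,"twist": 0}
    - {"dx": 0.2,"dy": -0.1,"dz": 0,"twist": 0}
    - {"dx": 0.2,"dy": -0.1,"dz": 0,"twist": 0}
    - {"dx": 0.2,"dy": -0.1,"dz": 0,"twist": 0}
    - {"dx": 0.2,"dy": -0.1,"dz": 0,"twist": 0}
  grip: 0.4
  squeeze: 35

```text
clock: 14.62
position: [0.5981, -0.3956, 0.0488]
tool_rot: [2.518, 1.544, -0.555]
force: [-1.4, 2.6, 9.8]
grip_width: 0.0419
```

```bash
python3 - <<'E'
from h import *
s=state();p=s['position']; save('wrist','w19'); save('side','s19',(340,250,520,400),4)
print(to([p[0],p[1],.14]),to([0.377,-0.372,0.14]))
E
```

```text
t 14.62 pos [ 0.5981 -0.3956  0.0488] F [-1.4  2.6  9.8] w 0.0419
tool x [ 0.023 -0.014 -1.   ] y [ 0.069 -0.998  0.016] z [-0.997 -0.069 -0.022]
(array([-9.12,  0.14, -0.2 ]), None) (array([-9.66, -3.72, 21.69]), None)
```

View pics/w19.png

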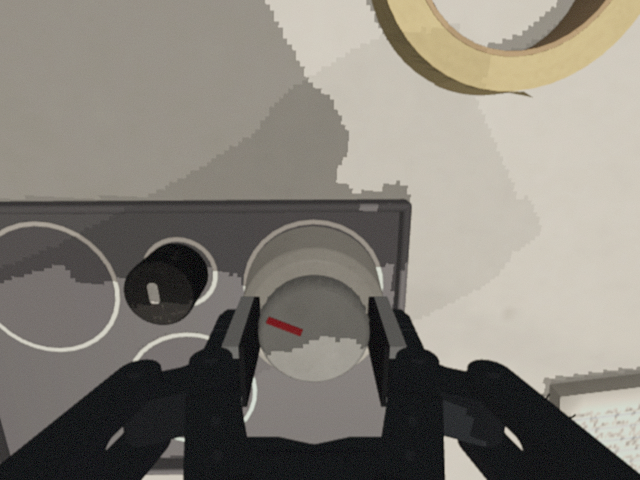

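View pics/s19.png

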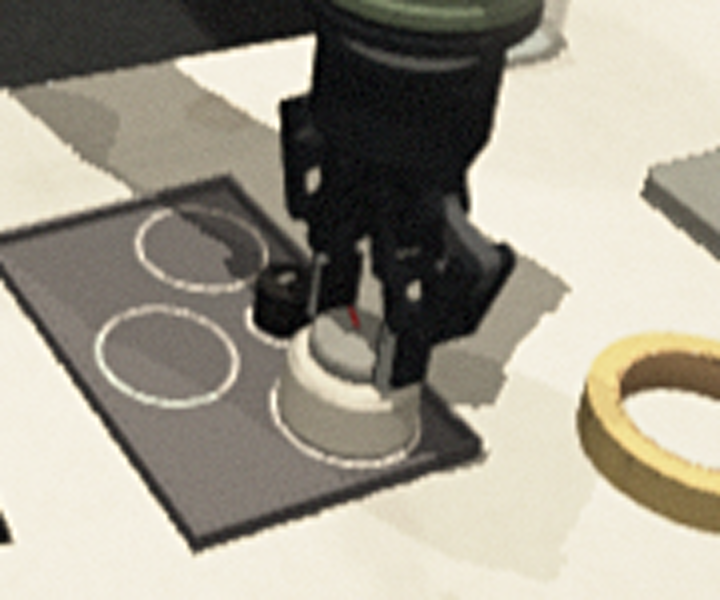

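Request:
arm_command:
  commands:
    - {"dx": -1.5,"dy": 0,"dz": 0,"twist": 0}
    - {"dx": -4.5,"dy": 0.1,"dz": -0.1,"twist": 0}
    - {"dx": -8,"dy": 0.1,"dz": -0.1,"twist": 0}
    - {"dx": -9.2,"dy": 0,"dz": 2,"twist": 0}
    - {"dx": -9.3,"dy": -1,"dz": 6,"twist": 0}
    - {"dx": -9.4,"dy": -2,"dz": 10,"twist": 0}
    - {"dx": -9.5,"dy": -2.8,"dz": 14,"twist": 0}
    - {"dx": -9.6,"dy": -3.6,"dz": 18,"twist": 0}
    - {"dx": -9.7,"dy": -4.1,"dz": 21.7,"twist": 0}
    - {"dx": -9.7,"dy": -4.1,"dz": 21.7,"twist": 0}
    - {"dx": -9.7,"dy": -4.1,"dz": 21.7,"twist": 0}
    - {"dx": -9.7,"dy": -4.1,"dz": 21.7,"twist": 0}

```text
clock: 15.72
position: [0.3775, -0.3685, 0.1413]
tool_rot: [2.539, 1.542, -0.534]
force: [0.1, 0.2, -1.1]
grip_width: 0.0422
```

```bash
python3 - <<'E'
from h import *
s=state();p=s['position']; save('wrist','w20')
print(to([0.378,-0.368,0.046]))
E
```

```text
t 15.72 pos [ 0.3775 -0.3685  0.1413] F [ 0.1  0.2 -1.1] w 0.0422
tool x [ 0.025 -0.015 -1.   ] y [ 0.069 -0.998  0.016] z [-0.997 -0.069 -0.024]
(array([ 9.5, -0.2,  0.2]), None)
```

View pics/w20.png

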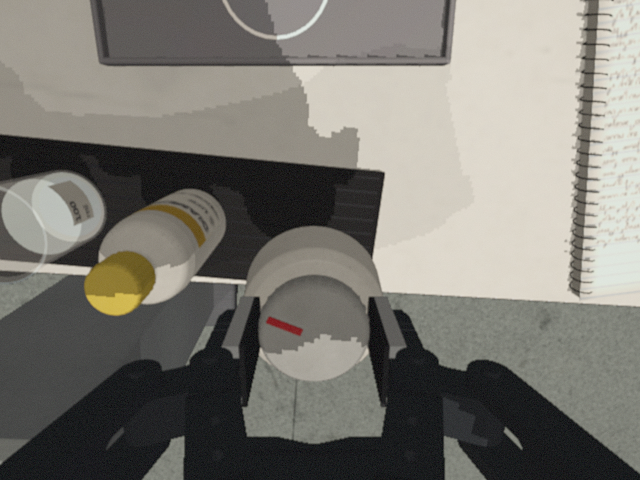

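Request:
arm_command:
  commands:
    - {"dx": 3,"dy": 0,"dz": 0.1,"twist": 0}
    - {"dx": 6,"dy": -0.1,"dz": 0.2,"twist": 0}
    - {"dx": 8.3,"dy": -0.2,"dz": 0.2,"twist": 0}
    - {"dx": 9.2,"dy": -0.2,"dz": 0.2,"twist": 0}
    - {"dx": 9.4,"dy": -0.2,"dz": 0.2,"twist": 0}
    - {"dx": 9.5,"dy": -0.2,"dz": 0.2,"twist": 0}
    - {"dx": 9.5,"dy": -0.2,"dz": 0.2,"twist": 0}
    - {"dx": 9.5,"dy": -0.2,"dz": 0.2,"twist": 0}

```text
clock: 16.43
position: [0.3786, -0.3683, 0.047]
tool_rot: [2.525, 1.541, -0.546]
force: [-0.2, 0.0, -2.1]
grip_width: 0.0424
```

Request:
arm_command:
  commands:
    - {"dx": 0.1,"dy": 0,"dz": 0,"twist": 0}
    - {"dx": 0.2,"dy": 0,"dz": 0,"twist": 0}
    - {"dx": 0.3,"dy": 0,"dz": 0,"twist": 0}
    - {"dx": 0.3,"dy": 0,"dz": 0,"twist": 0}

```text
clock: 16.77
position: [0.3793, -0.3682, 0.0449]
tool_rot: [2.56, 1.54, -0.511]
force: [-1.5, 5.4, 19.2]
grip_width: 0.042
```

Contact. I release.

Request:
arm_command:
  commands:
    - {"dx": -0.1,"dy": 0,"dz": 0,"twist": 0}
    - {"dx": -0.1,"dy": 0,"dz": 0,"twist": 0}
    - {"dx": -0.1,"dy": 0,"dz": 0,"twist": 0}
    - {"dx": -0.1,"dy": 0,"dz": 0,"twist": 0}
    - {"dx": -0.1,"dy": 0,"dz": 0,"twist": 0}
  grip: -0.5

```text
clock: 17.18
position: [0.3792, -0.3682, 0.0459]
tool_rot: [2.558, 1.54, -0.513]
force: [-0.6, -0.6, 0.1]
grip_width: 0.0639
```

```bash
python3 - <<'E'
from h import *
s=state();p=s['position']; save('wrist','w21')
print(to([p[0],p[1],.14]),to([0.6,-0.3315,0.14],[.07,-.9975]))
E
```

```text
t 17.18 pos [ 0.3792 -0.3682  0.0459] F [-0.6 -0.6  0.1] w 0.0639
tool x [ 0.027 -0.015 -1.   ] y [ 0.07  -0.997  0.017] z [-0.997 -0.07  -0.026]
(array([-9.41,  0.16, -0.24]), None) (array([ -8.87,  -1.95, -22.52]), np.float64(0.0005141675324651374))
```

View pics/w21.png

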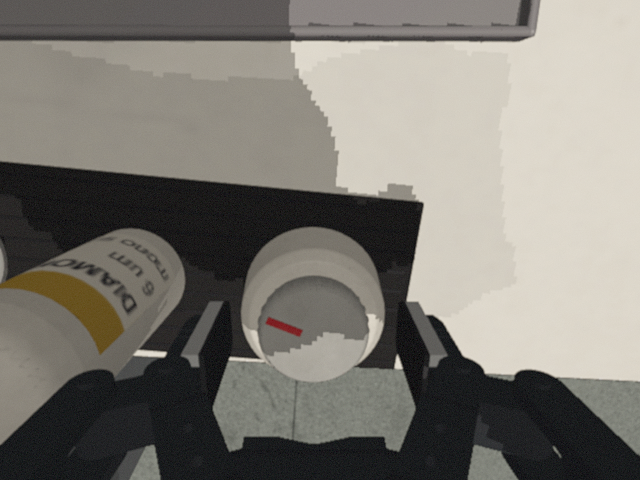

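Request:
arm_command:
  commands:
    - {"dx": -3,"dy": 0,"dz": 0,"twist": 0}
    - {"dx": -6.5,"dy": 0.1,"dz": -0.1,"twist": 0}
    - {"dx": -9.4,"dy": 0.1,"dz": -1,"twist": 0}
    - {"dx": -9.4,"dy": 0,"dz": -4.5,"twist": 0}
    - {"dx": -9.3,"dy": -0.5,"dz": -8.5,"twist": 0}
    - {"dx": -9.2,"dy": -0.9,"dz": -12.5,"twist": 0}
    - {"dx": -9.1,"dy": -1.3,"dz": -16.5,"twist": 0}
    - {"dx": -9,"dy": -1.7,"dz": -20,"twist": 0}
    - {"dx": -8.9,"dy": -1.9,"dz": -22.5,"twist": 0}
    - {"dx": -8.9,"dy": -1.9,"dz": -22.5,"twist": 0}
    - {"dx": -8.9,"dy": -1.9,"dz": -22.5,"twist": 0}
    - {"dx": -8.9,"dy": -1.9,"dz": -22.5,"twist": 0}
  grip: -0.4

```text
clock: 18.23
position: [0.5989, -0.3324, 0.14]
tool_rot: [2.537, 1.541, -0.535]
force: [0.5, -0.6, 0.4]
grip_width: 0.06
```

```bash
python3 - <<'E'
from h import *
s=state(); c=imaging.camera_info('wrist'); print(repr(c['origin']),repr(c['attitude']))
save('wrist','w22'); save('side','s22',(200,150,500,420),2.5)
print(to([0.6,-0.3318,0.016],[.07,-.9975]))
E
```

```text
t 18.23 pos [ 0.5989 -0.3324  0.14  ] F [ 0.5 -0.6  0.4] w 0.0600
tool x [ 0.026 -0.015 -1.   ] y [ 0.069 -0.997  0.017] z [-0.997 -0.07  -0.025]
array([ 0.67453289, -0.32528175,  0.27628697]) array([ 2.85427413, -0.01684311, -1.50230183])
(array([12.44, -0.3 ,  0.19]), np.float64(-0.0009833155963350215))
```

View pics/w22.png

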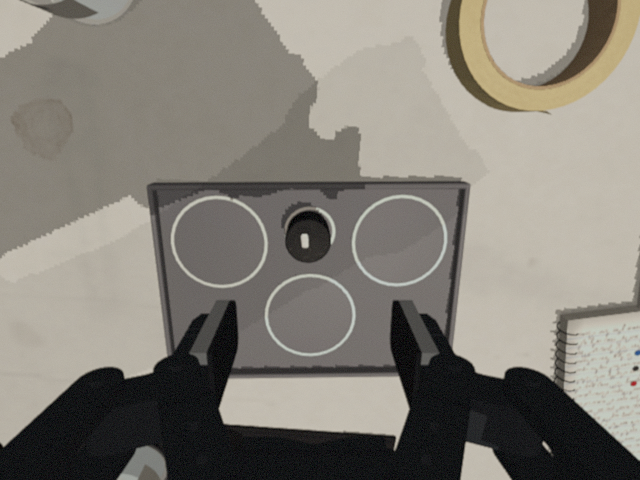

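View pics/s22.png

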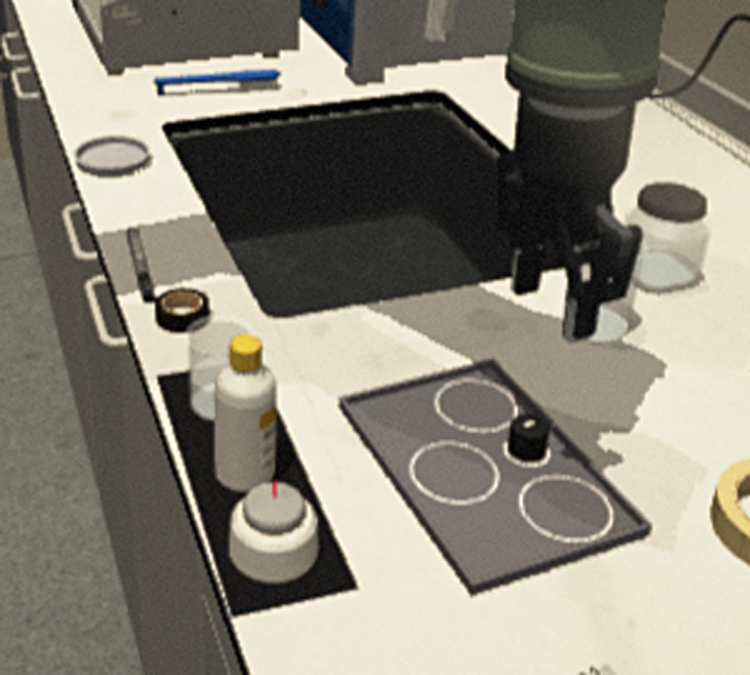

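All three stand on the mat, and all four rings are visible. I fit them precisely, since they are also the targets for putting things back.

```bash
cat >> fit.py <<'E'
w22=dict(w); w22.update(origin=np.array([ 0.67453289, -0.32528175,  0.27628697]),attitude=np.array([ 2.85427413, -0.01684311, -1.50230183]))
E
python3 - <<'E'
from fit import *
im=cv2.imread('pics/w22.png'); g=cv2.cvtColor(im,cv2.COLOR_BGR2GRAY)
res={}
for n,(cx,cy),r in (('left',(219,241),48),('right',(400,240),48),('front',(310,314),45)):
    # white-tophat in annulus
    th=cv2.morphologyEx(g,cv2.MORPH_TOPHAT,np.ones((9,9)))
    ys,xs=np.nonzero(th>22); d=np.hypot(xs-cx,ys-cy); k=abs(d-r)<6
    e=cv2.fitEllipse(np.c_[xs[k],ys[k]].astype(np.float32)); res[n]=back(w22,e[0],.006)[0]; print(n,k.sum(),np.round(e[0],1),np.round(e[1],1),res[n].round(4))
print('spec',back(w22,(307,241),.031))
L,Rr,F=res['left'],res['right'],res['front']
print('sep',np.linalg.norm(L-Rr),np.linalg.norm((L+Rr)/2-F),'yaw',np.arctan2(-(L-Rr)[0],(L-Rr)[1]))
E
```

```text
left 1235 [218.9 241.3] [87.9 94.9] [ 0.5876 -0.2685  0.006 ]
right 1143 [399.3 240.2] [87.2 93.8] [ 0.5965 -0.3964  0.006 ]
front 945 [309.7 314.5] [80.1 87.5] [ 0.5343 -0.3365  0.006 ]
spec [[ 0.59945229 -0.33024477  0.031     ]]
sep 0.1281604328427091 0.0579622969628166 yaw 0.06963943028077028
```

Request:
arm_command:
  commands:
    - {"dx": 2,"dy": -0.1,"dz": 0.1,"twist": 0}
    - {"dx": 5,"dy": -0.2,"dz": 0.1,"twist": 0}
    - {"dx": 8,"dy": -0.3,"dz": 0.2,"twist": 0}
    - {"dx": 11,"dy": -0.3,"dz": 0.2,"twist": 0}
    - {"dx": 12.3,"dy": -0.3,"dz": 0.2,"twist": 0}
    - {"dx": 12.3,"dy": -0.3,"dz": 0.2,"twist": 0}
    - {"dx": 12.3,"dy": -0.3,"dz": 0.2,"twist": 0}

```text
clock: 18.92
position: [0.5995, -0.3324, 0.0182]
tool_rot: [2.54, 1.54, -0.534]
force: [-0.7, 0.1, -0.1]
grip_width: 0.06
```

```bash
python3 - <<'E'
from h import *
state(); save('wrist','w23')
print(to([0.6,-0.3318,0.016],[.07,-.9975]))
E
```

```text
t 18.92 pos [ 0.5995 -0.3324  0.0182] F [-0.7  0.1 -0.1] w 0.0600
tool x [ 0.026 -0.016 -1.   ] y [ 0.068 -0.998  0.017] z [-0.997 -0.068 -0.025]
(array([ 0.31, -0.08,  0.02]), np.float64(-0.0015026587056059526))
```

View pics/w23.png

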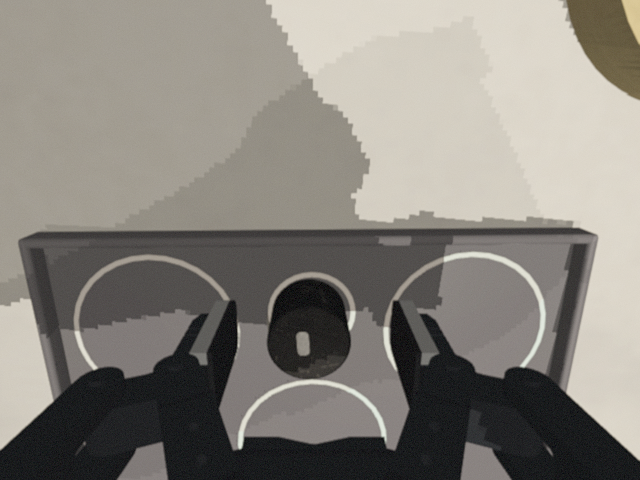

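Request:
arm_command:
  commands:
    - {"dx": 0.1,"dy": -0.1,"dz": 0,"twist": 0}
    - {"dx": 0.1,"dy": -0.1,"dz": 0,"twist": 0}
    - {"dx": 0.1,"dy": -0.1,"dz": 0,"twist": 0}
    - {"dx": 0.1,"dy": -0.1,"dz": 0,"twist": 0}
    - {"dx": 0.1,"dy": -0.1,"dz": 0,"twist": 0}
    - {"dx": 0.1,"dy": -0.1,"dz": 0,"twist": 0}
  grip: 0.7
  squeeze: 35

```text
clock: 19.47
position: [0.6008, -0.3318, 0.0198]
tool_rot: [2.561, 1.537, -0.512]
force: [-2.2, 2.3, 12.5]
grip_width: 0.0285
```

```bash
python3 - <<'E'
from h import *
s=state();p=s['position']; save('wrist','w24')
print(to([p[0],p[1],.24]),to([0.48,-0.15,0.24]))
E
```

```text
t 19.47 pos [ 0.6008 -0.3318  0.0198] F [-2.2  2.3 12.5] w 0.0285
tool x [ 0.03  -0.017 -0.999] y [ 0.068 -0.998  0.019] z [-0.997 -0.069 -0.028]
(array([-22.01,   0.41,  -0.63]), None) (array([-22.67, -18.55,  10.17]), None)
```

View pics/w24.png

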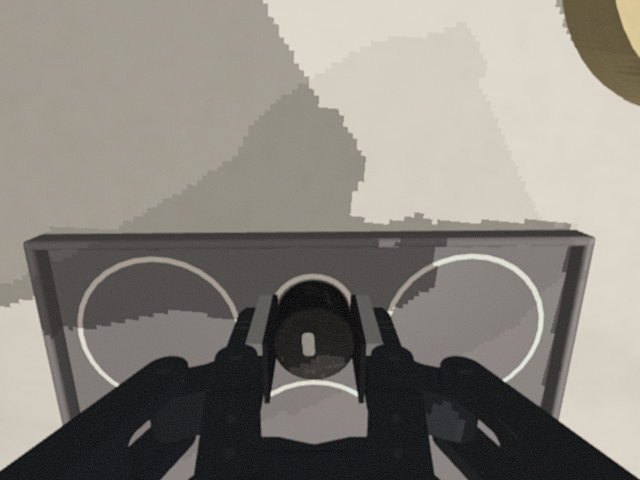

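```bash
python3 - <<'E'
from h import *
s=sensors.observe();p=s['position']
print(to([p[0],p[1],.2]),to([0.51,-0.075,0.2]))
E
```

```text
(array([-18.01,   0.34,  -0.51]), None) (array([-18.71, -25.9 ,   6.78]), None)
```

Request:
arm_command:
  commands:
    - {"dx": -2,"dy": 0,"dz": 0,"twist": 0}
    - {"dx": -6,"dy": 0.1,"dz": -0.2,"twist": 0}
    - {"dx": -10,"dy": 0.2,"dz": -0.3,"twist": 0}
    - {"dx": -14,"dy": 0.3,"dz": -0.4,"twist": 0}
    - {"dx": -18,"dy": 0.2,"dz": -0.4,"twist": 0}
    - {"dx": -18.1,"dy": -3,"dz": 0.5,"twist": -0.1}
    - {"dx": -18.2,"dy": -7,"dz": 1.5,"twist": -0.2}
    - {"dx": -18.3,"dy": -11,"dz": 2.6,"twist": -0.3}
    - {"dx": -18.4,"dy": -15,"dz": 3.7,"twist": -0.4}
    - {"dx": -18.5,"dy": -19,"dz": 4.8,"twist": -0.5}
    - {"dx": -18.6,"dy": -22.5,"dz": 5.8,"twist": -0.6}
    - {"dx": -18.7,"dy": -26,"dz": 6.8,"twist": -0.7}

```text
clock: 20.52
position: [0.5088, -0.0722, 0.2005]
tool_rot: [1.888, 1.536, -0.48]
force: [0.6, 0.9, -0.6]
grip_width: 0.0286
```

```bash
python3 - <<'E'
from h import *
s=state();print(s['qpos'].round(2))
print(to([0.385,0.23,0.2]))
E
```

```text
t 20.52 pos [ 0.5088 -0.0722  0.2005] F [ 0.6  0.9 -0.6] w 0.0286
tool x [ 0.031 -0.016 -0.999] y [ 0.698 -0.715  0.033] z [-0.715 -0.699 -0.011]
[-0.45  0.45  0.62  1.98 -0.35  0.79 -0.43]
(array([ -0.81, -30.26, -12.27]), None)
```

Request:
arm_command:
  commands:
    - {"dx": -0.1,"dy": -3,"dz": -1.2,"twist": -0.08}
    - {"dx": -0.2,"dy": -6.5,"dz": -2.6,"twist": -0.16}
    - {"dx": -0.3,"dy": -10,"dz": -4.1,"twist": -0.24}
    - {"dx": -0.4,"dy": -13.5,"dz": -5.5,"twist": -0.32}
    - {"dx": -0.5,"dy": -17,"dz": -6.9,"twist": -0.4}
    - {"dx": -0.6,"dy": -20.5,"dz": -8.3,"twist": -0.48}
    - {"dx": -0.7,"dy": -24,"dz": -9.7,"twist": -0.56}
    - {"dx": -0.7,"dy": -27,"dz": -11,"twist": -0.64}
    - {"dx": -0.8,"dy": -30.3,"dz": -12.3,"twist": -0.7}
    - {"dx": -0.8,"dy": -30.3,"dz": -12.3,"twist": -0.7}
    - {"dx": -0.8,"dy": -30.3,"dz": -12.3,"twist": -0.7}
    - {"dx": -0.8,"dy": -30.3,"dz": -12.3,"twist": -0.7}

```text
clock: 21.52
position: [0.3851, 0.2302, 0.2003]
tool_rot: [1.206, 1.536, -0.463]
force: [-0.0, 0.0, -0.5]
grip_width: 0.0283
```

```bash
python3 - <<'E'
from h import *
s=state();print(s['qpos'].round(2))
c=imaging.camera_info('wrist'); print(repr(c['origin']),repr(c['attitude']))
save('wrist','w25')
E
```

```text
t 21.52 pos [0.3851 0.2302 0.2003] F [-0.   0.  -0.5] w 0.0283
tool x [ 0.031 -0.016 -0.999] y [ 0.995 -0.097  0.033] z [-0.098 -0.995  0.013]
[-1.05  0.32  0.44  2.12 -0.15  0.73 -0.61]
array([0.38911079, 0.31034463, 0.33358875]) array([ 2.81681664, -0.0331697 , -0.09816081])
```

View pics/w25.png

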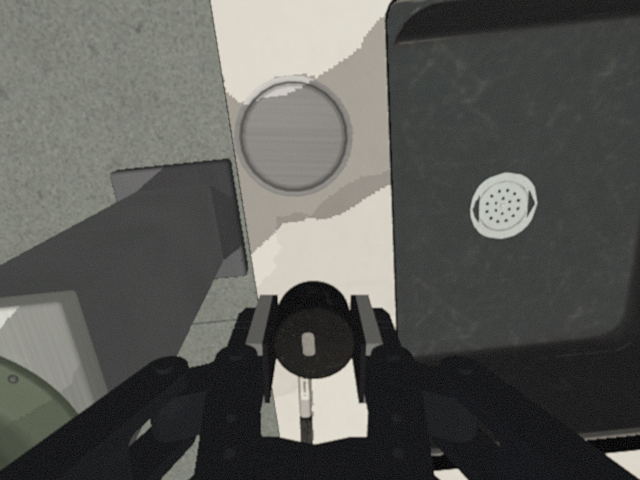

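```bash
python3 - <<'E'
from h import *
a=cv2.imread('pics/w25.png'); cv2.imwrite('pics/w25a.png',cv2.resize(a[60:210,210:390],None,fx=4,fy=4,interpolation=cv2.INTER_CUBIC))
E
```

```text
(no output)
```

View pics/w25a.png

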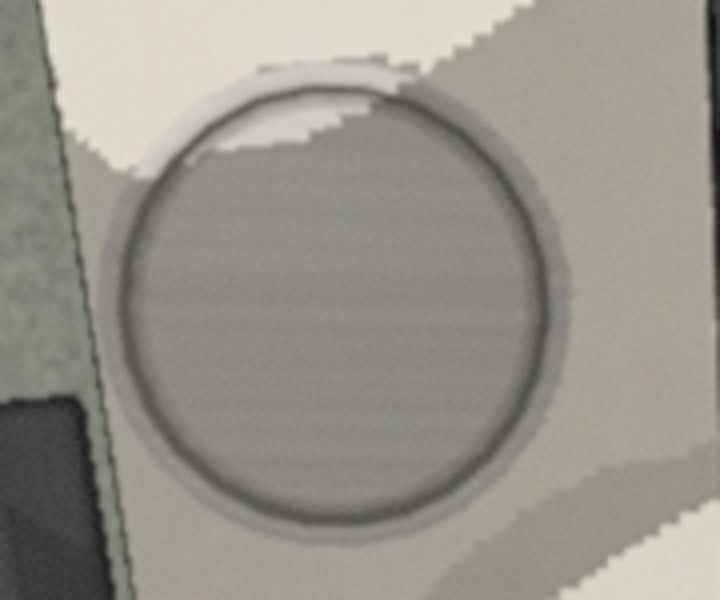

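```bash
python3 - <<'E'
from h import *
c=dict(imaging.camera_info('wrist')); c['origin']=np.array([0.38911079, 0.31034463, 0.33358875]); c['attitude']=np.array([ 2.81681664, -0.0331697 , -0.09816081])
print(back(c,(293,135.5),.015),back(c,(293.6,135.9),.003), [np.diff(back(c,[(210+97/4,135),(210+570/4,135)],.015)[:,0])])
E
```

```text
[[0.38125876 0.28701578 0.015     ]] [[0.38140831 0.2857768  0.003     ]] [array([0.09133864])]
```

```bash
python3 - <<'E'
from h import *
print(to([0.3813,0.284,0.10]))
E
```

```text
(array([ 9.92, -1.26, -5.48]), None)
```

Request:
arm_command:
  commands:
    - {"dx": 2,"dy": -0.4,"dz": -1.5,"twist": 0}
    - {"dx": 5,"dy": -0.8,"dz": -3,"twist": 0}
    - {"dx": 8,"dy": -1.2,"dz": -4.5,"twist": 0}
    - {"dx": 9.9,"dy": -1.3,"dz": -5.5,"twist": 0}
    - {"dx": 9.9,"dy": -1.3,"dz": -5.5,"twist": 0}
    - {"dx": 9.9,"dy": -1.3,"dz": -5.5,"twist": 0}
    - {"dx": 9.9,"dy": -1.3,"dz": -5.5,"twist": 0}
    - {"dx": 9.9,"dy": -1.3,"dz": -5.5,"twist": 0}

```text
clock: 22.23
position: [0.3817, 0.2836, 0.1016]
tool_rot: [1.251, 1.535, -0.42]
force: [0.5, -0.1, -0.1]
grip_width: 0.0283
```

```bash
python3 - <<'E'
from h import *
s=state()
c=imaging.camera_info('wrist'); print(repr(c['origin']),repr(c['attitude']))
save('wrist','w26'); save('side','s26',(180,130,330,260),5); save('scene','sc26',(170,150,320,280),5)
E
```

```text
t 22.23 pos [0.3817 0.2836 0.1016] F [ 0.5 -0.1 -0.1] w 0.0283
tool x [ 0.033 -0.015 -0.999] y [ 0.994 -0.1    0.034] z [-0.1   -0.995  0.011]
array([0.38577178, 0.36358622, 0.23502134]) array([ 2.81807125, -0.03441534, -0.10085524])
```

View pics/w26.png

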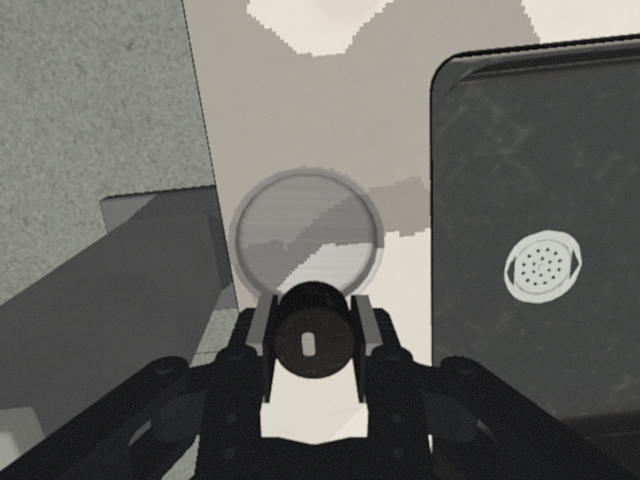

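View pics/s26.png

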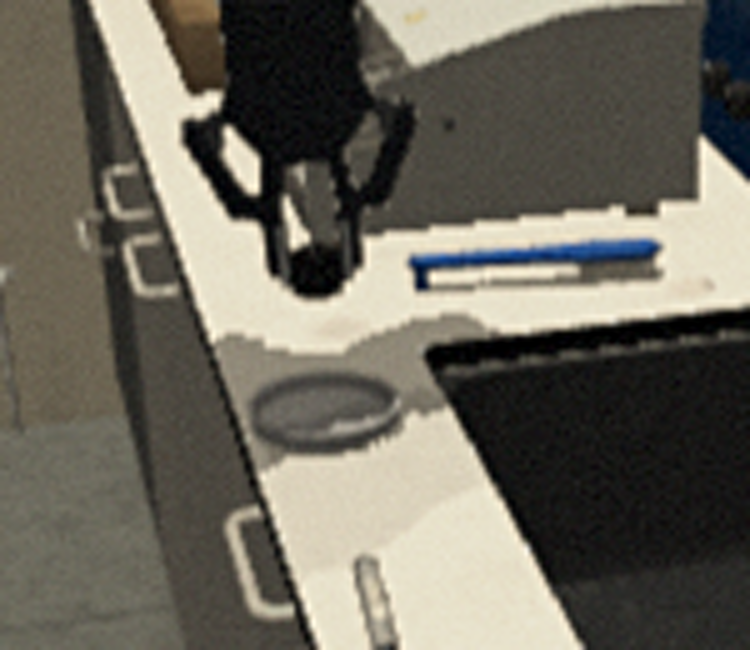

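View pics/sc26.png

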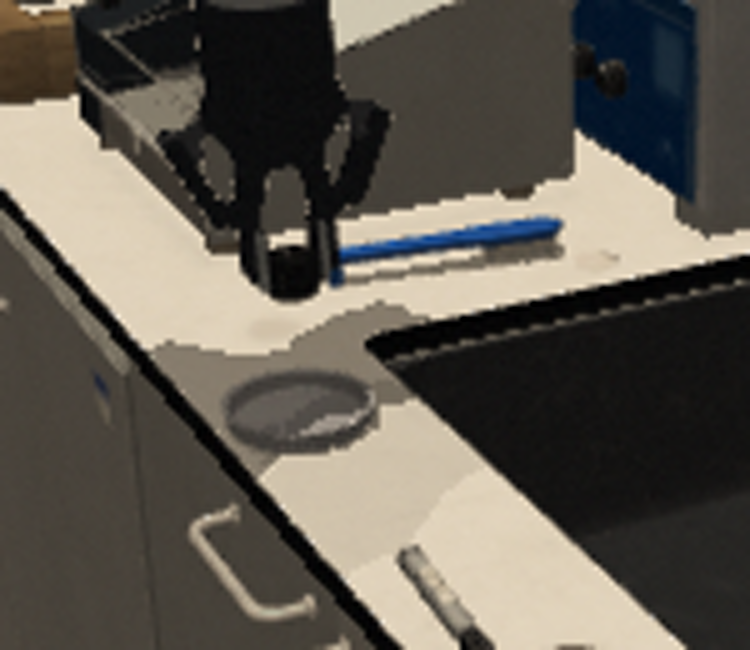

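```bash
python3 - <<'E'
from h import *
from scipy.optimize import least_squares
i=imaging.camera_info('scene'); j=imaging.camera_info('side'); c=dict(imaging.camera_info('wrist'))
a=dict(c); a['origin']=np.array([0.38911079, 0.31034463, 0.33358875]); a['attitude']=np.array([ 2.81681664, -0.0331697 , -0.09816081])
b=dict(c); b['origin']=np.array([0.38577178, 0.36358622, 0.23502134]); b['attitude']=np.array([ 2.81807125, -0.03441534, -0.10085524])
t=np.linspace(0,2*np.pi,720)
def bb(cam,p):
    uv=proj(cam,np.c_[p[0]+.0465*np.cos(t),p[1]+.0465*np.sin(t),0*t+.015]); return np.array([uv[:,0].min(),uv[:,0].max(),uv[:,1].min(),uv[:,1].max()])
V=[('a',a,[233.9,352.1,75.1,195.9]),('b',b,[229,385,167,np.nan]),('scene',i,[214.2,245.8,223.8,np.nan]),('side',j,[229.6,260.2,204,np.nan])]
def f(p,vs): r=np.concatenate([bb(c,p)-np.array(m) for _,c,m in vs]); return r[~np.isnan(r)]
for vs in [[v] for v in V]+[V[:2],V]:
    s=least_squares(f,[.381,.283],args=(vs,)); print([v[0] for v in vs],s.x.round(4),s.fun.round(1))
# specimen: predicted position under tool, project into scene/side
s=sensors.observe();M=rot(s['tool_rot']);p=s['position']
print(proj(j,p),proj(i,p))
E
```

```text
['a'] [0.3813 0.2847] [-0.7  0.7 -0.9  1.1]
['b'] [0.3817 0.2838] [-1.2  1.2  0.1]
['scene'] [0.3788 0.2749] [ 0.1 -0.1  0. ]
['side'] [0.3819 0.2828] [-0.3  0.3 -0.1]
['a', 'b'] [0.3815 0.2843] [-0.2  1.1 -0.3  1.6 -1.6  1.  -0.6]
['a', 'b', 'scene', 'side'] [0.3816 0.2842] [-0.2  1.1 -0.3  1.6 -1.5  1.  -0.5 -0.1 -0.5 -1.3 -0.5  0.1 -0.2]
[[242.73337472 183.59820312]] [[227.79819934 202.92696394]]
```

```bash
python3 - <<'E'
from h import *
print(to([0.3815,0.284,0.018]))
E
```

```text
(array([ 8.31, -0.26, -0.08]), None)
```

Request:
arm_command:
  commands:
    - {"dx": 2,"dy": -0.1,"dz": 0,"twist": 0}
    - {"dx": 5,"dy": -0.2,"dz": -0.1,"twist": 0}
    - {"dx": 7,"dy": -0.2,"dz": -0.1,"twist": 0}
    - {"dx": 8.1,"dy": -0.3,"dz": -0.1,"twist": 0}
    - {"dx": 8.3,"dy": -0.3,"dz": -0.1,"twist": 0}
    - {"dx": 8.3,"dy": -0.3,"dz": -0.1,"twist": 0}
    - {"dx": 8.3,"dy": -0.3,"dz": -0.1,"twist": 0}

```text
clock: 22.97
position: [0.3815, 0.2844, 0.0189]
tool_rot: [1.27, 1.535, -0.4]
force: [0.6, -0.1, -0.3]
grip_width: 0.0283
```

```bash
python3 - <<'E'
from h import *
s=state(); save('wrist','w27'); print(to([0.3815,0.284,0.0155]))
E
```

```text
t 22.97 pos [0.3815 0.2844 0.0189] F [ 0.6 -0.1 -0.3] w 0.0283
tool x [ 0.033 -0.014 -0.999] y [ 0.994 -0.099  0.034] z [-0.099 -0.995  0.011]
(array([ 0.35, -0.02,  0.05]), None)
```

View pics/w27.png

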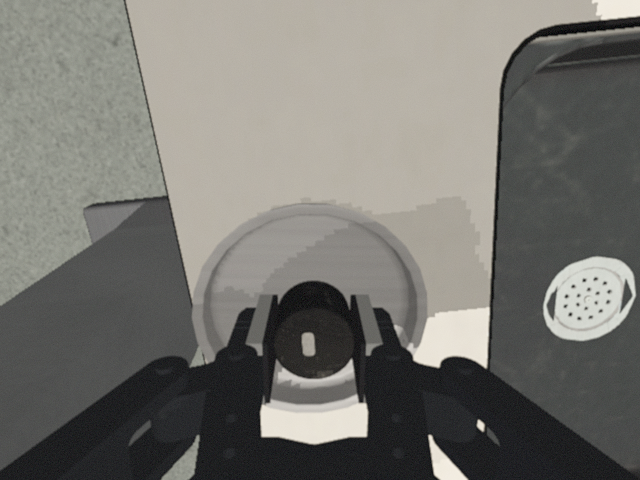

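Request:
arm_command:
  commands:
    - {"dx": 0.1,"dy": 0,"dz": 0,"twist": 0}
    - {"dx": 0.2,"dy": 0,"dz": 0,"twist": 0}
    - {"dx": 0.2,"dy": 0,"dz": 0,"twist": 0}
    - {"dx": 0.2,"dy": 0,"dz": 0,"twist": 0}

```text
clock: 23.35
position: [0.3817, 0.2846, 0.0173]
tool_rot: [1.291, 1.535, -0.379]
force: [-0.1, 1.4, -0.5]
grip_width: 0.0287
```

Request:
arm_command:
  commands:
    - {"dx": 0.1,"dy": 0,"dz": 0,"twist": 0}
    - {"dx": 0.2,"dy": 0,"dz": 0,"twist": 0}
    - {"dx": 0.2,"dy": 0,"dz": 0,"twist": 0}
    - {"dx": 0.2,"dy": 0,"dz": 0,"twist": 0}

```text
clock: 23.68
position: [0.3818, 0.2844, 0.0162]
tool_rot: [1.302, 1.535, -0.368]
force: [-5.6, -4.9, 32.3]
grip_width: 0.0284
```

Request:
arm_command:
  commands:
    - {"dx": -0.1,"dy": 0,"dz": 0,"twist": 0}
    - {"dx": -0.1,"dy": 0,"dz": 0,"twist": 0}
    - {"dx": -0.1,"dy": 0,"dz": 0,"twist": 0}
    - {"dx": -0.1,"dy": 0,"dz": 0,"twist": 0}
    - {"dx": -0.1,"dy": 0,"dz": 0,"twist": 0}
  grip: -0.1

```text
clock: 24.1
position: [0.3818, 0.2844, 0.017]
tool_rot: [1.296, 1.535, -0.374]
force: [0.3, -0.6, 0.3]
grip_width: 0.047
```

```bash
python3 - <<'E'
from h import *
s=state(); p=s['position']; print(to([p[0],p[1],.18]),to([.385,.22,.2]))
save('wrist','w28')
E
```

```text
t 24.10 pos [0.3818 0.2844 0.017 ] F [ 0.3 -0.6  0.3] w 0.0470
tool x [ 0.033 -0.013 -0.999] y [ 0.994 -0.099  0.035] z [-0.1   -0.995  0.01 ]
(array([-16.29,   0.56,   0.16]), None) (array([-18.19,   1.6 ,   6.55]), None)
```

View pics/w28.png

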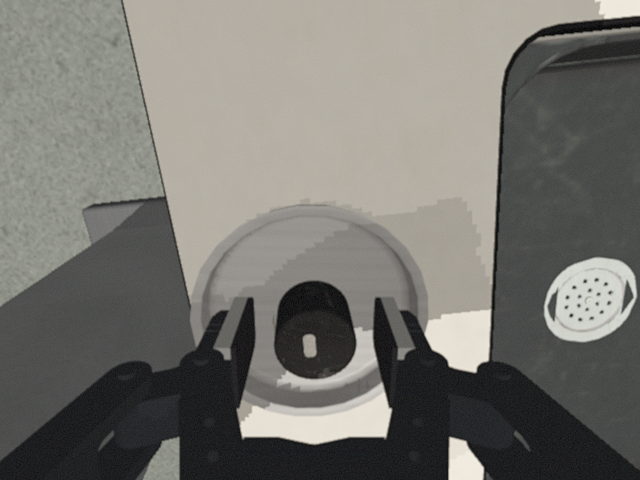

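Request:
arm_command:
  commands:
    - {"dx": -2,"dy": 0.1,"dz": 0,"twist": 0}
    - {"dx": -5,"dy": 0.2,"dz": 0,"twist": 0}
    - {"dx": -9,"dy": 0.3,"dz": 0.1,"twist": 0}
    - {"dx": -13,"dy": 0.5,"dz": 0.1,"twist": 0}
    - {"dx": -16.3,"dy": 0.8,"dz": 1.5,"twist": 0}
    - {"dx": -18.2,"dy": 1.4,"dz": 5,"twist": 0}
    - {"dx": -18.2,"dy": 1.6,"dz": 6.5,"twist": 0}
    - {"dx": -18.2,"dy": 1.6,"dz": 6.5,"twist": 0}
    - {"dx": -18.2,"dy": 1.6,"dz": 6.5,"twist": 0}
    - {"dx": -18.2,"dy": 1.6,"dz": 6.5,"twist": 0}

```text
clock: 24.98
position: [0.3849, 0.221, 0.1996]
tool_rot: [1.286, 1.535, -0.384]
force: [-0.2, -0.1, -0.8]
grip_width: 0.0471
```

```bash
python3 - <<'E'
from h import *
s=state(); 
c=imaging.camera_info('wrist'); print(repr(c['origin']),repr(c['attitude']))
save('wrist','w29',(150,40,450,240),2.6); save('side','s29',(180,130,330,260),5)
print(s['qpos'].round(2)); print(to([.5,-.09,.2]))
E
```

```text
t 24.98 pos [0.3849 0.221  0.1996] F [-0.2 -0.1 -0.8] w 0.0471
tool x [ 0.033 -0.013 -0.999] y [ 0.995 -0.099  0.034] z [-0.099 -0.995  0.01 ]
array([0.38885044, 0.30079985, 0.33317658]) array([ 2.81933181, -0.03462327, -0.09999669])
[-1.06  0.31  0.46  2.13 -0.16  0.72 -0.59]
(array([ 0.76, 14.51, 29.82]), None)
```

View pics/w29.png

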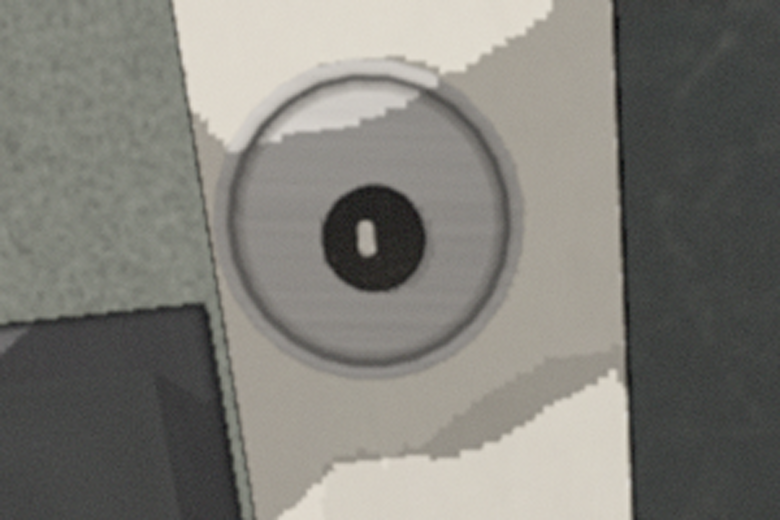

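View pics/s29.png

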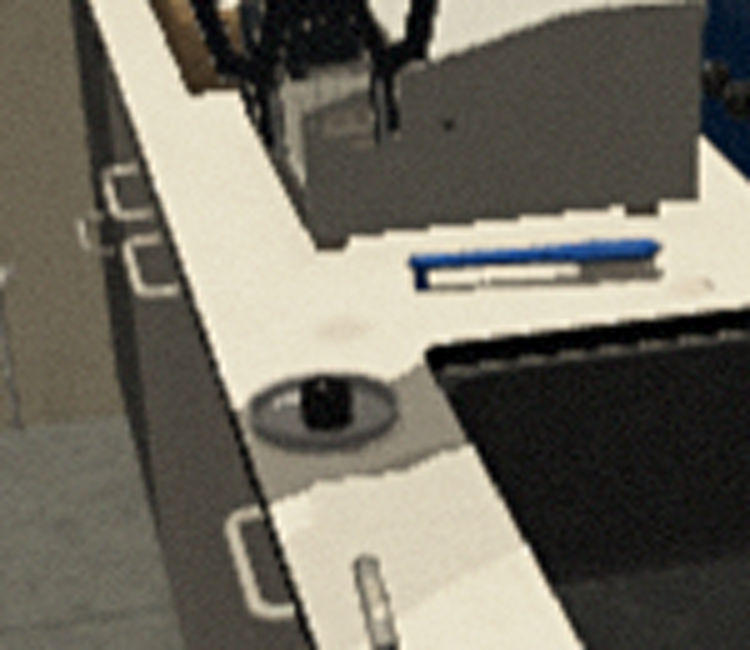

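```bash
python3 - <<'E'
from h import *
c=imaging.camera_info('wrist')
g=lambda x,y:(x/2.6+150-.3,y/2.6+40-.3)
print('spec',back(c,g(374,238),.028),'dish',back(c,g(370,218),.015))
print(to([.52,-.09,.2]), to([.378,-.368,.15],[.07,-.9975]))
E
```

```text
spec [[0.38246255 0.28219686 0.028     ]] dish [[0.38167741 0.28720527 0.015     ]]
(array([ 0.83, 16.5 , 29.62]), None) (array([ 5.75,  4.93, 58.63]), np.float64(1.4023606274133527))
```

```bash
python3 - <<'E'
from h import *
from scipy.optimize import least_squares
c=imaging.camera_info('wrist'); t=np.linspace(0,2*np.pi,720)
g=lambda x,y:(x/2.6+150-.3,y/2.6+40-.3)
def bb(p,r,z):
    uv=proj(c,np.c_[p[0]+r*np.cos(t),p[1]+r*np.sin(t),0*t+z]); return np.array([uv[:,0].min(),uv[:,0].max(),uv[:,1].min(),uv[:,1].max()])
for n,r,z,b in (('dish',.0465,.015,(216,524,58,378)),('spec',.015,.028,(322,426,184,292)),('floor',.0435,.003,(229,511,75,366))):
    m=np.array([b[0]/2.6+149.7,b[1]/2.6+149.7,b[2]/2.6+39.7,b[3]/2.6+39.7])
    s=least_squares(lambda p:bb(p,r,z)-m,[.381,.284]); print(n,s.x.round(4),s.fun.round(1))
E
```

```text
dish [0.3817 0.2848] [-1.2  1.3 -1.   1.3]
spec [0.3825 0.2819] [-0.2  0.2 -0.1  0.1]
floor [0.3813 0.284 ] [-0.3  0.3 -0.4  0.5]
```

Request:
arm_command:
  commands:
    - {"dx": 0,"dy": 1.6,"dz": 3,"twist": 0.08}
    - {"dx": 0.1,"dy": 3.3,"dz": 6,"twist": 0.16}
    - {"dx": 0.2,"dy": 5,"dz": 9,"twist": 0.24}
    - {"dx": 0.3,"dy": 6.7,"dz": 12,"twist": 0.32}
    - {"dx": 0.4,"dy": 8.4,"dz": 15,"twist": 0.4}
    - {"dx": 0.5,"dy": 10,"dz": 18,"twist": 0.48}
    - {"dx": 0.6,"dy": 11.7,"dz": 21,"twist": 0.56}
    - {"dx": 0.7,"dy": 13.4,"dz": 24,"twist": 0.64}
    - {"dx": 0.8,"dy": 15,"dz": 27,"twist": 0.72}
    - {"dx": 0.8,"dy": 16.5,"dz": 29.6,"twist": 0.8}
    - {"dx": 0.8,"dy": 16.5,"dz": 29.6,"twist": 0.8}
  grip: -0.55

```text
clock: 26.0
position: [0.5215, -0.0947, 0.2]
tool_rot: [2.002, 1.533, -0.477]
force: [-1.0, -1.4, -0.1]
grip_width: 0.0663
```

```bash
python3 - <<'E'
from h import *
s=state(); print(s['qpos'].round(2))
print(to([.48,-.25,.2],[.07,-.9975]), to([.41,-.368,.2],[.07,-.9975]))
E
```

```text
t 26.00 pos [ 0.5215 -0.0947  0.2   ] F [-1.  -1.4 -0.1] w 0.0663
tool x [ 0.033 -0.017 -0.999] y [ 0.614 -0.788  0.034] z [-0.788 -0.615 -0.016]
[-0.43  0.49  0.67  1.94 -0.4   0.81 -0.46]
(array([ 0.13,  9.69, 12.82]), np.float64(0.5926939009507346)) (array([ 0.1 , 14.69, 25.6 ]), np.float64(0.5926939009507346))
```

```bash
python3 - <<'E'
from h import *
print(to([.395,-.30,.2],[.07,-.9975]))
E
```

```text
(array([-0.07,  8.4 , 22.6 ]), np.float64(0.5926939009507346))
```

Request:
arm_command:
  commands:
    - {"dx": 0,"dy": 1.2,"dz": 3.2,"twist": 0.08}
    - {"dx": 0,"dy": 2.4,"dz": 6.4,"twist": 0.16}
    - {"dx": 0,"dy": 3.6,"dz": 9.6,"twist": 0.24}
    - {"dx": 0,"dy": 4.8,"dz": 12.8,"twist": 0.32}
    - {"dx": 0,"dy": 6,"dz": 16,"twist": 0.4}
    - {"dx": -0.1,"dy": 7.2,"dz": 19.2,"twist": 0.48}
    - {"dx": -0.1,"dy": 8.4,"dz": 22.6,"twist": 0.59}
    - {"dx": -0.1,"dy": 8.4,"dz": 22.6,"twist": 0.59}
    - {"dx": -0.1,"dy": 8.4,"dz": 22.6,"twist": 0.59}
    - {"dx": -0.1,"dy": 8.4,"dz": 22.6,"twist": 0.59}

```text
clock: 26.83
position: [0.3954, -0.2994, 0.1998]
tool_rot: [2.586, 1.534, -0.482]
force: [0.2, 0.9, -1.5]
grip_width: 0.0665
```

```bash
python3 - <<'E'
from h import *
s=state(); print(s['qpos'].round(2))
c=imaging.camera_info('wrist'); print(repr(c['origin']),repr(c['attitude']))
save('wrist','w30')
E
```

```text
t 26.83 pos [ 0.3954 -0.2994  0.1998] F [ 0.2  0.9 -1.5] w 0.0665
tool x [ 0.032 -0.017 -0.999] y [ 0.074 -0.997  0.019] z [-0.997 -0.074 -0.031]
[-0.08  0.48  0.82  2.03 -0.5   0.8  -0.46]
array([ 0.4701345 , -0.29171928,  0.33651941]) array([ 2.8605281 , -0.01902241, -1.49808819])
```

View pics/w30.png

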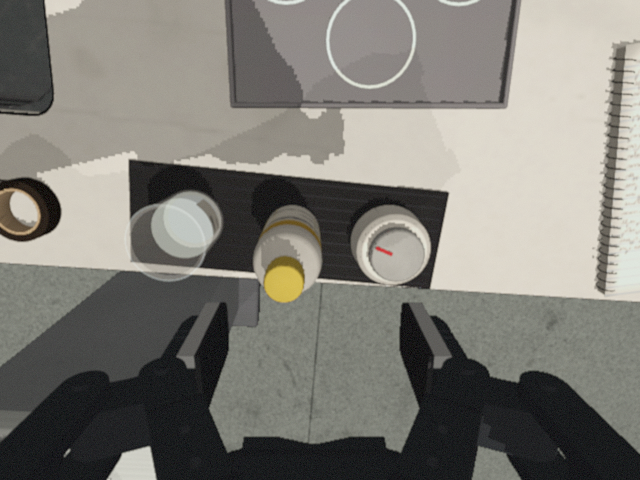

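```bash
python3 - <<'E'
from h import *
c=imaging.camera_info('wrist')
for n,uv,z in (('dial',(398,252.5),.05),('cap',(284,281),.127),('rim',(167,241.5),.075),('front ring',(371,40.5),.006)): print(n,back(c,uv,z)[0].round(4))
print(to([.377,-.3685,.12],[.07,-.9975]))
print(to([.377,-.3685,.046],[.07,-.9975]))
E
```

```text
dial [ 0.3803 -0.3678  0.05  ]
cap [ 0.3833 -0.2848  0.127 ]
rim [ 0.3854 -0.2022  0.075 ]
front ring [ 0.5334 -0.3365  0.006 ]
(array([8.03, 6.63, 2.63]), np.float64(0.005082511027795222))
(array([15.43,  6.49,  2.86]), np.float64(0.005082511027795222))
```

```bash
python3 - <<'E'
from h import *
print(to([.3793,-.368,.2],[.07,-.9975]), to([.3793,-.368,.046],[.07,-.9975]))
E
```

```text
(array([0.05, 6.75, 2.15]), np.float64(0.005082511027795222)) (array([15.44,  6.46,  2.63]), np.float64(0.005082511027795222))
```

Request:
arm_command:
  commands:
    - {"dx": 0,"dy": 3.4,"dz": 1,"twist": 0}
    - {"dx": 0.1,"dy": 6.7,"dz": 2.1,"twist": 0}
    - {"dx": 0.2,"dy": 6.7,"dz": 2.1,"twist": 0}
    - {"dx": 3,"dy": 6.7,"dz": 2.2,"twist": 0}
    - {"dx": 6,"dy": 6.6,"dz": 2.3,"twist": 0}
    - {"dx": 9,"dy": 6.6,"dz": 2.4,"twist": 0}
    - {"dx": 12,"dy": 6.5,"dz": 2.5,"twist": 0}
    - {"dx": 14,"dy": 6.5,"dz": 2.6,"twist": 0}
    - {"dx": 15,"dy": 6.5,"dz": 2.6,"twist": 0}
    - {"dx": 15.3,"dy": 6.5,"dz": 2.6,"twist": 0}
    - {"dx": 15.3,"dy": 6.5,"dz": 2.6,"twist": 0}
    - {"dx": 15.3,"dy": 6.5,"dz": 2.6,"twist": 0}

```text
clock: 27.88
position: [0.3802, -0.3685, 0.0483]
tool_rot: [2.585, 1.533, -0.481]
force: [0.5, -1.0, -0.2]
grip_width: 0.0665
```

```bash
python3 - <<'E'
from h import *
state(); save('wrist','w31')
print(to([.3793,-.368,.046],[.07,-.9975]))
E
```

```text
t 27.88 pos [ 0.3802 -0.3685  0.0483] F [ 0.5 -1.  -0.2] w 0.0665
tool x [ 0.033 -0.017 -0.999] y [ 0.075 -0.997  0.02 ] z [-0.997 -0.076 -0.032]
(array([ 0.24, -0.08,  0.1 ]), np.float64(0.0056940558069378255))
```

View pics/w31.png

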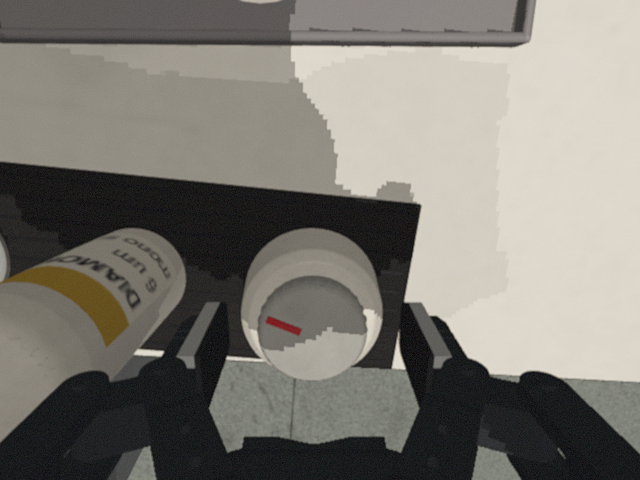

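Request:
arm_command:
  commands:
    - {"dx": 0.2,"dy": 0,"dz": 0.1,"twist": 0}
    - {"dx": 0.2,"dy": 0,"dz": 0.1,"twist": 0}
    - {"dx": 0.2,"dy": 0,"dz": 0.1,"twist": 0}
    - {"dx": 0.2,"dy": 0,"dz": 0.1,"twist": 0}
    - {"dx": 0.2,"dy": 0,"dz": 0.1,"twist": 0}
    - {"dx": 0.2,"dy": 0,"dz": 0.1,"twist": 0}
  grip: 0.4

```text
clock: 28.43
position: [0.3798, -0.3688, 0.0473]
tool_rot: [2.594, 1.531, -0.472]
force: [-0.9, 2.5, 11.9]
grip_width: 0.0419
```

```bash
python3 - <<'E'
from h import *
s=state(); p=s['position']
print(to([p[0],p[1],.13]),to([.5965,-.3962,.13],[.07,-.9975]))
E
```

```text
t 28.43 pos [ 0.3798 -0.3688  0.0473] F [-0.9  2.5 11.9] w 0.0419
tool x [ 0.035 -0.018 -0.999] y [ 0.075 -0.997  0.021] z [-0.997 -0.076 -0.034]
(array([-8.26,  0.17, -0.28]), None) (array([ -7.45,   4.53, -21.67]), np.float64(0.005899273567096852))
```

Request:
arm_command:
  commands:
    - {"dx": -1.5,"dy": 0,"dz": 0,"twist": 0}
    - {"dx": -4.5,"dy": 0.1,"dz": -0.1,"twist": 0}
    - {"dx": -8,"dy": 0.2,"dz": -0.5,"twist": 0}
    - {"dx": -8.2,"dy": 0.8,"dz": -4,"twist": 0}
    - {"dx": -8,"dy": 1.6,"dz": -8,"twist": 0}
    - {"dx": -7.9,"dy": 2.4,"dz": -12,"twist": 0}
    - {"dx": -7.7,"dy": 3.4,"dz": -16,"twist": 0}
    - {"dx": -7.5,"dy": 4.2,"dz": -20,"twist": 0}
    - {"dx": -7.4,"dy": 4.5,"dz": -21.7,"twist": 0}
    - {"dx": -7.4,"dy": 4.5,"dz": -21.7,"twist": 0}
    - {"dx": -7.4,"dy": 4.5,"dz": -21.7,"twist": 0}
    - {"dx": -7.4,"dy": 4.5,"dz": -21.7,"twist": 0}

```text
clock: 29.43
position: [0.5959, -0.396, 0.1296]
tool_rot: [2.585, 1.532, -0.481]
force: [-0.7, -0.5, -0.7]
grip_width: 0.0418
```

```bash
python3 - <<'E'
from h import *
s=state(); print(to([.597,-.3963,.051]))
save('wrist','w32')
c=imaging.camera_info('wrist'); print(back(c,[(0,0)],.006)[0].round(3))
E
```

```text
t 29.43 pos [ 0.5959 -0.396   0.1296] F [-0.7 -0.5 -0.7] w 0.0418
tool x [ 0.034 -0.018 -0.999] y [ 0.074 -0.997  0.021] z [-0.997 -0.075 -0.033]
(array([ 7.86, -0.13,  0.15]), None)
[ 0.725 -0.209  0.006]
```

View pics/w32.png

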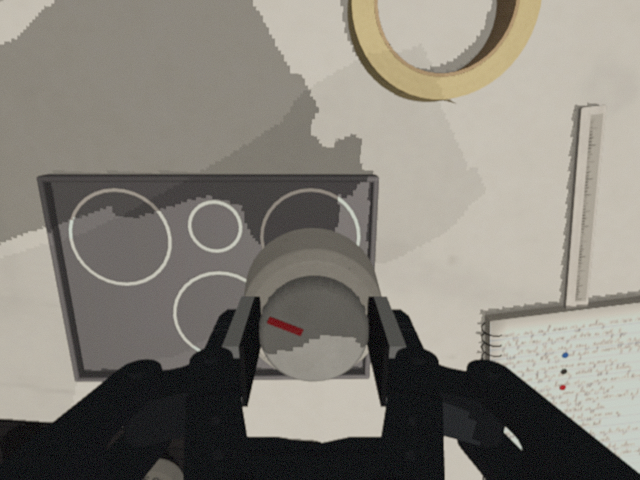

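Request:
arm_command:
  commands:
    - {"dx": 2,"dy": 0,"dz": 0,"twist": 0}
    - {"dx": 5,"dy": -0.1,"dz": 0.1,"twist": 0}
    - {"dx": 7,"dy": -0.1,"dz": 0.1,"twist": 0}
    - {"dx": 7.7,"dy": -0.1,"dz": 0.1,"twist": 0}
    - {"dx": 7.9,"dy": -0.1,"dz": 0.1,"twist": 0}
    - {"dx": 7.9,"dy": -0.1,"dz": 0.1,"twist": 0}
    - {"dx": 7.9,"dy": -0.1,"dz": 0.1,"twist": 0}

```text
clock: 30.07
position: [0.5975, -0.3972, 0.052]
tool_rot: [2.582, 1.53, -0.485]
force: [1.0, -0.3, -0.9]
grip_width: 0.0423
```

Request:
arm_command:
  commands:
    - {"dx": 0.1,"dy": 0,"dz": 0,"twist": 0}
    - {"dx": 0.2,"dy": 0,"dz": 0,"twist": 0}
    - {"dx": 0.2,"dy": 0,"dz": 0,"twist": 0}
    - {"dx": 0.2,"dy": 0,"dz": 0,"twist": 0}

```text
clock: 30.4
position: [0.5976, -0.3972, 0.0503]
tool_rot: [2.582, 1.53, -0.485]
force: [-0.2, -0.2, 0.2]
grip_width: 0.0423
```

```bash
python3 - <<'E'
from h import *
s=state(); print(to([.597,-.3963,.05]))
save('wrist','w33')
E
```

```text
t 30.40 pos [ 0.5976 -0.3972  0.0503] F [-0.2 -0.2  0.2] w 0.0423
tool x [ 0.036 -0.019 -0.999] y [ 0.074 -0.997  0.022] z [-0.997 -0.074 -0.034]
(array([ 0.02, -0.1 ,  0.06]), None)
```

View pics/w33.png

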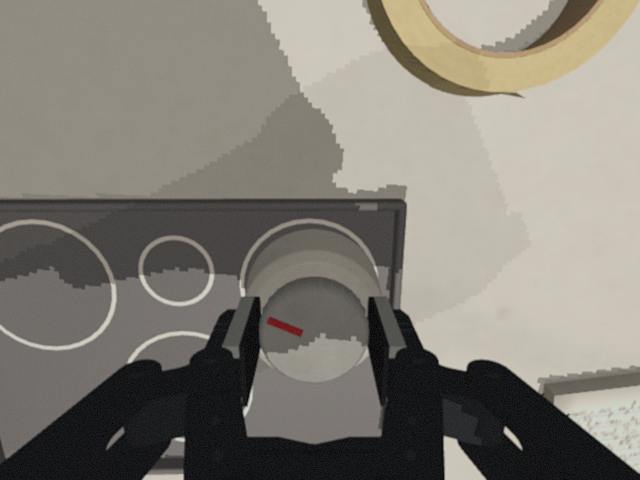

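Request:
arm_command:
  commands:
    - {"dx": 0.1,"dy": -0.1,"dz": 0,"twist": 0}
    - {"dx": 0.2,"dy": -0.1,"dz": 0,"twist": 0}
    - {"dx": 0.2,"dy": -0.1,"dz": 0,"twist": 0}

```text
clock: 30.7
position: [0.5977, -0.3974, 0.05]
tool_rot: [2.565, 1.528, -0.503]
force: [-5.9, 1.8, 19.2]
grip_width: 0.042
```

Contact. I release.

Request:
arm_command:
  commands:
    - {"dx": -0.1,"dy": 0,"dz": 0,"twist": 0}
    - {"dx": -0.1,"dy": 0,"dz": 0,"twist": 0}
    - {"dx": -0.1,"dy": 0,"dz": 0,"twist": 0}
    - {"dx": -0.1,"dy": 0,"dz": 0,"twist": 0}
    - {"dx": -0.1,"dy": 0,"dz": 0,"twist": 0}
  grip: -0.55

```text
clock: 31.12
position: [0.5976, -0.3973, 0.0507]
tool_rot: [2.566, 1.529, -0.502]
force: [-0.6, 0.5, -0.1]
grip_width: 0.0659
```

```bash
python3 - <<'E'
from h import *
s=state(); p=s['position']; save('wrist','w34')
print(to([p[0],p[1],.165]),to([0.44,-0.2,.165]),to([0.3857,-0.2015,0.165],[.07,-.9975]))
E
```

```text
t 31.12 pos [ 0.5976 -0.3973  0.0507] F [-0.6  0.5 -0.1] w 0.0659
tool x [ 0.037 -0.02  -0.999] y [ 0.073 -0.997  0.023] z [-0.997 -0.074 -0.035]
(array([-11.42,   0.26,  -0.41]), None) (array([-12.4 , -20.56,  13.84]), None) (array([-12.59, -20.81,  19.27]), np.float64(0.003915359973780674))
```

View pics/w34.png

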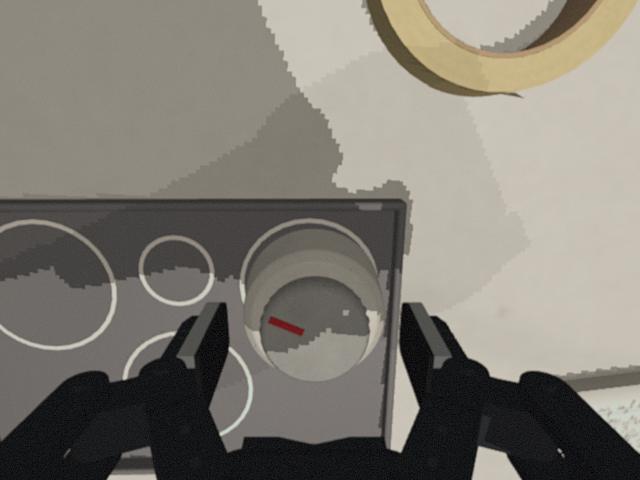

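Request:
arm_command:
  commands:
    - {"dx": -3,"dy": 0.1,"dz": -0.1,"twist": 0}
    - {"dx": -7,"dy": 0.2,"dz": -0.3,"twist": 0}
    - {"dx": -11.4,"dy": 0.3,"dz": -0.4,"twist": 0}
    - {"dx": -11.4,"dy": 0.3,"dz": -0.4,"twist": 0}
    - {"dx": -11.4,"dy": 0.3,"dz": -0.4,"twist": 0}
    - {"dx": -11.4,"dy": 0.3,"dz": -0.4,"twist": 0}

```text
clock: 31.67
position: [0.5977, -0.3974, 0.1648]
tool_rot: [2.575, 1.529, -0.493]
force: [0.2, -0.6, -0.7]
grip_width: 0.066
```

```bash
python3 - <<'E'
from h import *
s=state(); 
c=imaging.camera_info('wrist'); np.savez('c35.npz',**c); save('wrist','w35',(60,150,380,370),2.4)
print(to([0.44,-0.2,.165]),to([0.3857,-0.2015,0.165],[.07,-.9975]))
E
```

```text
t 31.67 pos [ 0.5977 -0.3974  0.1648] F [ 0.2 -0.6 -0.7] w 0.0660
tool x [ 0.037 -0.02  -0.999] y [ 0.073 -0.997  0.023] z [-0.997 -0.074 -0.036]
(array([ -1.06, -20.81,  14.22]), None) (array([ -1.25, -21.06,  19.65]), np.float64(0.004138635987050332))
```

View pics/w35.png

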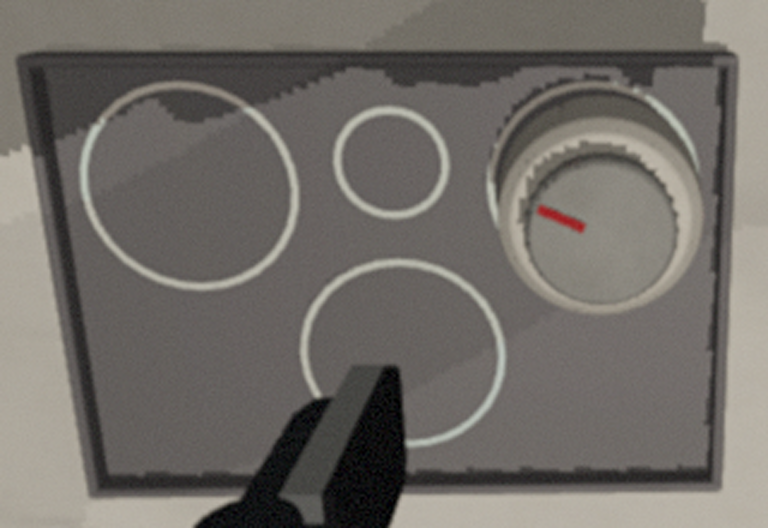

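```bash
python3 - <<'E'
from h import *
c=dict(np.load('c35.npz'))
g=lambda x,y:(x/2.4+60-.3,y/2.4+150-.3)
L=back(c,g(189.5,186),.006)[0];B=back(c,g(391.5,162),.006)[0];F=back(c,g(403,352),.006)[0];D=back(c,g(602,230),.053)[0]
print(L,B,F,D)
ex=(B-F)/np.linalg.norm(B-F); ey=np.array([-ex[1],ex[0],0])
d=D-F; print('timer in caddy xy mm', (d@ex-.026)*1e3,(d@ey)*1e3)
E
```

```text
[ 0.58731514 -0.26855798  0.006     ] [ 0.59941085 -0.33200206  0.006     ] [ 0.53437505 -0.33651592  0.006     ] [ 0.59572044 -0.39827561  0.053     ]
timer in caddy xy mm 30.92198380672956 -65.85897735847094
```

Request:
arm_command:
  commands:
    - {"dx": -0.1,"dy": -2.5,"dz": 2.2,"twist": 0}
    - {"dx": -0.3,"dy": -5,"dz": 4.4,"twist": 0}
    - {"dx": -0.5,"dy": -8,"dz": 6.5,"twist": 0}
    - {"dx": -0.6,"dy": -11,"dz": 8.6,"twist": 0}
    - {"dx": -0.8,"dy": -14,"dz": 10.5,"twist": 0}
    - {"dx": -0.9,"dy": -17,"dz": 12.4,"twist": 0}
    - {"dx": -1.1,"dy": -20,"dz": 14.3,"twist": 0}
    - {"dx": -1.2,"dy": -21,"dz": 17,"twist": 0}
    - {"dx": -1.2,"dy": -21.1,"dz": 19.6,"twist": 0}
    - {"dx": -1.2,"dy": -21.1,"dz": 19.6,"twist": 0}
    - {"dx": -1.2,"dy": -21.1,"dz": 19.6,"twist": 0}
    - {"dx": -1.2,"dy": -21.1,"dz": 19.6,"twist": 0}
  grip: -0.65
  squeeze: 25

```text
clock: 32.72
position: [0.3865, -0.2011, 0.1642]
tool_rot: [2.565, 1.53, -0.502]
force: [0.1, 0.4, -1.0]
grip_width: 0.0705
```

```bash
python3 - <<'E'
from h import *
s=state(); 
c=imaging.camera_info('wrist'); np.savez('c36.npz',**c); save('wrist','w36')
print(to([0.3857,-0.2015,.046],[.07,-.9975]))
E
```

```text
t 32.72 pos [ 0.3865 -0.2011  0.1642] F [ 0.1  0.4 -1. ] w 0.0705
tool x [ 0.036 -0.02  -0.999] y [ 0.074 -0.997  0.022] z [-0.997 -0.074 -0.034]
(array([11.81, -0.24,  0.5 ]), np.float64(0.004500535029949626))
```

View pics/w36.png

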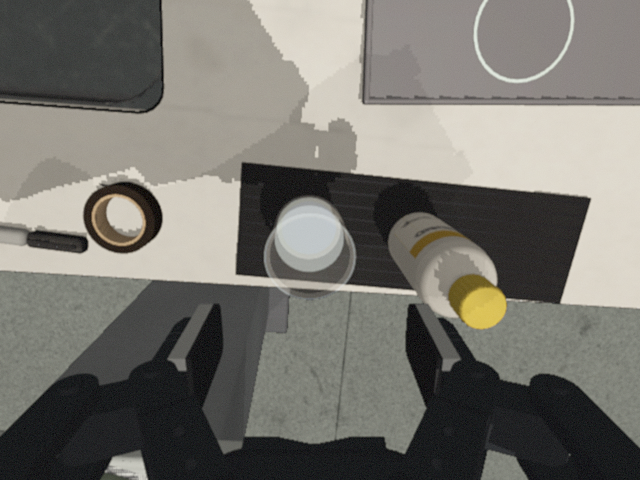

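Request:
arm_command:
  commands:
    - {"dx": 2,"dy": -0.1,"dz": 0.1,"twist": 0}
    - {"dx": 5,"dy": -0.1,"dz": 0.2,"twist": 0}
    - {"dx": 8,"dy": -0.2,"dz": 0.4,"twist": 0}
    - {"dx": 10.8,"dy": -0.2,"dz": 0.5,"twist": 0}
    - {"dx": 11.8,"dy": -0.2,"dz": 0.5,"twist": 0}
    - {"dx": 11.8,"dy": -0.2,"dz": 0.5,"twist": 0}
    - {"dx": 11.8,"dy": -0.2,"dz": 0.5,"twist": 0}

```text
clock: 33.35
position: [0.3856, -0.2023, 0.0457]
tool_rot: [2.549, 1.531, -0.519]
force: [-0.5, 0.6, 0.1]
grip_width: 0.0702
```

```bash
python3 - <<'E'
from h import *
s=state(); 
save('wrist','w37')
print(to([0.3857,-0.2015,.046],[.07,-.9975]))
E
```

```text
t 33.35 pos [ 0.3856 -0.2023  0.0457] F [-0.5  0.6  0.1] w 0.0702
tool x [ 0.034 -0.02  -0.999] y [ 0.073 -0.997  0.022] z [-0.997 -0.074 -0.033]
(array([ 0.04, -0.08,  0.02]), np.float64(0.004061452704285928))
```

View pics/w37.png

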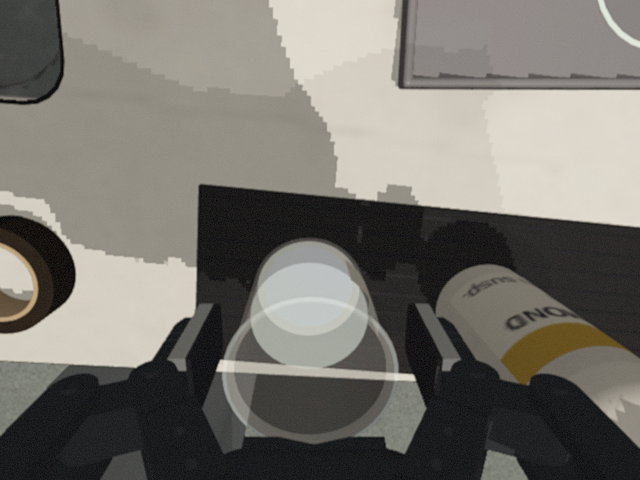

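Request:
arm_command:
  commands:
    - {"dx": 0.1,"dy": -0.1,"dz": 0,"twist": 0}
    - {"dx": 0.1,"dy": -0.1,"dz": 0,"twist": 0}
    - {"dx": 0.1,"dy": -0.1,"dz": 0,"twist": 0}
    - {"dx": 0.1,"dy": -0.1,"dz": 0,"twist": 0}
    - {"dx": 0.1,"dy": -0.1,"dz": 0,"twist": 0}
  grip: 0.1

```text
clock: 33.82
position: [0.3866, -0.2011, 0.0461]
tool_rot: [2.568, 1.529, -0.5]
force: [-0.2, 2.0, 7.4]
grip_width: 0.0543
```

```bash
python3 - <<'E'
from h import *
s=state(); p=s['position']
print(to([p[0],p[1],.14]),to([0.588,-0.2685,.14],[.07,-.9975]))
E
```

```text
t 33.82 pos [ 0.3866 -0.2011  0.0461] F [-0.2  2.   7.4] w 0.0543
tool x [ 0.037 -0.02  -0.999] y [ 0.074 -0.997  0.023] z [-0.997 -0.075 -0.035]
(array([-9.38,  0.21, -0.33]), None) (array([ -8.5 ,   8.42, -19.9 ]), np.float64(0.0046882670011585414))
```

Request:
arm_command:
  commands:
    - {"dx": -2,"dy": 0,"dz": -0.1,"twist": 0}
    - {"dx": -5.5,"dy": 0.1,"dz": -0.2,"twist": 0}
    - {"dx": -9.3,"dy": 0.4,"dz": -0.8,"twist": 0}
    - {"dx": -9.3,"dy": 1.8,"dz": -4,"twist": 0}
    - {"dx": -9.1,"dy": 3.2,"dz": -7.5,"twist": 0}
    - {"dx": -9,"dy": 4.7,"dz": -11,"twist": 0}
    - {"dx": -8.8,"dy": 6.2,"dz": -14.5,"twist": 0}
    - {"dx": -8.6,"dy": 7.6,"dz": -18,"twist": 0}
    - {"dx": -8.5,"dy": 8.4,"dz": -20,"twist": 0}
    - {"dx": -8.5,"dy": 8.4,"dz": -20,"twist": 0}
    - {"dx": -8.5,"dy": 8.4,"dz": -20,"twist": 0}
    - {"dx": -8.5,"dy": 8.4,"dz": -20,"twist": 0}

```text
clock: 34.82
position: [0.5884, -0.268, 0.1403]
tool_rot: [2.561, 1.529, -0.507]
force: [0.1, 0.6, 0.3]
grip_width: 0.0537
```

```bash
python3 - <<'E'
from h import *
s=state(); 
save('wrist','w38')
print(to([0.589,-0.2685,.0495],[.07,-.9975]))
E
```

```text
t 34.82 pos [ 0.5884 -0.268   0.1403] F [0.1 0.6 0.3] w 0.0537
tool x [ 0.037 -0.02  -0.999] y [ 0.074 -0.997  0.023] z [-0.997 -0.075 -0.035]
(array([ 9.09, -0.15,  0.26]), np.float64(0.004537637970547959))
```

View pics/w38.png

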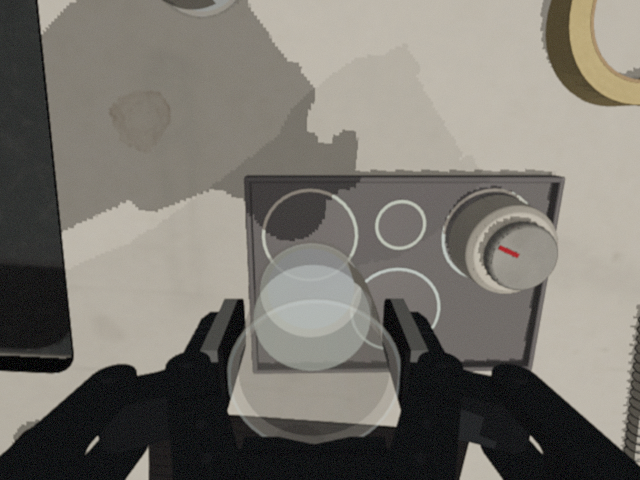

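Request:
arm_command:
  commands:
    - {"dx": 2,"dy": 0,"dz": 0.1,"twist": 0}
    - {"dx": 5,"dy": -0.1,"dz": 0.1,"twist": 0}
    - {"dx": 7.5,"dy": -0.1,"dz": 0.2,"twist": 0}
    - {"dx": 8.7,"dy": -0.1,"dz": 0.3,"twist": 0}
    - {"dx": 9,"dy": -0.1,"dz": 0.3,"twist": 0}
    - {"dx": 9,"dy": -0.1,"dz": 0.3,"twist": 0}
    - {"dx": 9,"dy": -0.1,"dz": 0.3,"twist": 0}

```text
clock: 35.45
position: [0.5887, -0.2693, 0.0515]
tool_rot: [2.566, 1.528, -0.501]
force: [-0.4, -0.2, -0.1]
grip_width: 0.0537
```

Request:
arm_command:
  commands:
    - {"dx": 0.1,"dy": 0,"dz": 0,"twist": 0}
    - {"dx": 0.2,"dy": 0,"dz": 0,"twist": 0}
    - {"dx": 0.2,"dy": 0,"dz": 0,"twist": 0}
    - {"dx": 0.2,"dy": 0,"dz": 0,"twist": 0}

```text
clock: 35.78
position: [0.5889, -0.2693, 0.0498]
tool_rot: [2.569, 1.527, -0.499]
force: [-1.3, -0.4, 0.1]
grip_width: 0.054
```

```bash
python3 - <<'E'
from h import *
s=state(); 
save('wrist','w39')
print(to([0.589,-0.2685,.0495],[.07,-.9975]))
E
```

```text
t 35.78 pos [ 0.5889 -0.2693  0.0498] F [-1.3 -0.4  0.1] w 0.0540
tool x [ 0.038 -0.021 -0.999] y [ 0.074 -0.997  0.023] z [-0.997 -0.074 -0.036]
(array([ 0.02, -0.07, -0.02]), np.float64(0.004365575473958883))
```

View pics/w39.png

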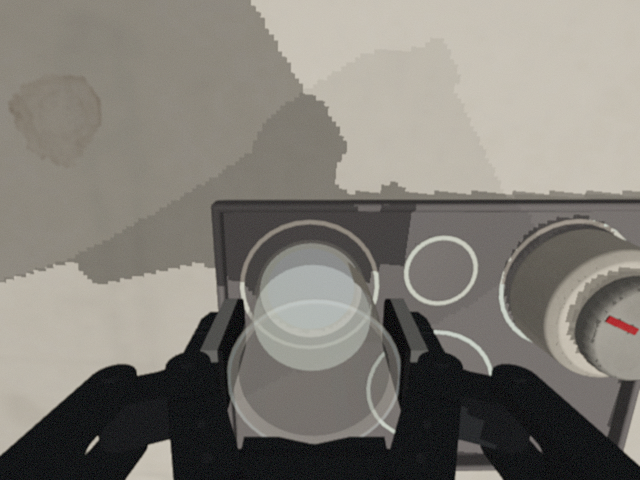

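Request:
arm_command:
  commands:
    - {"dx": 0.1,"dy": -0.1,"dz": 0,"twist": 0}
    - {"dx": 0.2,"dy": -0.1,"dz": 0,"twist": 0}
    - {"dx": 0.3,"dy": -0.1,"dz": 0,"twist": 0}
    - {"dx": 0.3,"dy": -0.1,"dz": 0,"twist": 0}

```text
clock: 36.17
position: [0.5894, -0.2689, 0.0487]
tool_rot: [2.587, 1.526, -0.48]
force: [-8.1, 5.1, 31.6]
grip_width: 0.0539
```

Request:
arm_command:
  commands:
    - {"dx": -0.1,"dy": 0,"dz": 0,"twist": 0}
    - {"dx": -0.1,"dy": 0,"dz": 0,"twist": 0}
    - {"dx": -0.1,"dy": 0,"dz": 0,"twist": 0}
    - {"dx": -0.1,"dy": 0,"dz": 0,"twist": 0}
    - {"dx": -0.1,"dy": 0,"dz": 0,"twist": 0}
  grip: -0.65

```text
clock: 36.58
position: [0.5893, -0.2688, 0.0494]
tool_rot: [2.585, 1.526, -0.483]
force: [-0.8, -0.4, -0.1]
grip_width: 0.0706
```

```bash
python3 - <<'E'
from h import *
s=state(); p=s['position']; save('wrist','w40')
print(to([p[0],p[1],.19]),to([0.382,-0.286,.19],[.07,-.9975]))
E
```

```text
t 36.58 pos [ 0.5893 -0.2688  0.0494] F [-0.8 -0.4 -0.1] w 0.0706
tool x [ 0.04  -0.021 -0.999] y [ 0.073 -0.997  0.024] z [-0.997 -0.074 -0.038]
(array([-14.04,   0.33,  -0.53]), None) (array([-14.83,   0.53,  20.25]), np.float64(0.004103476238167092))
```

View pics/w40.png

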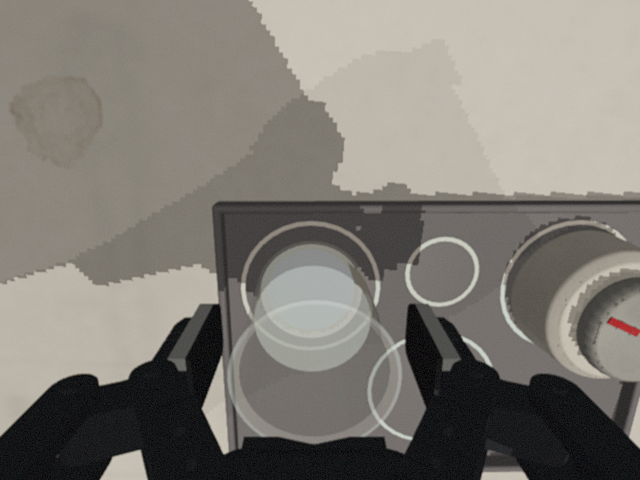

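Request:
arm_command:
  commands:
    - {"dx": -3,"dy": 0.1,"dz": -0.1,"twist": 0}
    - {"dx": -7,"dy": 0.2,"dz": -0.3,"twist": 0}
    - {"dx": -11,"dy": 0.3,"dz": -0.4,"twist": 0}
    - {"dx": -14,"dy": 0.3,"dz": 1,"twist": 0}
    - {"dx": -14.2,"dy": 0.3,"dz": 5,"twist": 0}
    - {"dx": -14.4,"dy": 0.4,"dz": 9,"twist": 0}
    - {"dx": -14.5,"dy": 0.4,"dz": 13,"twist": 0}
    - {"dx": -14.7,"dy": 0.5,"dz": 17,"twist": 0}
    - {"dx": -14.8,"dy": 0.5,"dz": 20.2,"twist": 0}
    - {"dx": -14.8,"dy": 0.5,"dz": 20.2,"twist": 0}
    - {"dx": -14.8,"dy": 0.5,"dz": 20.2,"twist": 0}
    - {"dx": -14.8,"dy": 0.5,"dz": 20.2,"twist": 0}
  squeeze: 30

```text
clock: 37.63
position: [0.3832, -0.2856, 0.1899]
tool_rot: [2.591, 1.525, -0.477]
force: [0.2, -0.1, -0.4]
grip_width: 0.0704
```

```bash
python3 - <<'E'
from h import *
s=state(); save('wrist','w41'); c=imaging.camera_info('wrist')
print(to([0.3822,-0.286,.072],[.07,-.9975]))
E
```

```text
t 37.63 pos [ 0.3832 -0.2856  0.1899] F [ 0.2 -0.1 -0.4] w 0.0704
tool x [ 0.04  -0.021 -0.999] y [ 0.074 -0.997  0.024] z [-0.996 -0.074 -0.039]
(array([11.76, -0.25,  0.58]), np.float64(0.005079527103590165))
```

View pics/w41.png

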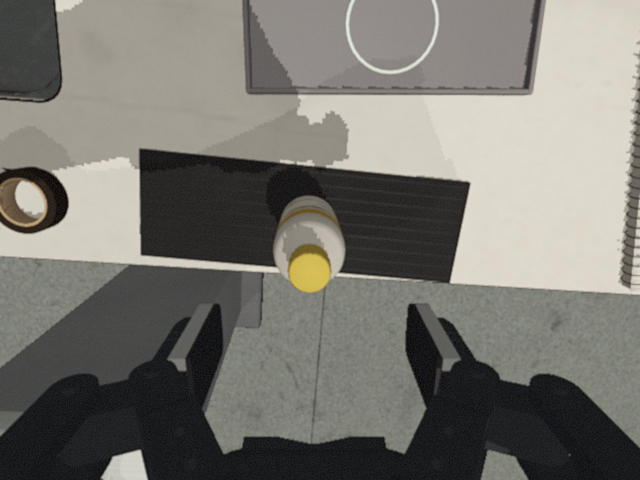

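Request:
arm_command:
  commands:
    - {"dx": 2,"dy": 0,"dz": 0.1,"twist": 0}
    - {"dx": 5,"dy": -0.1,"dz": 0.3,"twist": 0}
    - {"dx": 8,"dy": -0.2,"dz": 0.4,"twist": 0}
    - {"dx": 10.8,"dy": -0.2,"dz": 0.6,"twist": 0}
    - {"dx": 11.7,"dy": -0.2,"dz": 0.6,"twist": 0}
    - {"dx": 11.7,"dy": -0.2,"dz": 0.6,"twist": 0}
    - {"dx": 11.7,"dy": -0.2,"dz": 0.6,"twist": 0}

```text
clock: 38.27
position: [0.3823, -0.2869, 0.0731]
tool_rot: [2.577, 1.526, -0.491]
force: [0.2, 0.7, 0.4]
grip_width: 0.0707
```

```bash
python3 - <<'E'
from h import *
s=state(); save('wrist','w42')
print(to([0.3822,-0.286,.072],[.07,-.9975]))
E
```

```text
t 38.27 pos [ 0.3823 -0.2869  0.0731] F [0.2 0.7 0.4] w 0.0707
tool x [ 0.04  -0.021 -0.999] y [ 0.074 -0.997  0.024] z [-0.996 -0.075 -0.038]
(array([ 0.16, -0.11,  0.04]), np.float64(0.005182279514066135))
```

View pics/w42.png

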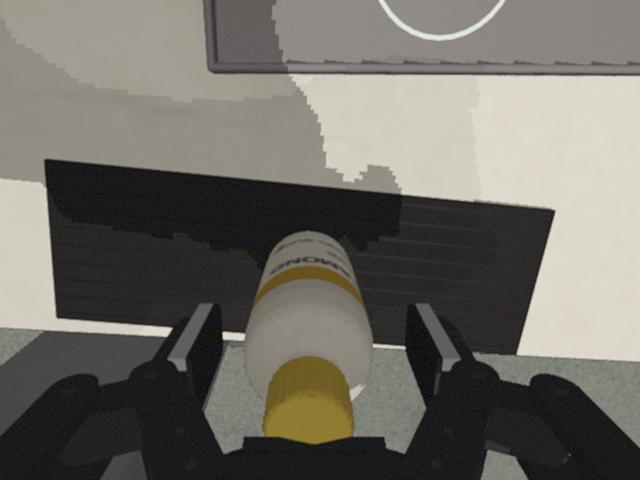

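Request:
arm_command:
  commands:
    - {"dx": 0.2,"dy": -0.1,"dz": 0,"twist": 0}
    - {"dx": 0.2,"dy": -0.1,"dz": 0,"twist": 0}
    - {"dx": 0.2,"dy": -0.1,"dz": 0,"twist": 0}
    - {"dx": 0.2,"dy": -0.1,"dz": 0,"twist": 0}
    - {"dx": 0.2,"dy": -0.1,"dz": 0,"twist": 0}
    - {"dx": 0.2,"dy": -0.1,"dz": 0,"twist": 0}
  grip: 0.4

```text
clock: 38.82
position: [0.3835, -0.286, 0.0727]
tool_rot: [2.594, 1.523, -0.473]
force: [-0.6, 2.6, 13.1]
grip_width: 0.0444
```

```bash
python3 - <<'E'
from h import *
s=state(); p=s['position']
print(to([p[0],p[1],.15]),to([0.535,-0.3366,.15],[.07,-.9975]))
E
```

```text
t 38.82 pos [ 0.3835 -0.286   0.0727] F [-0.6  2.6 13.1] w 0.0444
tool x [ 0.043 -0.022 -0.999] y [ 0.075 -0.997  0.025] z [-0.996 -0.076 -0.041]
(array([-7.72,  0.19, -0.32]), None) (array([ -6.97,   6.36, -15.03]), np.float64(0.005591698903023579))
```

Request:
arm_command:
  commands:
    - {"dx": -2,"dy": 0,"dz": -0.1,"twist": 0}
    - {"dx": -5,"dy": 0.1,"dz": -0.2,"twist": 0}
    - {"dx": -7.7,"dy": 0.3,"dz": -0.6,"twist": 0}
    - {"dx": -7.6,"dy": 1.8,"dz": -4,"twist": 0}
    - {"dx": -7.4,"dy": 3.3,"dz": -7.5,"twist": 0}
    - {"dx": -7.2,"dy": 4.8,"dz": -11,"twist": 0}
    - {"dx": -7,"dy": 6.2,"dz": -14.5,"twist": 0}
    - {"dx": -7,"dy": 6.4,"dz": -15.1,"twist": 0}
    - {"dx": -7,"dy": 6.4,"dz": -15.1,"twist": 0}
    - {"dx": -7,"dy": 6.4,"dz": -15.1,"twist": 0}
    - {"dx": -7,"dy": 6.4,"dz": -15.1,"twist": 0}

```text
clock: 39.73
position: [0.5347, -0.3367, 0.1507]
tool_rot: [2.595, 1.523, -0.472]
force: [-0.0, 0.7, -2.4]
grip_width: 0.0443
```

```bash
python3 - <<'E'
from h import *
s=state(); save('wrist','w43')
print(to([0.5355,-0.3366,.0755],[.07,-.9975]))
E
```

```text
t 39.73 pos [ 0.5347 -0.3367  0.1507] F [-0.   0.7 -2.4] w 0.0443
tool x [ 0.042 -0.022 -0.999] y [ 0.074 -0.997  0.025] z [-0.996 -0.075 -0.041]
(array([ 7.52, -0.19,  0.24]), np.float64(0.0049217346144136975))
```

View pics/w43.png

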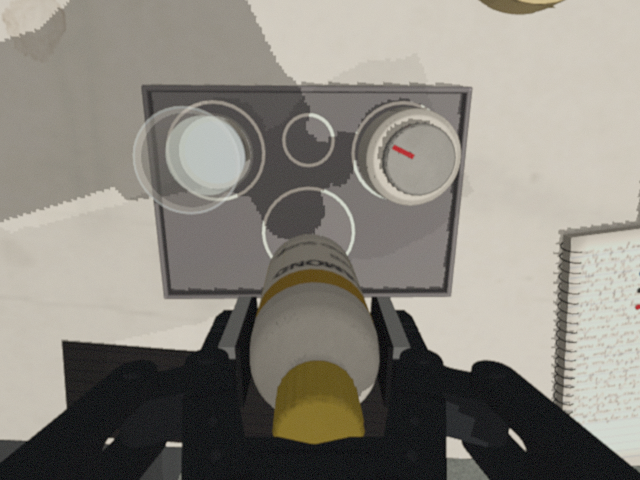

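Request:
arm_command:
  commands:
    - {"dx": 2,"dy": 0,"dz": 0.1,"twist": 0}
    - {"dx": 4.5,"dy": -0.1,"dz": 0.1,"twist": 0}
    - {"dx": 6.5,"dy": -0.2,"dz": 0.2,"twist": 0}
    - {"dx": 7.3,"dy": -0.2,"dz": 0.2,"twist": 0}
    - {"dx": 7.5,"dy": -0.2,"dz": 0.2,"twist": 0}
    - {"dx": 7.5,"dy": -0.2,"dz": 0.2,"twist": 0}
    - {"dx": 7.5,"dy": -0.2,"dz": 0.2,"twist": 0}

```text
clock: 40.37
position: [0.5357, -0.3367, 0.0766]
tool_rot: [2.598, 1.522, -0.47]
force: [0.8, 0.1, -1.4]
grip_width: 0.0445
```

```bash
python3 - <<'E'
from h import *
s=state(); save('wrist','w44'); save('side','s44',(280,200,480,400),3.5)
print(to([0.5355,-0.3366,.074],[.07,-.9975]))
E
```

```text
t 40.37 pos [ 0.5357 -0.3367  0.0766] F [ 0.8  0.1 -1.4] w 0.0445
tool x [ 0.043 -0.022 -0.999] y [ 0.073 -0.997  0.025] z [-0.996 -0.074 -0.042]
(array([ 0.24, -0.02,  0.05]), np.float64(0.004693126802068237))
```

View pics/w44.png

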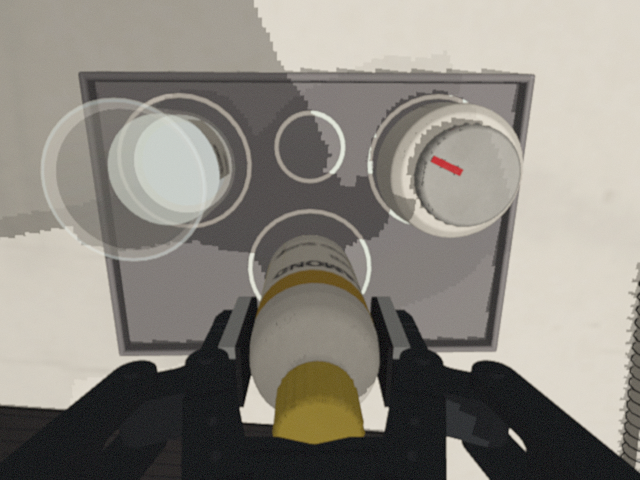

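View pics/s44.png

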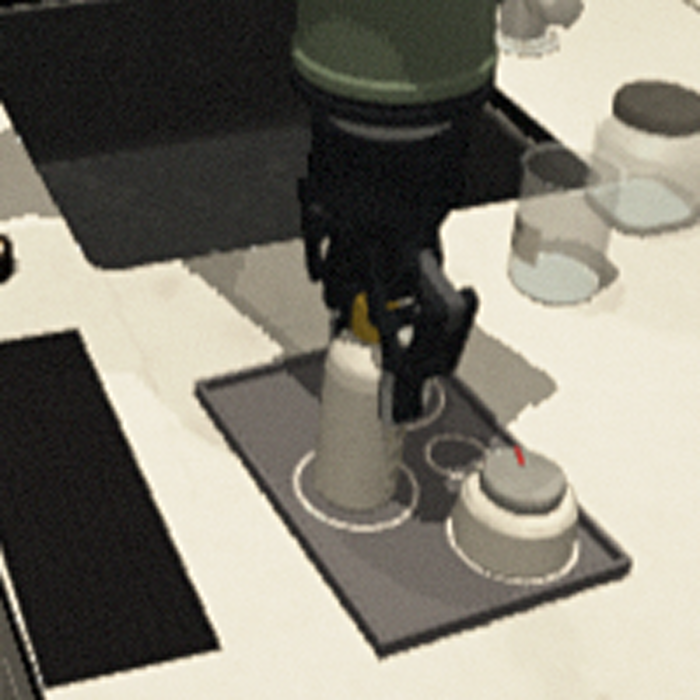

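Request:
arm_command:
  commands:
    - {"dx": 0.1,"dy": 0,"dz": -0.1,"twist": 0}
    - {"dx": 0.2,"dy": 0,"dz": -0.1,"twist": 0}
    - {"dx": 0.2,"dy": 0,"dz": -0.1,"twist": 0}

```text
clock: 40.72
position: [0.5374, -0.3368, 0.0754]
tool_rot: [2.605, 1.521, -0.463]
force: [-2.2, 2.8, 11.0]
grip_width: 0.0445
```

Contact. I release the bottle.

Request:
arm_command:
  commands:
    - {"dx": 0,"dy": 0,"dz": 0,"twist": 0}
    - {"dx": 0,"dy": 0,"dz": 0,"twist": 0}
    - {"dx": 0,"dy": 0,"dz": 0,"twist": 0}
    - {"dx": 0,"dy": 0,"dz": 0,"twist": 0}
    - {"dx": -0.1,"dy": 0,"dz": 0,"twist": 0}
  grip: -0.65

```text
clock: 41.13
position: [0.5373, -0.3368, 0.0763]
tool_rot: [2.603, 1.521, -0.464]
force: [-0.6, -0.1, -0.0]
grip_width: 0.0703
```

```bash
python3 - <<'E'
from h import *
s=state(); p=s['position']; save('wrist','w45')
print(to([p[0],p[1],.22]))
E
```

```text
t 41.13 pos [ 0.5373 -0.3368  0.0763] F [-0.6 -0.1 -0. ] w 0.0703
tool x [ 0.044 -0.022 -0.999] y [ 0.074 -0.997  0.025] z [-0.996 -0.075 -0.043]
(array([-14.33,   0.36,  -0.61]), None)
```

View pics/w45.png

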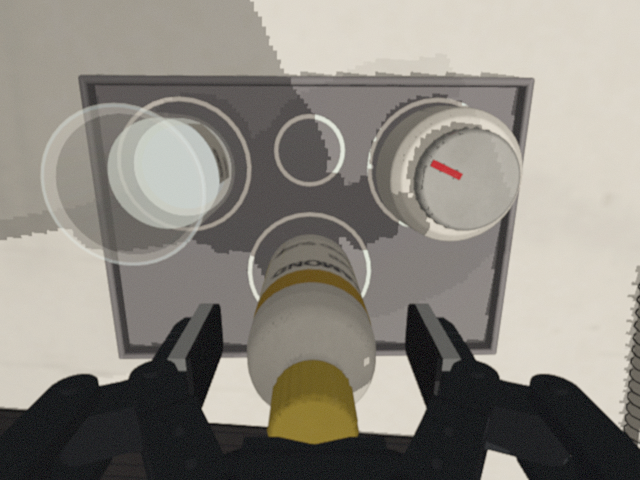

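Now I rise straight up and check all three.

Request:
arm_command:
  commands:
    - {"dx": -2,"dy": 0,"dz": -0.1,"twist": 0}
    - {"dx": -5,"dy": 0.1,"dz": -0.2,"twist": 0}
    - {"dx": -9,"dy": 0.2,"dz": -0.4,"twist": 0}
    - {"dx": -13,"dy": 0.3,"dz": -0.5,"twist": 0}
    - {"dx": -15,"dy": 0.4,"dz": -1.5,"twist": 0}
    - {"dx": -15,"dy": 0.4,"dz": -3.5,"twist": 0}
    - {"dx": -15,"dy": 0.4,"dz": -3.5,"twist": 0}
    - {"dx": -15,"dy": 0.4,"dz": -3.5,"twist": 0}
    - {"dx": -15,"dy": 0.4,"dz": -3.5,"twist": 0}

```text
clock: 41.93
position: [0.5652, -0.3349, 0.2274]
tool_rot: [2.598, 1.522, -0.47]
force: [-0.4, -0.7, -0.2]
grip_width: 0.0704
```

```bash
python3 - <<'E'
from h import *
s=state(); c=imaging.camera_info('wrist'); np.savez('c46.npz',**c); save('wrist','w46'); save('side','s46',(200,150,500,420),2.5)
a=cv2.imread('pics/w46.png'); cv2.imwrite('pics/w46a.png',cv2.resize(a[90:330,150:470],None,fx=2.4,fy=2.4,interpolation=cv2.INTER_CUBIC))
E
```

```text
t 41.93 pos [ 0.5652 -0.3349  0.2274] F [-0.4 -0.7 -0.2] w 0.0704
tool x [ 0.044 -0.022 -0.999] y [ 0.073 -0.997  0.025] z [-0.996 -0.074 -0.042]
```

View pics/w46a.png

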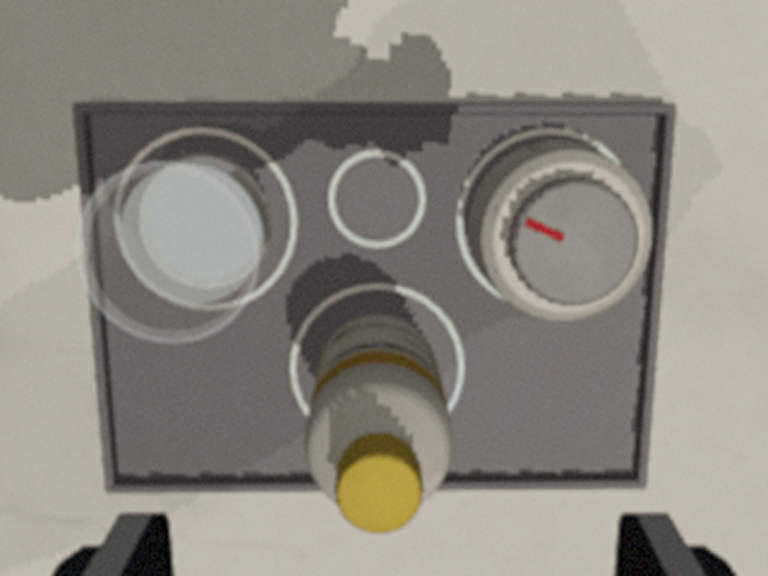

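View pics/s46.png

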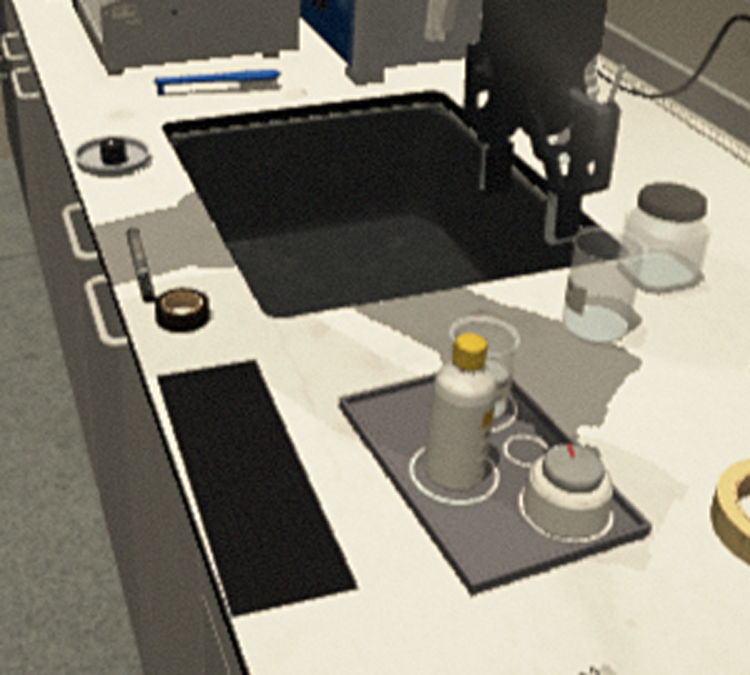

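```bash
python3 - <<'E'
from h import *
from scipy.optimize import least_squares
c=dict(np.load('c46.npz')); t=np.linspace(0,2*np.pi,720)
k=2.4;g=lambda x,y:(x/k+150-.3,y/k+90-.3)
def ctr(r,z,b):
    m=np.r_[b[0]/k+149.7,b[1]/k+149.7,b[2]/k+89.7,b[3]/k+89.7]
    def f(p):
        uv=proj(c,np.c_[p[0]+r*np.cos(t),p[1]+r*np.sin(t),0*t+z]); return np.array([uv[:,0].min(),uv[:,0].max(),uv[:,1].min(),uv[:,1].max()])-m
    s=least_squares(f,[.56,-.33]); return s.x,s.fun.round(1)
B=back(c,g(377,198),.006)[0][:2]; F=back(c,g(377.5,368),.006)[0][:2]; L=back(c,g(207,218),.006)[0][:2]
print('back',B,'front',F,'left',L)
yaw=.0697; ex=np.array([np.cos(yaw),np.sin(yaw)]); ey=np.array([-ex[1],ex[0]])
O=(F+.026*ex + B-.04*ex + L-.032*ex-.064*ey)/3
for n,r,z,b in (('bottle',.012,.13,(337,421,449,532)),('timer',.022,.053,(513,638,180,306)),('beaker',.0275,.078,(79,260,160,342))):
    p,e=ctr(r,z,b); d=p-O; print(n,p.round(4),e,'caddy xy mm',(d@ex*1e3).round(1),(d@ey*1e3).round(1))
E
```

```text
back [ 0.59946333 -0.33206594] front [ 0.5334927  -0.33675118] left [ 0.58762526 -0.26919605]
bottle [ 0.5357 -0.3359] [-1.3  1.3 -0.1  0.1] caddy xy mm -24.0 0.8
timer [ 0.5939 -0.3978] [-1.6  1.6 -1.3  1.4] caddy xy mm 29.8 -65.0
beaker [ 0.5864 -0.2698] [-0.6  0.6  0.2 -0.2] caddy xy mm 31.2 63.2
```

All three are back within about 2 mm of their places (32,-64 / 32,64 / -26,0), standing upright. The specimen is still in the dish. I hand the job in.

```bash
python3 - <<'E'
from h import *
state(); print(order.job_done())
E
```

```text
t 42.03 pos [ 0.5651 -0.335   0.2275] F [ 0.3 -1.1 -0.3] w 0.0702
tool x [ 0.044 -0.022 -0.999] y [ 0.073 -0.997  0.025] z [-0.996 -0.074 -0.042]
the job is handed in; nothing more can be done
None
```

I finished the job in the order asked and handed it in at 42 s on the clock. I moved the bottle, beaker and timer onto the mat, set the specimen in the dish, then put the three back upright in the caddy.

**Last checks:**
- **Caddy:** in the last wrist picture, my fit puts the bottle at (-24, 1), the beaker at (31, 63) and the timer at (30, -65) mm. Their places are (-26, 0), (32, 64) and (32, -64) mm. The timer is the worst, about 2.5 mm off, and the camera is only good to about 2 mm. All three look upright.
- **Dish:** the specimen lies flat, same side up, 2 to 3 mm from the dish middle. My measurements of the dish centre differed by 1 to 3 mm between views. A rough scene-camera fit was about 9 mm off in y, and I did not use it.
- **Tape and marker:** both look unmoved in the last side picture. I compared them by eye and did not measure them.
- **Forces and tilt:** the highest wrist force I read was about 33 N, when setting down the specimen and the beaker; I only read it at the end of each move. The tool slowly tilted, to about 2.8° by the end, but everything was set down flat.

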